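# Build up the rotor of the wind-up specimen rotator and wind it

## Robot

A 6-joint arm with a two-finger parallel gripper is mounted at the origin on a cart in front of the work surface, level with it; the furniture and walls round the work are solid. World frame = base frame: x ahead of the robot, y to its left, z up, the work surface at z = 0. Lengths are in m, angles in rad, forces in N, time in s.
With the tool pointing down it reaches from about 0.375 to 0.975 m from the base axis. Payload 3.8 kg.
Tool frame: the origin (TCP) lies between the finger pads; the fingertips stand 22 mm ahead of it and the grasp point (between the pads) lies 3 mm ahead of it (tip_reach is the distance from the TCP to the fingertips, in m); x points along the fingers, y is the direction in which the jaws open and shut, and the axes are right-handed (so a half turn about x gives the same grasp; the last joint's range is limited). The gripper opens to 85 mm and grips with 20 to 120 N. Pads are 22 mm wide; open, the fingers measure 114 mm over their backs; the gripper's body (76 mm by 85 mm) begins 54 mm behind the grasp point. The pads swing forward as they close: fully open they stand 13 mm farther back than shut.
Start: joints at [1.244, 0.264, 1.604, -0, 1.274, -0.037], TCP at [0.193, 0.647, 0.226] pointing down, gripper open.
Joint ranges: [-2.63, 2.63], [-0.94, 2.18], [0.31, 2.57], [-1.31, 4.45], [0, 2.66], [-2.55, 2.55]. Speed limits (rad/s): [2.57, 2.57, 3.14, 3.14, 3.14, 3.14].

## Interface

Orientations are given as a unit quaternion [w, x, y, z].
In Python, from rig import observe, read_camera, hand_in, recognise, masks_of, mark_of, tip_reach gives the robot as it stands.
- The arm moves only by the tool carry_out, never from a script. Its argument "steps" is one flat list of numbers, 6 for each row, row after row: the shift along the tool's x, y, z as a fraction of full scale, then the turn, a rotation vector about the tool's x, y, z as a fraction of full scale. In form: [dx, dy, dz, rx, ry, rz, dx, dy, dz, rx, ry, rz, ...]. A call has exactly 10 rows; each row shifts and turns the pose as measured when the row begins, along the tool's axes as they then stand; what a row does not reach is not made up. Full scale, the value 1, is 200 mm for a shift and 45 degrees for a turn. A row lasts 1/12 s, in which the tool goes at most 41.7 mm and 7.16 degrees, less where a joint would pass 70% of its speed; a pose out of reach is approached as far as the arm can. A call with a number of a shift or a turn outside -1 to 1 is refused whole. A call with a gripper value outside its range is refused whole. "jaw" is the opening, from 0 (shut) to 1 (fully open), set as the call begins (left out, the last holds). The fingers move at their own pace and stop on an object; "grip_force" is the grip in N (left out, the last holds). Time passes only in rows, so rows that do not move let the fingers close, or fill a call up. It gives the time, the measured TCP pose, the force and the opening at its end, in the units of the state.
- observe(): the state, without advancing time (a new reading comes with each control period).
- read_camera(name): name is "scene" or "top" or "wrist"; returns a dict with "image" (420x560x3 uint8, blue, green, red), "vfov" (degrees; the focal length in pixels is half the picture's height over the tangent of half this angle, whatever the lens; pixels are square), "cx", "cy" (the principal point, pixels), "xyz" and "orientation" of the camera in the world; the wrist camera has in their place "hand_eye" (4x4, takes a point from camera to tool coordinates, whose origin is the TCP and whose axes are the tool frame's). Camera axes: x right, y down, z forward; pixel columns grow to the right and rows downward; lengths in m; the calibration is good to about 2 mm. A picture is of the moment at which its call begins: read the wrist's pose just before it. There is no depth.
- hand_in(): hands the job in, once; it reports no verdict.
Trained networks look in the newest picture that a camera, given by its name, has taken for a name from the list of things; names that differ only in an ending like _2 or _b are one class to them, and where a whole thing is asked for, a point or a joint stands for the part that bears it (a point fixed in the world has none). Each returns a list of dicts, best first, with "confidence" (0 to 1); they miss things now and then, are a little off and sometimes report something else, mostly with a low value. They report only what shows in the picture. A call takes as long as a camera call. They do not tell look-alikes from the thing itself.
- recognise(camera, target): "extent" ([centre column, centre row, width, height] in pixels, round what is visible of it).
- masks_of(camera, target): "pixels" (420x560 bool, what is visible of it) and "extent" ([centre column, centre row, width, height] in pixels, round what is visible of it).
- mark_of(camera, target): "location" ([column, row] in pixels: a listed point, or the origin of a listed thing).
The state is a dict: "time": time; "qpos": joint angles; "dq": joint speeds; "effort": joint torques, N m; "position": TCP position; "orientation": TCP orientation; "ft_force": force on the tool from outside, world axes, zero at the start; "moment": the same for the moment, N m; "grip_width": opening from 0.0 (shut) to 1.0 (fully open).
Only numpy, scipy, OpenCV 4.12 (cv2) and the standard library are available. Lean on these libraries where they do the work, as an engineer would, in place of code of your own. Each camera call takes 0.05 s, during which the arm holds its last target.

## Task

Build up the rotor on the wind-up drive of the specimen rotator: take every loose hexagonal carrier plate, turn it so that the flat of its D-shaped bore meets the flat of the spindle, and lower it fully home, largest plate at the bottom and each next one smaller, then fit the small tall hexagonal collar on top of them in the same way. Only when the stack is complete, wind the key clockwise by repeated part turns right up to its stop and let go. Leave the tape roll, the small bottle and the petri dish in front where they are.

Things in the scene. Friction and masses are not known exactly. Their poses are not given: they have to be found in the camera images.
- spindle_base (a point): seat at the foot of the D-shaped steel spindle on the drive unit, on the spindle's axis, 36 mm above the bench; the first plate rests on this seat (a boss 32 mm across, 6 mm above the deck). z is up along the spindle; the spindle's flat faces this point's +x, marked by a line scribed on the deck. The winding key's axis stands 126 mm from here towards this point's -y
- spindle_tip (a point): top of the spindle, 78 mm above its seat. The spindle is 22 mm in diameter with one flat, 5.5 mm from the axis towards this point's +x; its top 5 mm taper inward by 3 mm all round. The bores have 1.3 mm clearance all round and go on when turned to within about 0.1 rad of their +x on this +x
- drive: the grey drive unit, 100 x 225 x 30 mm (its x, y, z), fixed to the bench; origin under its centre, spindle at its +y end, winding key at its -y end
- plate_62_center (a point): loose steel carrier plate, a hexagon 62 mm across its flat sides (72 over corners), 14 mm thick, lying flat; may be absent. The point is its centre, 7 mm up; z is its axis; its sides face +x and every 60 degrees from it. D-shaped bore right through, 24.6 mm wide, its one flat 6.8 mm from the axis towards +x, marked by a line scribed on both faces. Works either way up. About 0.1 kg
- plate_55_center (a point): loose steel carrier plate, a hexagon 55 mm across its flat sides (64 over corners), 14 mm thick, lying flat; may be absent. The point is its centre, 7 mm up; z is its axis; its sides face +x and every 60 degrees from it. D-shaped bore right through, 24.6 mm wide, its one flat 6.8 mm from the axis towards +x, marked by a line scribed on both faces. Works either way up. About 0.1 kg
- plate_48_center (a point): loose steel carrier plate, a hexagon 48 mm across its flat sides (55 over corners), 14 mm thick, lying flat; may be absent. The point is its centre, 7 mm up; z is its axis; its sides face +x and every 60 degrees from it. D-shaped bore right through, 24.6 mm wide, its one flat 6.8 mm from the axis towards +x, marked by a line scribed on both faces. Works either way up. About 0.1 kg
- plate_41_center (a point): loose steel carrier plate, a hexagon 41 mm across its flat sides (47 over corners), 14 mm thick, lying flat; may be absent. The point is its centre, 7 mm up; z is its axis; its sides face +x and every 60 degrees from it. D-shaped bore right through, 24.6 mm wide, its one flat 6.8 mm from the axis towards +x, marked by a line scribed on both faces. Works either way up. About 0.1 kg
- collar_center (a point): loose steel collar, a hexagonal sleeve 34 mm across its flat sides and 28 mm tall, standing on end; always there. The point is its centre, half-way up; z is its axis; its sides face +x and every 60 degrees from it. Same D-shaped bore as the plates, right through, flat towards +x, marked by a scribed line on both ends. Works either way up. 0.07 kg
- key_grip (a point): centre of the flat bow of the steel winding key on the drive unit, 77 mm above the bench. The bow stands upright: 44 mm wide along this point's x, 8 mm thick along its y, 26 mm tall; below it a round shaft 10 mm thick stands on the deck, with a pointer near the deck towards +x. The key turns about the vertical z axis through this point
- key (a joint): turn of the winding key in rad, clockwise seen from above as it grows; starts at 0 to 0.6, its stop is at 4.6 (an upright pin on the deck where the pointer ends). It takes 0.08 to 0.13 N m, rising as the spring winds; a brake inside holds it wherever it is let go
- tape_center (a point): centre of a white roll of tape, 72 mm across and 19 mm high, a bystander
- bottle_center (a point): centre of a small white bottle with a blue cap, 40 mm across and 75 mm tall, a bystander
- dish_center (a point): centre of the petri dish near the front edge of the bench, 64 mm across and 14 mm high, a bystander
Mind the look-alikes: they are no part of the job. Leave any blue or red look-alike of the part that bears plate_48_center alone.

How it is judged:
By the outcome, as a careful person would: the job done as asked, in the order asked, and still so for the second after the job is handed in, with the robot touching nothing.
Of plate_62, plate_55, plate_48, plate_41 only 3 to 4 are there at a start; the rules pass over those that are not, and their reading is None.
At some moment in a run one of plate_62, plate_55, plate_48, plate_41, collar may be knocked a few centimetres aside while the robot is not near it.
Once in a run the grip may slacken for a moment while it holds something.
It also fails if it takes over 208 s, if anything falls off the work surface, if the arm or the gripper's body presses on something with over 40 N, if the wrist force passes 120 N, or if a joint passes its speed limit or range.

## Working session

There is one attempt and no reset: what is moved stays moved. The work goes in short steps, Python scripts to look and compute and a tool call to move; the robot and the scene stay as the last step left them, time stands still between calls to the robot, and variables do not carry over. Pictures are saved under pics/ and viewed, and the job is handed in when it is done.

Besides the shell and the picture viewer there is one more tool, called after "Call:" as a command line: name --argument value ..., lists and objects as JSON in quotes. carry_out: Moves the arm, as the interface text tells. Shift numbers are shares of 200 mm and turn numbers shares of 45 degrees, none past 1 either way. Its arguments: {"type":"object","properties":{"steps":{"type":"array"},"jaw":{"type":"number"},"grip_force":{"type":"number"}},"required":["steps"]}

```bash
ls; mkdir -p pics; python3 - <<'E'
from rig import *
import cv2
o=observe(); print(o)
print(tip_reach)
for c in ["scene","top","wrist"]:
    r=read_camera(c); cv2.imwrite(f"pics/{c}0.png",r["image"]); print(c,{k:v for k,v in r.items() if k!="image"})
E
```

```text
pics
{'time': 0.0, 'qpos': array([ 1.24409891e+00,  2.64756500e-01,  1.60536876e+00,  2.54758691e-05,
        1.27370637e+00, -3.69118805e-02]), 'dq': array([ 0.00168487,  0.00047728, -0.00028796, -0.00090444,  0.00103651,
       -0.00137374]), 'effort': array([ 2.13794388e-03, -5.15103507e+01, -3.67323446e+01, -6.08794176e-05,
        1.29722140e-02, -2.68772362e-05]), 'position': array([0.19264165, 0.64615152, 0.22426262]), 'orientation': array([ 0.69954488,  0.10132211,  0.69984806, -0.1028761 ]), 'ft_force': array([-0.48666438, -0.00940234,  0.25913843]), 'moment': array([ 0.01078884, -0.01728134,  0.06686526]), 'grip_width': 0.9978185648317995}
0.022
scene {'vfov': 55.59065600046199, 'cx': 276.7132500313354, 'cy': 197.78666537843657, 'xyz': array([0.03923184, 0.51170139, 0.55516032]), 'orientation': array([ 0.18992133, -0.33703279,  0.80276057, -0.45377776])}
top {'vfov': 57.29460526186335, 'cx': 275.5146176566767, 'cy': 208.90208659537205, 'xyz': array([ 0.43350053, -0.03735786,  0.97010843]), 'orientation': array([ 0.05216929, -0.70007821,  0.71122685, -0.0364037 ])}
wrist {'vfov': 60.668935001951425, 'cx': 282.867277816674, 'cy': 212.62296618152584, 'hand_eye': array([[-1.51631287e-04, -2.92910239e-01,  9.56139932e-01,
        -1.49091855e-01],
       [ 9.99999791e-01, -6.44927390e-04, -3.89844411e-05,
         7.21646141e-04],
       [ 6.28059773e-04,  9.56139726e-01,  2.92910276e-01,
        -7.41619183e-02],
       [ 0.00000000e+00,  0.00000000e+00,  0.00000000e+00,
         1.00000000e+00]])}
```

View pics/scene0.png

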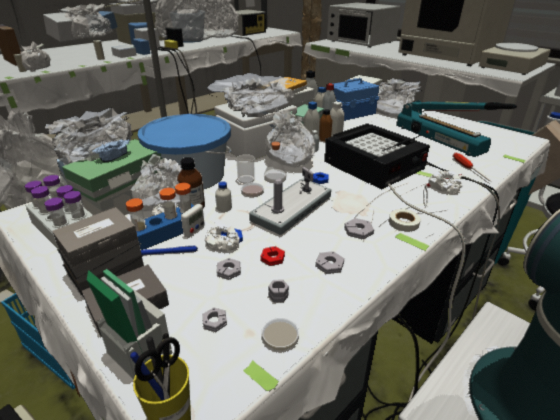

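View pics/top0.png

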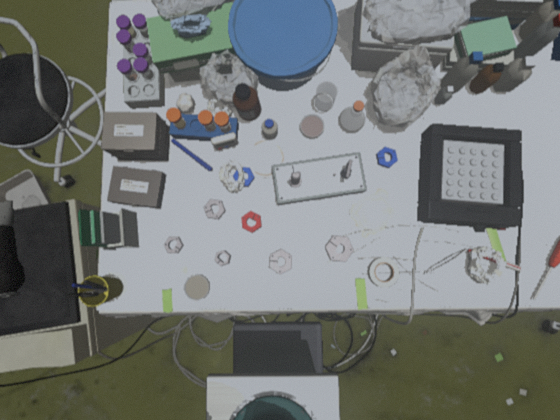

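View pics/wrist0.png

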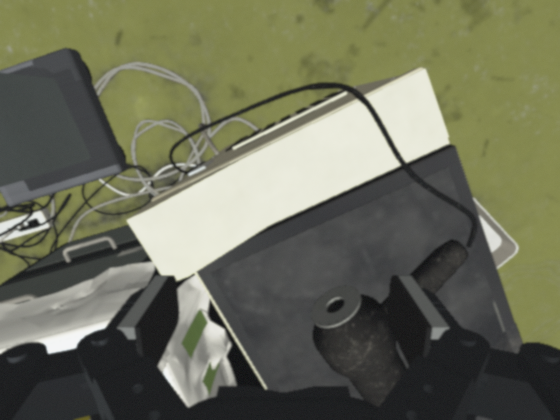

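```bash
cat > h.py <<'E'
from rig import *
import numpy as np, cv2
from scipy.spatial.transform import Rotation as R
def rot(q): return R.from_quat([q[1],q[2],q[3],q[0]]).as_matrix()
class Cam:
    def __init__(s,name):
        o=observe(); r=read_camera(name); s.name=name; s.im=r["image"]; s.f=210/np.tan(np.radians(r["vfov"]/2)); s.cx,s.cy=r["cx"],r["cy"]
        if "xyz" in r: s.R=rot(r["orientation"]); s.t=np.array(r["xyz"])
        else:
            T=np.eye(4); T[:3,:3]=rot(o["orientation"]); T[:3,3]=o["position"]; T=T@r["hand_eye"]; s.R=T[:3,:3]; s.t=T[:3,3]
    def ray(s,px): 
        return s.R@np.array([(px[0]-s.cx)/s.f,(px[1]-s.cy)/s.f,1])
    def at(s,px,z):
        d=s.ray(px); return s.t+d*(z-s.t[2])/d[2]
    def proj(s,p):
        c=s.R.T@(np.asarray(p,float)-s.t); return np.array([s.cx+s.f*c[0]/c[2],s.cy+s.f*c[1]/c[2]])
E
python3 - <<'E'
from h import *
Z=dict(spindle_base=.036,spindle_tip=.114,drive=0,plate_62_center=.007,plate_55_center=.007,plate_48_center=.007,plate_41_center=.007,collar_center=.014,key_grip=.077,tape_center=.0095,bottle_center=.0375,dish_center=.007)
for cn in ["top","scene"]:
    c=Cam(cn)
    for n,z in Z.items():
        for d in mark_of(cn,n)[:4]:
            if d["confidence"]>.25: print(cn,n,round(d["confidence"],2),np.round(d["location"],1),np.round(c.at(d["location"],z)[:2],4))
print(observe()["time"])
c=Cam("top"); cv2.imwrite("pics/topz.png",cv2.resize(c.im[130:310,150:410],None,fx=3,fy=3,interpolation=cv2.INTER_CUBIC))
E
```

```text
top spindle_base 0.89 [294.  177.6] [ 0.6286 -0.0642]
top spindle_tip 0.77 [297.  170.7] [ 0.6281 -0.0691]
top drive 0.95 [316.2 178.8] [ 0.6319 -0.122 ]
top plate_62_center 0.71 [340.3 251.3] [ 0.4462 -0.176 ]
top plate_62_center 0.68 [220.2 258.1] [0.4338 0.123 ]
top plate_55_center 0.65 [277.9 262.5] [ 0.4209 -0.0207]
top plate_48_center 0.83 [251.4 219.2] [0.5299 0.0445]
top plate_48_center 0.69 [213.1 207. ] [0.5626 0.1416]
top plate_48_center 0.66 [241.3 176.7] [0.6396 0.0696]
top plate_48_center 0.51 [384.1 155.5] [ 0.6877 -0.296 ]
top plate_41_center 0.56 [172.9 244.7] [0.4689 0.2424]
top plate_41_center 0.33 [213.2 208.1] [0.5598 0.1413]
top collar_center 0.55 [222.  259.9] [0.4293 0.1174]
top key_grip 0.64 [346.3 168.1] [ 0.6405 -0.1869]
top tape_center 0.61 [378.9 270.4] [ 0.3982 -0.2684]
top bottle_center 0.5 [268.4 125.7] [ 0.7624 -0.0025]
top dish_center 0.9 [198.2 290.9] [0.3541 0.1773]
scene spindle_base 0.74 [279.2 208.2] [ 0.6147 -0.0625]
scene spindle_tip 0.58 [280.8 176.9] [ 0.6226 -0.0752]
scene spindle_tip 0.29 [290.2 210.7] [0.5058 0.0144]
scene drive 0.79 [294
[... 234 characters left out ...]
3 265.1] [0.5677 0.1391]
scene plate_48_center 0.83 [270.1 256.7] [0.5236 0.0552]
scene plate_48_center 0.65 [231.8 237.7] [0.6337 0.071 ]
scene plate_48_center 0.65 [320.8 178.1] [ 0.6775 -0.2954]
scene plate_41_center 0.94 [212.1 320.4] [0.4687 0.249 ]
scene plate_41_center 0.53 [282.3 289.7] [0.4355 0.1067]
scene collar_center 0.83 [279.5 292.8] [0.4284 0.1215]
scene key_grip 0.72 [305.3 172.7] [ 0.6434 -0.1863]
scene tape_center 0.59 [401.9 219.5] [ 0.3987 -0.2694]
scene bottle_center 0.98 [224.7 192.1] [ 0.7661 -0.0148]
scene bottle_center 0.45 [277.9 293.2] [0.4128 0.1412]
scene bottle_center 0.29 [304.6 173.5] [ 0.6914 -0.239 ]
scene dish_center 0.57 [281.3 336.4] [0.3587 0.1864]
1.45
```

View pics/topz.png

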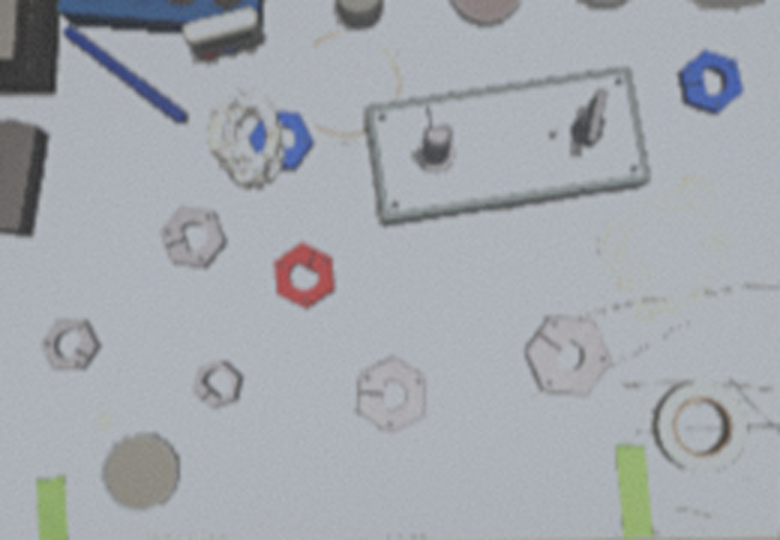

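```bash
cat >> h.py <<'E'
def Rdown(yaw):
    c,s=np.cos(yaw),np.sin(yaw)
    return np.array([[0,c,s],[0,s,-c],[-1,0,0]],float)
def cur():
    o=observe(); return np.array(o["position"]),rot(o["orientation"]),o
def yaw_of(Rm): return np.arctan2(Rm[1,1],Rm[0,1])
def plan(wps):
    """wps: list of (pos,yaw,nrows)"""
    p,Rm,o=cur(); out=[]
    for pos,yaw,n in wps:
        pos=np.array(pos,float); R1=Rdown(yaw); rv=R.from_matrix(Rm.T@R1).as_rotvec()
        # straight line in world, constant rotation rate
        for i in range(n):
            d=(pos-p)/(n)
            Rc=Rm@R.from_rotvec(rv*i/n).as_matrix()
            row=np.r_[Rc.T@d/0.2, rv/n/np.radians(45)]
            out.append(row)
        if n: print("row mm %.1f deg %.2f"%(np.linalg.norm(pos-p)/n*1000,np.degrees(np.linalg.norm(rv))/n))
        p,Rm=pos,R1
    print(len(out)); 
    print("["+",\n".join(",".join("%g"%(round(float(v),3)+0.0) for v in r) for r in out)+"]")
def stat():
    p,Rm,o=cur(); print("t %.2f"%o["time"],"p",np.round(p,4),"yaw %.4f"%yaw_of(Rm),"tilt",np.round(Rm[:2,0],4),"F",np.round(o["ft_force"],1),"M",np.round(o["moment"],2),"g %.3f"%o["grip_width"],"q",np.round(o["qpos"],2))
E
python3 - <<'E'
from h import *
stat(); print(np.round(cur()[1],3))
E
```

```text
t 1.50 p [0.1929 0.6469 0.2256] yaw 1.2810 tilt [ 0. -0.] F [ 1.1 -0.7  0. ] M [-0.01  0.   -0.03] g 0.997 q [ 1.24  0.26  1.6  -0.    1.27 -0.04]
[[ 0.     0.286  0.958]
 [-0.     0.958 -0.286]
 [-1.    -0.     0.   ]]
```

```bash
python3 - <<'E'
from h import *
plan([((0.47,0.0,0.27),0.0,20)])
E
```

```text
row mm 35.3 deg 3.67
20
[-0.011,-0.135,0.113,0.082,0,0,
-0.011,-0.128,0.121,0.082,0,0,
-0.011,-0.12,0.129,0.082,0,0,
-0.011,-0.111,0.136,0.082,0,0,
-0.011,-0.102,0.143,0.082,0,0,
-0.011,-0.093,0.149,0.082,0,0,
-0.011,-0.083,0.155,0.082,0,0,
-0.011,-0.073,0.16,0.082,0,0,
-0.011,-0.063,0.164,0.082,0,0,
-0.011,-0.052,0.168,0.082,0,0,
-0.011,-0.041,0.171,0.082,0,0,
-0.011,-0.03,0.173,0.082,0,0,
-0.011,-0.019,0.175,0.082,0,0,
-0.011,-0.008,0.176,0.082,0,0,
-0.011,0.004,0.176,0.082,0,0,
-0.011,0.015,0.175,0.082,0,0,
-0.011,0.026,0.174,0.082,0,0,
-0.011,0.037,0.172,0.082,0,0,
-0.011,0.048,0.169,0.082,0,0,
-0.011,0.059,0.166,0.082,0,0]
```

Call:
carry_out --steps '[-0.011,-0.135,0.113,0.082,0,0,-0.011,-0.128,0.121,0.082,0,0,-0.011,-0.12,0.129,0.082,0,0,-0.011,-0.111,0.136,0.082,0,0,-0.011,-0.102,0.143,0.082,0,0,-0.011,-0.093,0.149,0.082,0,0,-0.011,-0.083,0.155,0.082,0,0,-0.011,-0.073,0.16,0.082,0,0,-0.011,-0.063,0.164,0.082,0,0,-0.011,-0.052,0.168,0.082,0,0]'

```text
time: 2.33
position: [0.3288, 0.3151, 0.2459]
orientation: [0.628, 0.325, 0.629, -0.323]
ft_force: [-0.2, -0.6, -0.2]
grip_width: 0.998
```

Call:
carry_out --steps '[-0.011,-0.041,0.171,0.082,0,0,-0.011,-0.03,0.173,0.082,0,0,-0.011,-0.019,0.175,0.082,0,0,-0.011,-0.008,0.176,0.082,0,0,-0.011,0.004,0.176,0.082,0,0,-0.011,0.015,0.175,0.082,0,0,-0.011,0.026,0.174,0.082,0,0,-0.011,0.037,0.172,0.082,0,0,-0.011,0.048,0.169,0.082,0,0,-0.011,0.059,0.166,0.082,0,0]'

```text
time: 3.17
position: [0.458, -0.0304, 0.2723]
orientation: [0.487, 0.519, 0.484, -0.509]
ft_force: [0.5, 0.5, 0.8]
grip_width: 1.0
```

```bash
python3 - <<'E'
from h import *
stat(); c=Cam("wrist"); cv2.imwrite("pics/w1.png",c.im); stat()
E
```

```text
t 3.17 p [ 0.458  -0.0304  0.2723] yaw -0.0570 tilt [0.0132 0.0059] F [0.5 0.5 0.8] M [ 0.03 -0.02 -0.01] g 1.000 q [-0.13 -0.19  1.99  0.01  1.33 -0.07]
t 3.22 p [ 0.4604 -0.0363  0.273 ] yaw -0.0633 tilt [ 0.0158 -0.0001] F [ 2.5 -5.5  1.5] M [-0.14 -0.08  0.01] g 1.000 q [-0.13 -0.19  1.99  0.    1.33 -0.07]
```

View pics/w1.png

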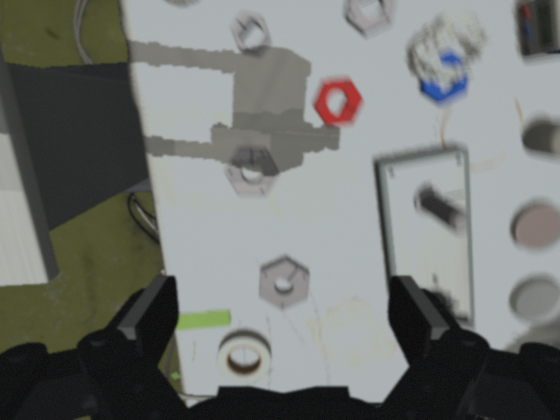

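```bash
python3 - <<'E'
from h import *
plan([((0.53,-0.10,0.2),0.0,6)])
E
```

```text
row mm 19.9 deg 0.62
6
[0.062,0.06,0.049,-0.013,0,-0.003,
0.062,0.06,0.05,-0.013,0,-0.003,
0.061,0.06,0.051,-0.013,0,-0.003,
0.061,0.059,0.051,-0.013,0,-0.003,
0.061,0.059,0.052,-0.013,0,-0.003,
0.061,0.058,0.052,-0.013,0,-0.003]
```

Call:
carry_out --steps '[0.06,0.06,0.05,-0.013,0,-0.003,0.06,0.06,0.05,-0.013,0,-0.003,0.06,0.06,0.05,-0.013,0,-0.003,0.06,0.06,0.05,-0.013,0,-0.003,0.06,0.06,0.05,-0.013,0,-0.003,0.06,0.06,0.05,-0.013,0,-0.003,0,0,0,0,0,0,0,0,0,0,0,0,0,0,0,0,0,0,0,0,0,0,0,0]'

```text
time: 4.05
position: [0.5349, -0.1065, 0.2029]
orientation: [0.5, 0.504, 0.496, -0.5]
ft_force: [0.1, -0.1, -0.4]
grip_width: 1.003
```

```bash
python3 - <<'E'
from h import *
stat(); c=Cam("wrist"); cv2.imwrite("pics/w2.png",c.im); stat()
for n,z in dict(spindle_base=.036,spindle_tip=.114,plate_62_center=.007,plate_55_center=.007,key_grip=.077,drive=0).items():
    for d in mark_of("wrist",n)[:3]: print(n,round(d["confidence"],2),np.round(d["location"],1),np.round(c.at(d["location"],z)[:2],4))
    for d in masks_of("wrist",n)[:3]: print(n,round(d["confidence"],2),np.round(d["extent"]),d["pixels"].sum())
E
```

```text
t 4.05 p [ 0.5349 -0.1065  0.2029] yaw -0.0087 tilt [ 0.0075 -0.0002] F [ 0.1 -0.1 -0.4] M [0.01 0.02 0.02] g 1.003 q [-0.24  0.03  1.91  0.    1.19 -0.24]
t 4.10 p [ 0.5349 -0.1064  0.2031] yaw -0.0085 tilt [ 0.0079 -0.0003] F [0.2 0.1 0.3] M [ 0.05 -0.06  0.02] g 0.999 q [-0.24  0.03  1.91  0.    1.19 -0.24]
spindle_base 0.97 [382.6 142. ] [ 0.6241 -0.0647]
spindle_base 0.96 [377. 193. 125. 244.] 24176
spindle_tip 0.63 [411.4 153.8] [ 0.6218 -0.0644]
spindle_tip 0.58 [531.  60.  51.  59.] 2571
plate_62_center 0.7 [204.3 243.7] [ 0.4555 -0.1694]
plate_62_center 0.32 [554.7  59.7] [0.7812 0.0033]
plate_62_center 0.88 [201. 247.  64.  70.] 3045
plate_55_center 0.6 [158.9  95.1] [ 0.4249 -0.0235]
plate_55_center 0.43 [375.3 197.5] [ 0.6289 -0.1222]
plate_55_center 0.8 [160.  94.  70.  67.] 3440
key_grip 0.8 [395. 284.  36.  30.] 372
drive 0.75 [375.6 198.7] [ 0.6312 -0.1253]
drive 0.73 [376. 193. 121. 241.] 24063
drive 0.49 [533.  62.  51.  52.] 2533
```

View pics/w2.png

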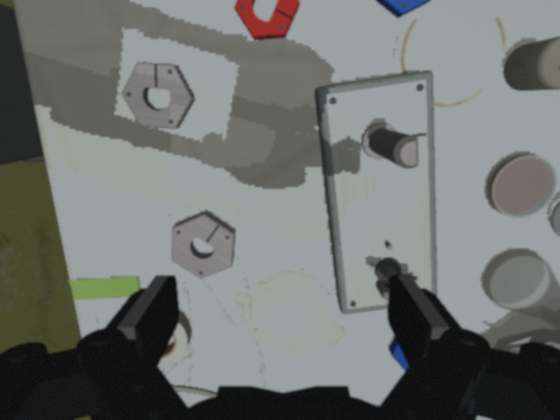

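```bash
cat >> h.py <<'E'
from scipy.optimize import minimize
def hexpts(x,y,yaw,w,z):
    a=yaw+np.pi/6+np.arange(6)*np.pi/3; r=w/np.sqrt(3)
    return np.c_[x+r*np.cos(a),y+r*np.sin(a),np.full(6,z)]
def dpts(x,y,yaw,z,rb=.0123,fl=.0068):
    a0=np.arccos(fl/rb); a=yaw+np.linspace(a0,2*np.pi-a0,40)
    return np.c_[x+rb*np.cos(a),y+rb*np.sin(a),np.full(40,z)]
def render(c,x,y,yaw,w,z0,z1,sub=4):
    """soft mask of prism with bore (subpixel), full-image"""
    m=np.zeros((420*sub,560*sub),np.uint8)
    P=lambda pts:np.array([c.proj(p) for p in pts])
    allp=np.vstack([P(hexpts(x,y,yaw,w,z0)),P(hexpts(x,y,yaw,w,z1))])
    q=lambda p:np.round(((p+0.5)*sub-0.5)).astype(np.int32)
    cv2.fillPoly(m,[cv2.convexHull(q(allp))],255)
    a=np.zeros_like(m); b=np.zeros_like(m)
    cv2.fillPoly(a,[q(P(dpts(x,y,yaw,z0)))],255); cv2.fillPoly(b,[q(P(dpts(x,y,yaw,z1)))],255)
    m[(a>0)&(b>0)]=0
    return cv2.resize(m,(560,420),interpolation=cv2.INTER_AREA)/255.
def fit(c,mask,x,y,w,z0,z1,freew=False,yaws=None):
    mask=mask.astype(float)
    def cost(v):
        r=render(c,v[0],v[1],v[2],v[3] if freew else w,z0,z1)
        return np.abs(r-mask).sum()/mask.sum()
    best=None
    for y0 in (np.arange(0,6)*np.pi/3+np.arange(3)[:,None]*np.pi/9).ravel() if yaws is None else yaws:
        v=[x,y,y0]+([w] if freew else [])
        cc=cost(v)
        if best is None or cc<best[0]: best=(cc,v)
    v=np.array(best[1]); 
    for it in range(2):
        s=np.eye(len(v))*np.array([.004,.004,.15]+([.004] if freew else []))[:len(v),None]
        r=minimize(cost,v,method="Nelder-Mead",options=dict(initial_simplex=np.vstack([v,v+s]),maxiter=160,xatol=1e-5,fatol=1e-5)); v=r.x
    return r.fun,v
E
python3 - <<'E'
from h import *
c=Cam("wrist"); 
np.set_printoptions(suppress=True,precision=4)
for n,x,y,w in [("plate_62_center",.449,-.172,.062),("plate_55_center",.421,-.02,.055)]:
    m=masks_of("wrist",n)[0]["pixels"]
    e=fit(c,m,x,y,w,0,.014,True); print(n,e)
    im=c.im.copy(); v=e[1]
    for z in (0,.014):
        cv2.polylines(im,[np.round([c.proj(p) for p in hexpts(*v[:3],v[3],z)]).astype(int)],1,(0,255,0) if z else (0,0,255))
    cv2.polylines(im,[np.round([c.proj(p) for p in dpts(*v[:3],.014)]).astype(int)],1,(0,255,0))
    cv2.imwrite(f"pics/f{n}.png",cv2.resize(np.hstack([im[int(c.proj((x,y,0))[1])-60:int(c.proj((x,y,0))[1])+60,100:260],c.im[int(c.proj((x,y,0))[1])-60:int(c.proj((x,y,0))[1])+60,100:260]]),None,fx=2.5,fy=2.5))
E
python3 -c "
import cv2,numpy as np
a=[cv2.imread('pics/fplate_%d_center.png'%i) for i in (62,55)];cv2.imwrite('pics/f.png',np.vstack(a))"
```

```text
plate_62_center (np.float64(0.06814032772462333), array([ 0.4539, -0.1703,  3.0185,  0.061 ]))
plate_55_center (np.float64(0.059188241392980206), array([ 0.4243, -0.0242,  2.5306,  0.0543]))
```

View pics/f.png

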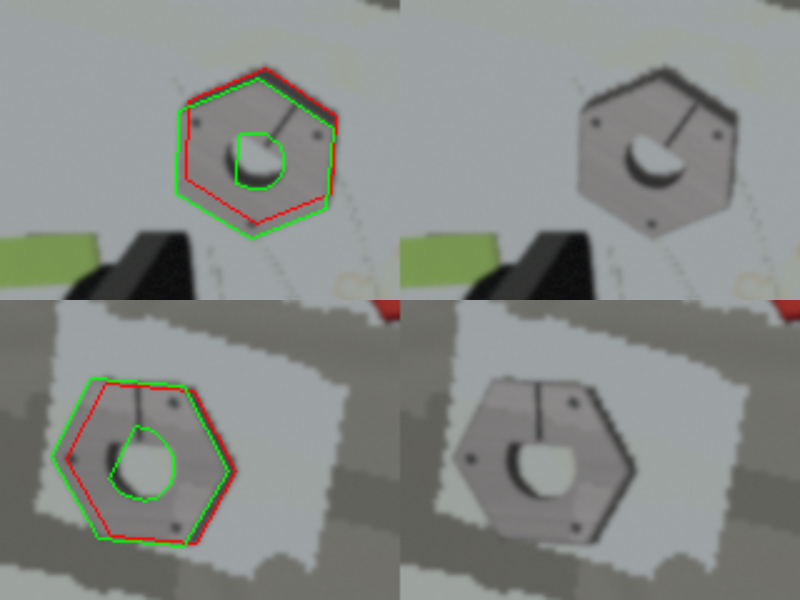

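```bash
python3 - <<'E'
from h import *
plan([((0.60,-0.13,0.2),0.0,4)])
E
```

```text
row mm 17.2 deg 0.16
4
[0.003,0.081,0.028,-0.003,0,-0.002,
0.003,0.081,0.028,-0.003,0,-0.002,
0.003,0.081,0.028,-0.003,0,-0.002,
0.003,0.081,0.029,-0.003,0,-0.002]
```

Call:
carry_out --steps '[0.0,0.08,0.028,-0.003,0,-0.002,0.0,0.08,0.028,-0.003,0,-0.002,0.0,0.08,0.028,-0.003,0,-0.002,0,0.08,0.028,-0.003,0,-0.002,0,0,0,0,0,0,0,0,0,0,0,0,0,0,0,0,0,0,0,0,0,0,0,0,0,0,0,0,0,0,0,0,0,0,0,0]'

```text
time: 5.68
position: [0.5979, -0.1295, 0.2012]
orientation: [0.499, 0.499, 0.501, -0.5]
ft_force: [-0.2, 0.1, 0.3]
grip_width: 0.997
```

```bash
python3 - <<'E'
from h import *
import pickle
stat(); c=Cam("wrist"); cv2.imwrite("pics/w3.png",c.im); pickle.dump(c,open("c3.pkl","wb"))
for n,z in dict(spindle_base=.036,spindle_tip=.114,key_grip=.077,drive=0).items():
    for d in mark_of("wrist",n)[:2]: print(n,round(d["confidence"],2),np.round(d["location"],1),np.round(c.at(d["location"],z)[:2],4))
m=masks_of("wrist","drive")[0]; print(m["extent"],m["confidence"]); np.save("m3.npy",m["pixels"])
cv2.imwrite("pics/w3z.png",cv2.resize(c.im[60:330,200:470],None,fx=2.2,fy=2.2,interpolation=cv2.INTER_CUBIC))
E
```

```text
t 5.68 p [ 0.5979 -0.1295  0.2012] yaw 0.0007 tilt [-0.0037  0.001 ] F [-0.2  0.1  0.3] M [ 0.05 -0.04 -0.02] g 0.997 q [-0.25  0.16  1.77  0.    1.21 -0.25]
spindle_base 0.8 [310.6 112.1] [ 0.6214 -0.0616]
spindle_tip 0.89 [320.1 120.6] [ 0.622  -0.0651]
key_grip 0.68 [331.8 273. ] [ 0.6392 -0.1907]
drive 0.91 [316.2 180.2] [ 0.631  -0.1276]
[312.6, 171.0, 136.1, 250.3] 0.79
```

View pics/w3z.png

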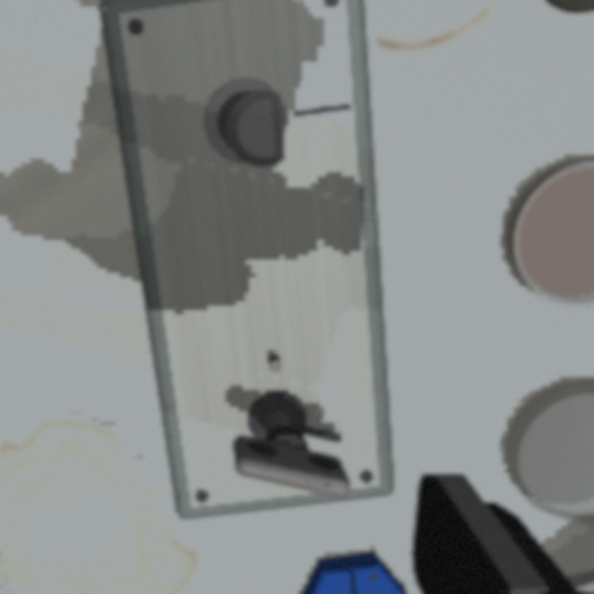

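```bash
cat > ov.py <<'E'
from h import *
def circ(x,y,z,r): a=np.linspace(0,2*np.pi,60); return np.c_[x+r*np.cos(a),y+r*np.sin(a),np.full(60,z)]
def box(x,y,yaw,z,hx=.05,hy=.1125,oy=-.063):
    c,s=np.cos(yaw),np.sin(yaw); out=[]
    for u,v in [(-hx,-hy),(hx,-hy),(hx,hy),(-hx,hy)]:
        v+=oy; out.append([x+c*u-s*v,y+s*u+c*v,z])
    return np.array(out)
def ovd(c,x,y,yaw,fn,sc=3,crop=(200,60,470,330),key=True):
    im=cv2.resize(c.im[crop[1]:crop[3],crop[0]:crop[2]],None,fx=sc,fy=sc,interpolation=cv2.INTER_CUBIC)
    def L(p,col): 
        q=np.array([c.proj(k) for k in p]); q=((q+.5-np.array(crop[:2]))*sc); cv2.polylines(im,[np.round(q).astype(int)],1,col,1)
    L(dpts(x,y,yaw,.114,.008,.0025),(0,255,0)); L(dpts(x,y,yaw,.109,.011,.0055),(0,255,255)); L(circ(x,y,.036,.016),(255,255,0))
    L(box(x,y,yaw,.03),(0,0,255)); L(box(x,y,yaw,0),(255,0,255))
    c_,s_=np.cos(yaw),np.sin(yaw)
    L(np.array([[x+c_*u,y+s_*u,.03] for u in (.016,.05)]),(0,165,255))
    L(circ(x+s_*.126,y-c_*.126,.090,.022),(0,255,0))
    cv2.imwrite(fn,im)
E
python3 - <<'E'
from ov import *
import pickle
c=pickle.load(open("c3.pkl","rb")); m=np.load("m3.npy")
# fit box silhouette to mask
def cost(v):
    r=np.zeros((420*3,560*3),np.uint8)
    P=np.array([c.proj(p) for p in np.vstack([box(*v,.03),box(*v,0)])])
    cv2.fillPoly(r,[cv2.convexHull(np.round((P+.5)*3-.5).astype(np.int32))],255)
    r=cv2.resize(r,(560,420),interpolation=cv2.INTER_AREA)/255.
    return np.abs(r-m).sum()
v=np.array([.622,-.063,.1])
r=minimize(cost,v,method="Nelder-Mead",options=dict(initial_simplex=np.vstack([v,v+np.diag([.004,.004,.05])]),xatol=1e-5)); print(r.x,r.fun,m.sum())
ovd(c,*r.x,"pics/ov3.png",2.2)
E
```

```text
[ 0.62115174 -0.06077679  0.13050874] 544.3294117647058 26854
```

View pics/ov3.png

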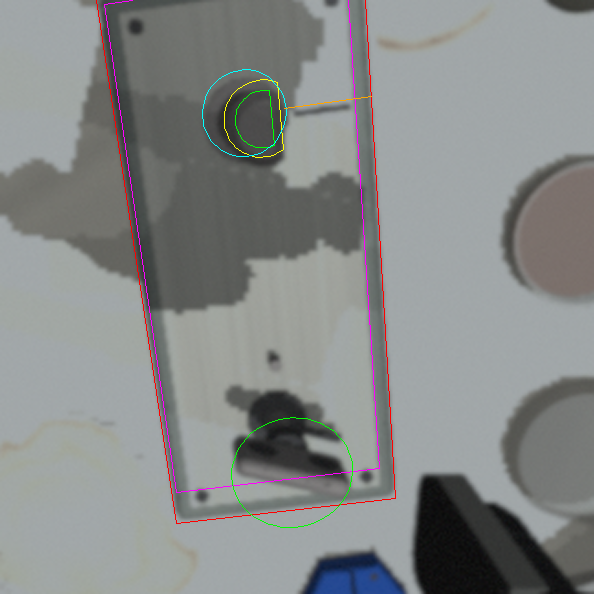

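```bash
python3 - <<'E'
from h import *
plan([((0.454,-0.170,0.13),-0.12,7)])
E
```

```text
row mm 23.7 deg 0.99
7
[0.051,-0.103,0.029,0.022,0,0.001,
0.051,-0.103,0.03,0.022,0,0.001,
0.051,-0.102,0.032,0.022,0,0.001,
0.051,-0.102,0.034,0.022,0,0.001,
0.051,-0.101,0.036,0.022,0,0.001,
0.051,-0.1,0.037,0.022,0,0.001,
0.051,-0.1,0.039,0.022,0,0.001]
```

Call:
carry_out --steps '[0.05,-0.103,0.03,0.022,0,0.001,0.05,-0.103,0.03,0.022,0,0.001,0.05,-0.102,0.032,0.022,0,0.001,0.05,-0.102,0.034,0.022,0,0.001,0.05,-0.1,0.036,0.022,0,0.001,0.05,-0.1,0.037,0.022,0,0.001,0.05,-0.1,0.039,0.022,0,0.001,0,0,0,0,0,0,0,0,0,0,0,0,0,0,0,0,0,0]'

```text
time: 6.82
position: [0.4505, -0.1707, 0.1293]
orientation: [0.47, 0.532, 0.466, -0.528]
ft_force: [-0.6, -0.1, 0.6]
grip_width: 1.001
```

```bash
cat >> h.py <<'E'
def line_yaw(c,x,y,yaw,w,zt):
    g=cv2.cvtColor(c.im,cv2.COLOR_BGR2GRAY).astype(np.float32); sc=[]
    for k in range(6):
        a=yaw+k*np.pi/3; best=0
        for da in (-.06,0,.06):
          for off in (-.0015,-.00075,0,.00075,.0015):
            v=[];
            for r in np.linspace(.0085 if w<.04 else .010,w/2-.002,15):
                def smp(t):
                    p=c.proj([x+r*np.cos(a+da)-t*np.sin(a),y+r*np.sin(a+da)+t*np.cos(a),zt]); return cv2.getRectSubPix(g,(1,1),(float(p[0]),float(p[1])))[0,0]
                v.append((smp(off-.004)+smp(off+.004))/2-smp(off))
            best=max(best,np.median(v))
        sc.append(best)
    k=int(np.argmax(sc)); return (yaw+k*np.pi/3+np.pi)%(2*np.pi)-np.pi,np.round(sc,0)
def look(n,x,y,w,z1=.014,fn=None,cam="wrist"):
    c=Cam(cam); ms=masks_of(cam,n); 
    pr=c.proj([x,y,z1/2]); best=None
    for m in ms:
        d=np.hypot(*(np.array(m["extent"][:2])-pr)); 
        print(n,"conf %.2f"%m["confidence"],np.round(m["extent"]),"d %.0f"%d)
        if best is None or d<best[0]: best=(d,m)
    m=best[1]; x,y,_=c.at(m["extent"][:2],z1/2)
    f,v=fit(c,m["pixels"],x,y,w,0,z1); yw,sc=line_yaw(c,*v[:3],w,z1)
    print("FIT cost %.3f"%f,"xy",np.round(v[:2],4),"yaw %.3f"%yw,sc)
    mk=[ (round(d["confidence"],2),np.round(c.at(d["location"],z1/2)[:2],4).tolist()) for d in mark_of(cam,n)[:2]]; print("mark",mk)
    p=c.proj([v[0],v[1],z1]).astype(int); r=50; x0=max(p[0]-r,0);y0=max(p[1]-r,0)
    cr=c.im[y0:y0+2*r,x0:x0+2*r]; a=cv2.resize(cr,None,fx=4,fy=4,interpolation=cv2.INTER_CUBIC); b=a.copy()
    for P,col in ((hexpts(v[0],v[1],yw,w,0),(0,0,255)),(hexpts(v[0],v[1],yw,w,z1),(0,255,0)),(dpts(v[0],v[1],yw,z1),(0,255,0)),(np.array([[v[0]+r*np.cos(yw),v[1]+r*np.sin(yw),z1] for r in (.007,w/2)]),(0,165,255))):
        q=(np.array([c.proj(k) for k in P])+.5-[x0,y0])*4; cv2.polylines(b,[np.round(q).astype(int)],1,col,1)
    if fn: cv2.imwrite(fn,np.hstack([b,a]))
    return v[0],v[1],yw
E
python3 - <<'E'
from h import *
stat(); look("plate_62_center",.454,-.170,.062,fn="pics/p62.png")
E
```

```text
t 6.82 p [ 0.4505 -0.1707  0.1293] yaw -0.1246 tilt [ 0.0084 -0.0004] F [-0.6 -0.1  0.6] M [-0.05 -0.03  0.06] g 1.001 q [-0.42 -0.03  2.11  0.    1.05 -0.29]
plate_62_center conf 0.88 [286. 202.  86.  92.] d 1
FIT cost 0.030 xy [ 0.4541 -0.1701] yaw 0.920 [31.  0.  0.  2.  3.  0.]
mark [(0.97, [0.4552, -0.1698])]
```

View pics/p62.png

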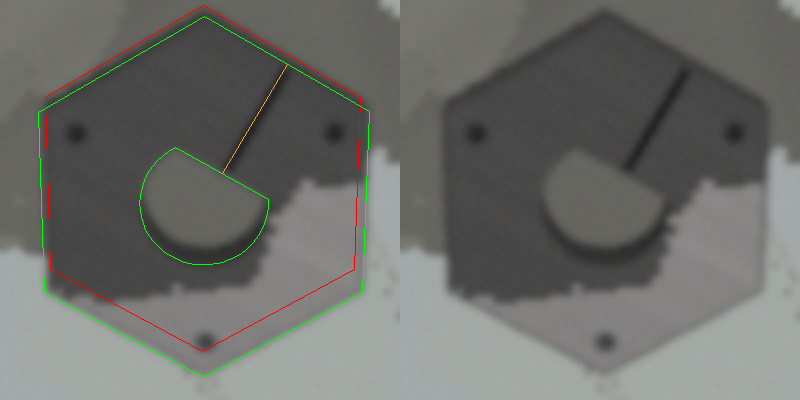

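```bash
python3 - <<'E'
from h import *
plan([((0.4545,-0.170,0.06),-0.127,4),((0.4545,-0.170,0.027),-0.127,4)])
E
```

```text
row mm 17.5 deg 0.15
row mm 8.2 deg 0.00
8
[0.088,0.002,-0.001,0.001,0,-0.003,
0.088,0.002,-0.001,0.001,0,-0.003,
0.088,0.003,-0.002,0.001,0,-0.003,
0.088,0.003,-0.002,0.001,0,-0.003,
0.041,0,0,0,0,0,
0.041,0,0,0,0,0,
0.041,0,0,0,0,0,
0.041,0,0,0,0,0]
```

Call:
carry_out --steps '[0.088,0.002,-0.001,0,0,-0.003,0.088,0.002,-0.001,0,0,-0.003,0.088,0.003,-0.002,0,0,-0.003,0.088,0.003,-0.002,0,0,-0.003,0.041,0,0,0,0,0,0.041,0,0,0,0,0,0.041,0,0,0,0,0,0.03,0,0,0,0,0,0,0,0,0,0,0,0,0,0,0,0,0]'

```text
time: 7.8
position: [0.4684, -0.1721, 0.032]
orientation: [0.475, 0.532, 0.464, -0.526]
ft_force: [0.4, -0.2, 0.7]
grip_width: 1.002
```

```bash
python3 - <<'E'
from h import *
stat(); c=Cam("wrist"); cv2.imwrite("pics/w4.png",c.im)
plan([((0.4545,-0.170,0.027),-0.127,3)])
E
```

```text
t 7.80 p [ 0.4684 -0.1721  0.032 ] yaw -0.1178 tilt [ 0.0168 -0.0063] F [ 0.4 -0.2  0.7] M [-0.03  0.06 -0.03] g 1.002 q [-0.4   0.13  2.16  0.    0.83 -0.29]
row mm 5.0 deg 0.39
3
[0.008,-0.023,-0.001,0.004,0.002,-0.007,
0.008,-0.023,-0.001,0.004,0.002,-0.007,
0.008,-0.023,-0.001,0.004,0.002,-0.007]
```

View pics/w4.png

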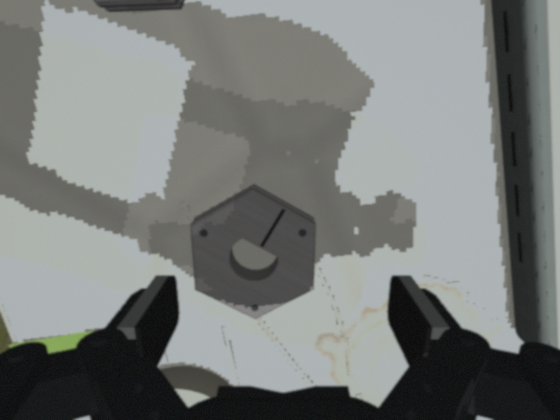

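Call:
carry_out --steps '[0,-0.023,-0.001,0.004,0.002,-0.007,0,-0.023,-0.001,0.004,0.002,-0.007,0,-0.023,-0.001,0.004,0.002,-0.007,0,0,0,0,0,0,0.008,0,0,0,0,0,0.008,0,0,0,0,0,0.008,0,0,0,0,0,0,0,0,0,0,0,0,0,0,0,0,0,0,0,0,0,0,0]'

```text
time: 8.68
position: [0.4549, -0.1707, 0.0295]
orientation: [0.468, 0.532, 0.465, -0.53]
ft_force: [0.9, -0.1, -0.3]
grip_width: 0.999
```

```bash
python3 - <<'E'
from h import *
stat(); c=Cam("wrist"); cv2.imwrite("pics/w5.png",c.im)
plan([((0.4545,-0.170,0.027),-0.127,3)])
E
```

```text
t 8.68 p [ 0.4549 -0.1707  0.0295] yaw -0.1290 tilt [ 0.0043 -0.0011] F [ 0.9 -0.1 -0.3] M [-0.01  0.06  0.05] g 0.999 q [-0.41  0.12  2.18  0.    0.84 -0.28]
row mm 0.9 deg 0.09
3
[0.004,-0.001,-0.001,-0.001,0,-0.002,
0.004,-0.001,-0.001,-0.001,0,-0.002,
0.004,-0.001,-0.001,-0.001,0,-0.002]
```

View pics/w5.png

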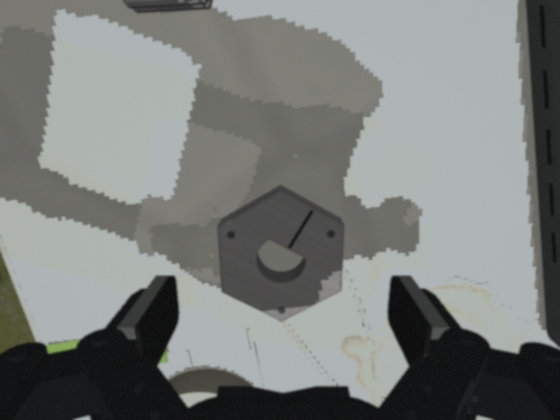

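Call:
carry_out --steps '[0.008,-0.001,-0.001,-0.001,0,-0.002,0.008,-0.001,-0.001,-0.001,0,-0.002,0.008,-0.001,-0.001,0,0,-0.002,0,0,0,0,0,0,0,0,0,0,0,0,0,0,0,0,0,0,0,0,0,0,0,0,0,0,0,0,0,0,0,0,0,0,0,0,0,0,0,0,0,0]' --jaw 0.65 --grip_force 25

```text
time: 9.57
position: [0.4545, -0.1699, 0.024]
orientation: [-0.467, -0.53, -0.467, 0.531]
ft_force: [-0.1, 0.3, 0.2]
grip_width: 0.649
```

```bash
python3 - <<'E'
from h import *
stat(); c=Cam("wrist"); cv2.imwrite("pics/w6.png",c.im)
E
```

```text
t 9.57 p [ 0.4545 -0.1699  0.024 ] yaw -0.1271 tilt [-0.0011 -0.0003] F [-0.1  0.3  0.2] M [ 0.   -0.03  0.02] g 0.649 q [-0.41  0.13  2.18 -0.    0.83 -0.28]
```

View pics/w6.png

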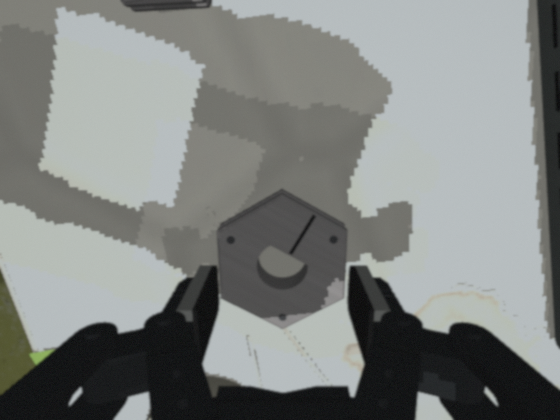

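Call:
carry_out --steps '[0,0,0,0,0,0,0,0,0,0,0,0,0,0,0,0,0,0,0,0,0,0,0,0,0.01,0,0,0,0,0,0.01,0,0,0,0,0,0.01,0,0,0,0,0,0.01,0,0,0,0,0,0,0,0,0,0,0,0,0,0,0,0,0]' --jaw 0.86 --grip_force 25

```text
time: 10.45
position: [0.4544, -0.1699, 0.0151]
orientation: [-0.467, -0.53, -0.467, 0.531]
ft_force: [-0.3, -0.2, -0.3]
grip_width: 0.859
```

```bash
python3 - <<'E'
from h import *
stat(); c=Cam("wrist"); cv2.imwrite("pics/w7.png",c.im[150:420,100:460])
E
```

```text
t 10.45 p [ 0.4544 -0.1699  0.0151] yaw -0.1271 tilt [-0.0011 -0.0003] F [-0.3 -0.2 -0.3] M [-0.03 -0.05 -0.02] g 0.859 q [-0.41  0.15  2.18 -0.    0.81 -0.28]
```

View pics/w7.png

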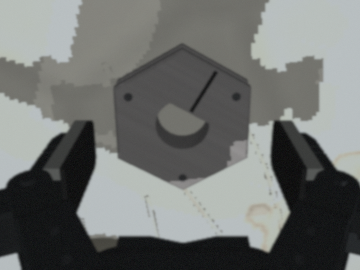

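Call:
carry_out --steps '[0.006,0,0,0,0,0,0,0,0,0,0,0,0.006,0,0,0,0,0,0,0,0,0,0,0,0,0,0,0,0,0,0,0,0,0,0,0,0,0,0,0,0,0,0,0,0,0,0,0,0,0,0,0,0,0,0,0,0,0,0,0]' --jaw 0.65 --grip_force 25

```text
time: 11.33
position: [0.4546, -0.17, 0.0127]
orientation: [-0.467, -0.53, -0.467, 0.531]
ft_force: [0.2, -0.0, 0.4]
grip_width: 0.651
```

```bash
python3 - <<'E'
from h import *
stat(); c=Cam("wrist"); cv2.imwrite("pics/w8.png",c.im[150:420,100:460])
E
```

```text
t 11.33 p [ 0.4546 -0.17    0.0127] yaw -0.1271 tilt [-0.0006 -0.0005] F [ 0.2 -0.   0.4] M [-0.03 -0.02 -0.04] g 0.651 q [-0.41  0.15  2.18 -0.    0.81 -0.28]
```

View pics/w8.png

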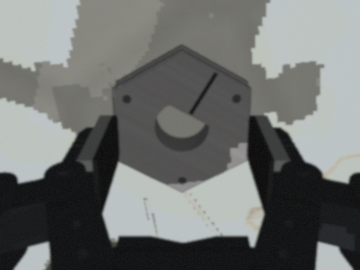

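Call:
carry_out --steps '[0,0,0,0,0,0,0,0,0,0,0,0,0,0,0,0,0,0,0,0,0,0,0,0,0,0,0,0,0,0,0,0,0,0,0,0,0,0,0,0,0,0,0,0,0,0,0,0,0,0,0,0,0,0,0,0,0,0,0,0]' --jaw 0.55 --grip_force 25

```text
time: 12.22
position: [0.4546, -0.17, 0.0128]
orientation: [-0.467, -0.53, -0.467, 0.531]
ft_force: [0.4, -0.7, -0.2]
grip_width: 0.552
```

```bash
python3 - <<'E'
from h import *
stat(); c=Cam("wrist"); cv2.imwrite("pics/w9.png",c.im[150:420,100:460])
E
```

```text
t 12.22 p [ 0.4546 -0.17    0.0128] yaw -0.1271 tilt [-0.0006 -0.0005] F [ 0.4 -0.7 -0.2] M [ 0.   -0.01  0.02] g 0.552 q [-0.41  0.15  2.18 -0.    0.81 -0.28]
```

View pics/w9.png

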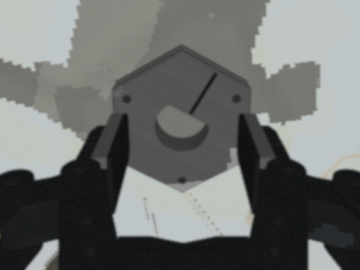

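Call:
carry_out --steps '[0,0,0,0,0,0,0,0,0,0,0,0,0,0,0,0,0,0,0,0,0,0,0,0,0.01,0,0,0,0,0,0.01,0,0,0,0,0,0.01,0,0,0,0,0,0.01,0,0,0,0,0,0,0,0,0,0,0,0,0,0,0,0,0]' --jaw 0.86 --grip_force 25

```text
time: 13.1
position: [0.4545, -0.17, 0.0037]
orientation: [-0.467, -0.53, -0.467, 0.531]
ft_force: [0.5, 0.4, -0.3]
grip_width: 0.856
```

```bash
python3 - <<'E'
from h import *
stat(); c=Cam("wrist"); cv2.imwrite("pics/w10.png",c.im[150:420,100:460])
c=Cam("scene");  cv2.imwrite("pics/s10.png",cv2.resize(c.im[150:350,200:460],None,fx=3,fy=3))
E
```

```text
t 13.10 p [ 0.4545 -0.17    0.0037] yaw -0.1270 tilt [-0.0009 -0.0004] F [ 0.5  0.4 -0.3] M [ 0.02  0.04 -0.  ] g 0.856 q [-0.41  0.16  2.19 -0.    0.79 -0.28]
```

View pics/s10.png

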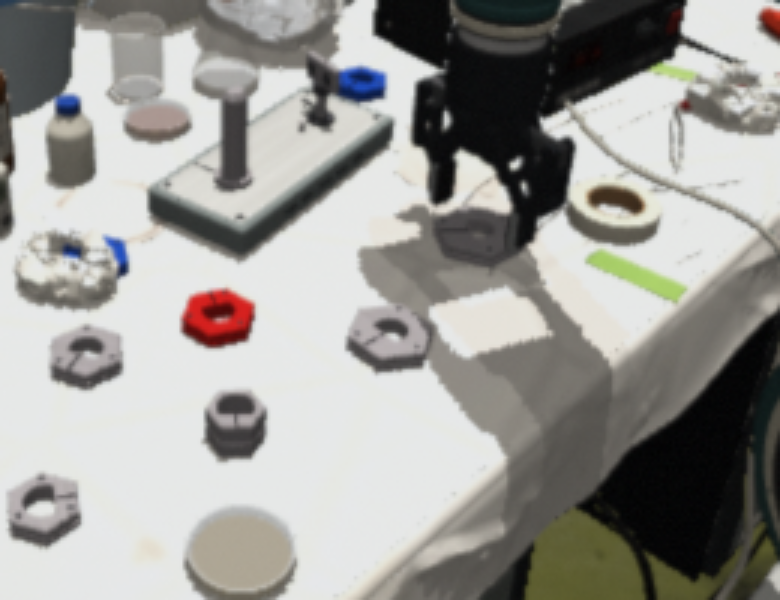

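Call:
carry_out --steps '[0.01,0,0,0,0,0,0.01,0,0,0,0,0,0.01,0,0,0,0,0,0.01,0,0,0,0,0,0,0,0,0,0,0,0,0,0,0,0,0,0,0,0,0,0,0,0,0,0,0,0,0,0,0,0,0,0,0,0,0,0,0,0,0]' --jaw 0.86

```text
time: 14.03
position: [0.4547, -0.1701, -0.0049]
orientation: [-0.467, -0.53, -0.467, 0.531]
ft_force: [-0.5, -0.3, 0.4]
grip_width: 0.86
```

```bash
python3 - <<'E'
from h import *
stat(); c=Cam("wrist"); cv2.imwrite("pics/w11.png",c.im[150:420,100:460])
E
```

```text
t 14.03 p [ 0.4547 -0.1701 -0.0049] yaw -0.1271 tilt [-0.0005 -0.0006] F [-0.5 -0.3  0.4] M [0.01 0.03 0.01] g 0.860 q [-0.41  0.18  2.19 -0.    0.77 -0.28]
```

View pics/w11.png

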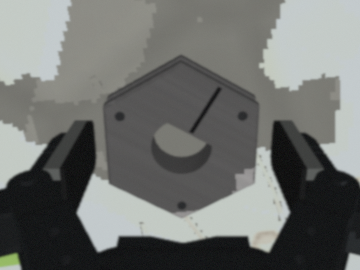

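Call:
carry_out --steps '[0.01,0,0,0,0,0,0.01,0,0,0,0,0,0.005,0,0,0,0,0,0,0,0,0,0,0,0,0,0,0,0,0,0,0,0,0,0,0,0,0,0,0,0,0,0,0,0,0,0,0,0,0,0,0,0,0,0,0,0,0,0,0]' --jaw 0.65 --grip_force 40

```text
time: 14.92
position: [0.4551, -0.1702, -0.0066]
orientation: [-0.467, -0.53, -0.468, 0.531]
ft_force: [-1.0, -0.0, 2.1]
grip_width: 0.711
```

```bash
python3 - <<'E'
from h import *
stat(); c=Cam("wrist"); cv2.imwrite("pics/w12.png",c.im[150:420,100:460])
E
```

```text
t 14.92 p [ 0.4551 -0.1702 -0.0066] yaw -0.1270 tilt [-0.0015 -0.0001] F [-1.  -0.   2.1] M [0.01 0.1  0.01] g 0.711 q [-0.41  0.18  2.19 -0.    0.77 -0.28]
```

View pics/w12.png

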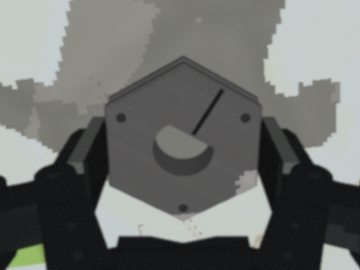

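```bash
python3 - <<'E'
from h import *
plan([((0.4551,-0.1702,0.14),-0.127,10),((0.6215,-0.0643,0.14),-0.919,9)])
E
```

```text
row mm 14.7 deg 0.01
row mm 21.9 deg 5.04
19
[-0.073,0,0,0,0,0,
-0.073,0,0,0,0,0,
-0.073,0,0,0,0,0,
-0.073,0,0,0,0,0,
-0.073,0,0,0,0,0,
-0.073,0,0,0,0,0,
-0.073,0,0,0,0,0,
-0.073,0,0,0,0,0,
-0.073,0,0,0,0,0,
-0.073,0,0,0,0,0,
0,0.084,-0.07,0.112,0,0,
0,0.078,-0.077,0.112,0,0,
0,0.071,-0.084,0.112,0,0,
0,0.063,-0.09,0.112,0,0,
0,0.055,-0.095,0.112,0,0,
0,0.046,-0.099,0.112,0,0,
0,0.037,-0.103,0.112,0,0,
0,0.028,-0.106,0.112,0,0,
0,0.019,-0.108,0.112,0,0]
```

Call:
carry_out --steps '[-0.03,0,0,0,0,0,-0.073,0,0,0,0,0,-0.08,0,0,0,0,0,-0.08,0,0,0,0,0,-0.08,0,0,0,0,0,-0.08,0,0,0,0,0,-0.08,0,0,0,0,0,-0.08,0,0,0,0,0,-0.07,0,0,0,0,0,0,0,0,0,0,0]' --jaw 0.6 --grip_force 60

```text
time: 15.8
position: [0.4516, -0.1686, 0.1279]
orientation: [-0.464, -0.529, -0.47, 0.532]
ft_force: [1.0, -0.2, -1.2]
grip_width: 0.707
```

```bash
python3 - <<'E'
from h import *
stat(); c=Cam("wrist"); cv2.imwrite("pics/w13.png",c.im)
stat()
plan([((0.6215,-0.0643,0.145),-0.919,9)])
E
```

```text
t 15.80 p [ 0.4516 -0.1686  0.1279] yaw -0.1271 tilt [-0.0091  0.0031] F [ 1.  -0.2 -1.2] M [ 0.02 -0.06  0.01] g 0.707 q [-0.41 -0.01  2.1  -0.    1.06 -0.28]
t 15.85 p [ 0.4509 -0.1683  0.1266] yaw -0.1271 tilt [-0.0105  0.0038] F [-0.3 -0.3 -1.9] M [-0.02 -0.11 -0.01] g 0.703 q [-0.41 -0.01  2.1  -0.    1.06 -0.28]
row mm 22.3 deg 5.04
9
[-0.011,0.087,-0.069,0.112,0,0.002,
-0.011,0.08,-0.077,0.112,0,0.002,
-0.011,0.073,-0.083,0.112,0,0.002,
-0.011,0.066,-0.09,0.112,0,0.002,
-0.011,0.057,-0.095,0.112,0,0.002,
-0.01,0.049,-0.1,0.112,0,0.002,
-0.01,0.04,-0.104,0.112,0,0.002,
-0.01,0.031,-0.107,0.112,0,0.002,
-0.01,0.021,-0.109,0.112,0,0.002]
```

View pics/w13.png

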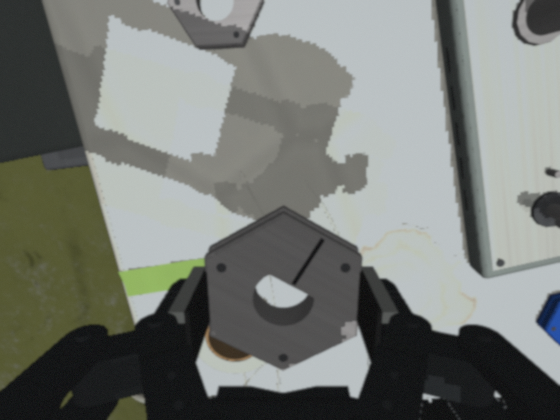

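Call:
carry_out --steps '[-0.011,0.087,-0.069,0.112,0,0.002,-0.011,0.08,-0.077,0.112,0,0.002,-0.011,0.073,-0.083,0.112,0,0.002,-0.011,0.066,-0.09,0.112,0,0.002,-0.011,0.057,-0.095,0.112,0,0.002,-0.01,0.049,-0.1,0.112,0,0.002,-0.01,0.04,-0.104,0.112,0,0.002,-0.01,0.031,-0.107,0.112,0,0.002,-0.01,0.021,-0.109,0.112,0,0.002,0,0,0,0,0,0]'

```text
time: 16.68
position: [0.6204, -0.0604, 0.128]
orientation: [-0.209, -0.668, -0.214, 0.681]
ft_force: [0.5, 0.6, -0.7]
grip_width: 0.702
```

```bash
python3 - <<'E'
from h import *
stat()
plan([((0.6215,-0.0643,0.14),-0.919,4)])
E
```

```text
t 16.68 p [ 0.6204 -0.0604  0.128 ] yaw -0.9625 tilt [-0.0192  0.0009] F [ 0.5  0.6 -0.7] M [-0.07 -0.02 -0.01] g 0.702 q [-0.14  0.26  1.8  -0.    1.1   0.83]
row mm 3.2 deg 0.68
4
[-0.015,0.005,0.002,-0.014,0.005,0.004,
-0.015,0.005,0.002,-0.014,0.005,0.004,
-0.015,0.005,0.002,-0.014,0.005,0.004,
-0.015,0.005,0.002,-0.014,0.005,0.004]
```

Call:
carry_out --steps '[0,0.007,0.003,-0.018,0.006,0.005,0,0.007,0.003,-0.018,0.006,0.005,0,0.007,0.003,-0.018,0.006,0.005,0,0,0,0,0,0,0,0,0,0,0,0,0,0,0,0,0,0,0,0,0,0,0,0,0,0,0,0,0,0,0,0,0,0,0,0,0,0,0,0,0,0]'

```text
time: 17.52
position: [0.6147, -0.067, 0.1221]
orientation: [-0.227, -0.666, -0.23, 0.672]
ft_force: [0.8, -0.7, -0.0]
grip_width: 0.705
```

```bash
python3 - <<'E'
from h import *
stat(); c=Cam("wrist"); cv2.imwrite("pics/w14.png",c.im)
plan([((0.6215,-0.0643,0.14),-0.919,4)])
c=Cam("scene"); cv2.imwrite("pics/s14.png",cv2.resize(c.im[80:260,200:400],None,fx=4,fy=4,interpolation=cv2.INTER_CUBIC)[:600])
E
```

```text
t 17.52 p [ 0.6147 -0.067   0.1221] yaw -0.9127 tilt [-0.0098  0.0002] F [ 0.8 -0.7 -0. ] M [0.   0.01 0.02] g 0.705 q [-0.15  0.25  1.82 -0.    1.08  0.77]
row mm 4.8 deg 0.17
4
[-0.022,0.002,-0.009,0.002,0.002,0.002,
-0.022,0.002,-0.009,0.002,0.002,0.002,
-0.022,0.002,-0.009,0.002,0.002,0.002,
-0.022,0.002,-0.009,0.002,0.002,0.002]
```

View pics/w14.png

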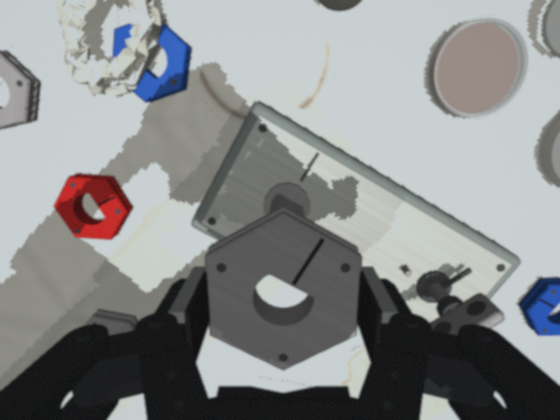

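View pics/s14.png

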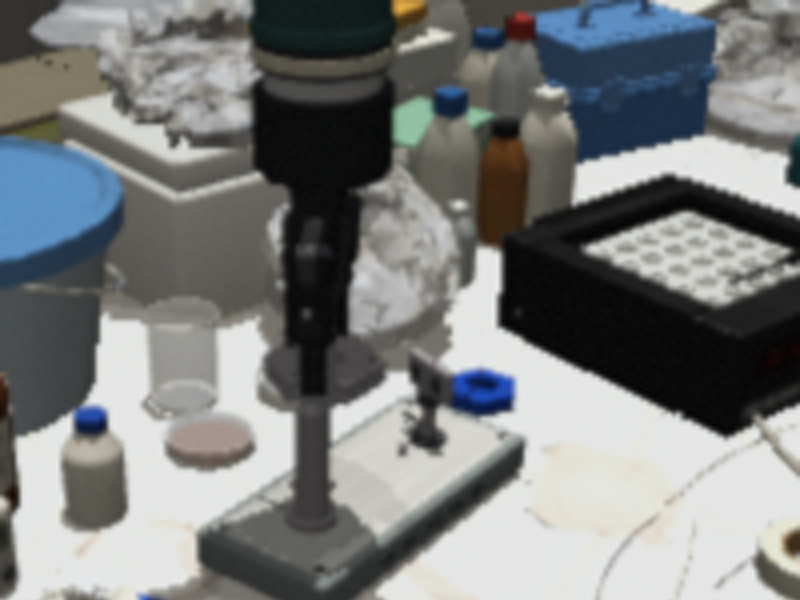

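```bash
python3 - <<'E'
from h import *
c=Cam("wrist")
for p in [(.6215,-.0643,.036),(.6215,-.0643,.114),(.6215,-.0643,.03)]: print(p,c.proj(p))
p,Rm,o=cur()
import itertools
# overlay of plate hypothesis
im=cv2.resize(c.im[190:390,180:390],None,fx=3.5,fy=3.5,interpolation=cv2.INTER_CUBIC); a=im.copy()
bot=.0066
for zt,col in ((bot,(0,0,255)),(bot-.014,(0,255,0))):
    def tw(y,z): return p+Rm@np.array([zt,y,z])
    P=[tw(.062/np.sqrt(3)*np.cos(t),.062/np.sqrt(3)*np.sin(t)) for t in np.pi/6+np.arange(6)*np.pi/3]
    q=(np.array([c.proj(k) for k in P])+.5-[180,190])*3.5
    cv2.polylines(im,[np.round(q).astype(int)],1,col,1)
cv2.imwrite("pics/h62.png",im)
E
```

```text
(0.6215, -0.0643, 0.036) [286.72644291 207.12210566]
(0.6215, -0.0643, 0.114) [287.44493281 253.94816071]
(0.6215, -0.0643, 0.03) [286.68886214 204.67285827]
```

View pics/h62.png

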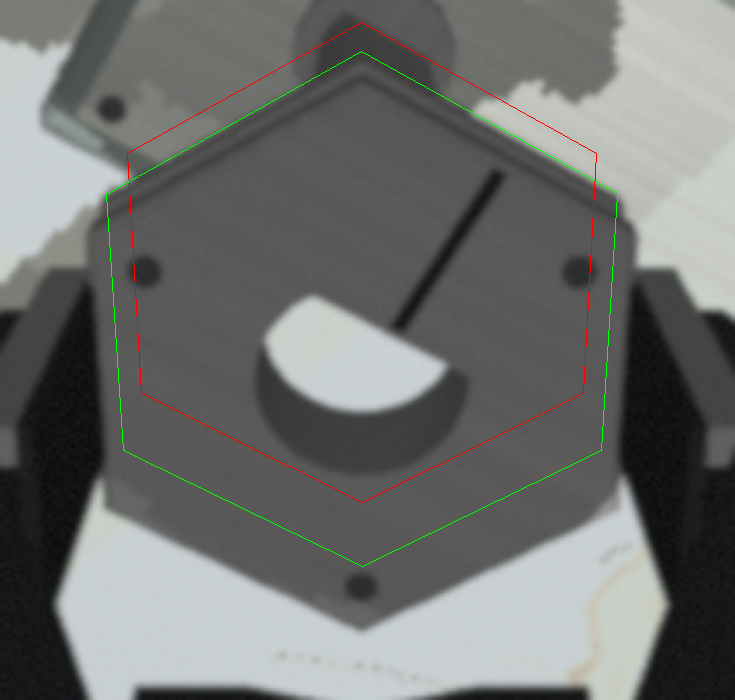

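```bash
python3 - <<'E'
from h import *
stat();plan([((0.6223,-0.0637,0.122),-0.919,4)])
E
```

```text
t 17.67 p [ 0.6147 -0.0668  0.122 ] yaw -0.9126 tilt [-0.0099  0.0002] F [ 0.  -0.5 -1.9] M [-0.01  0.02  0.01] g 0.699 q [-0.15  0.25  1.82 -0.    1.08  0.77]
row mm 2.1 deg 0.17
4
[0,0.003,-0.01,0.002,0.002,0.002,
0,0.003,-0.01,0.002,0.002,0.002,
0,0.003,-0.01,0.002,0.002,0.002,
0,0.003,-0.01,0.002,0.002,0.002]
```

Call:
carry_out --steps '[0,0.003,-0.01,0.002,0.002,0.002,0,0.003,-0.01,0.002,0.002,0.002,0,0.003,-0.01,0.002,0.002,0.002,0,0.003,-0.01,0.002,0.002,0.002,0,0,0,0,0,0,0,0,0,0,0,0,0,0,0,0,0,0,0,0,0,0,0,0,0,0,0,0,0,0,0,0,0,0,0,0]'

```text
time: 18.5
position: [0.6237, -0.0631, 0.1218]
orientation: [-0.227, -0.67, -0.226, 0.67]
ft_force: [0.2, 0.1, -1.4]
grip_width: 0.7
```

```bash
python3 - <<'E'
from h import *
stat();plan([((0.6223,-0.0637,0.095),-0.919,8)])
E
```

```text
t 18.50 p [ 0.6237 -0.0631  0.1218] yaw -0.9187 tilt [-0.0002 -0.001 ] F [ 0.2  0.1 -1.4] M [-0.08 -0.01  0.01] g 0.700 q [-0.14  0.26  1.81 -0.    1.07  0.78]
row mm 3.4 deg 0.01
8
[0.017,0,0.001,0,0,0,
0.017,0,0.001,0,0,0,
0.017,0,0.001,0,0,0,
0.017,0,0.001,0,0,0,
0.017,0,0.001,0,0,0,
0.017,0,0.001,0,0,0,
0.017,0,0.001,0,0,0,
0.017,0,0.001,0,0,0]
```

Call:
carry_out --steps '[0,0,0.003,0,0,0,0,0,0.004,0,0,0,0.015,0,0,0,0,0,0.015,0,0,0,0,0,0.015,0,0,0,0,0,0.015,0,0,0,0,0,0.015,0,0,0,0,0,0.015,0,0,0,0,0,0.01,0,0,0,0,0,0,0,0,0,0,0]'

```text
time: 19.33
position: [0.6219, -0.0642, 0.099]
orientation: [-0.227, -0.669, -0.226, 0.67]
ft_force: [-1.1, -0.2, -1.3]
grip_width: 0.701
```

```bash
python3 - <<'E'
from h import *
stat();c=Cam("wrist"); cv2.imwrite("pics/w15.png",c.im)
E
```

```text
t 19.33 p [ 0.6219 -0.0642  0.099 ] yaw -0.9191 tilt [-0.0012 -0.0009] F [-1.1 -0.2 -1.3] M [ 0.   -0.03  0.  ] g 0.701 q [-0.14  0.28  1.83 -0.    1.03  0.78]
```

View pics/w15.png

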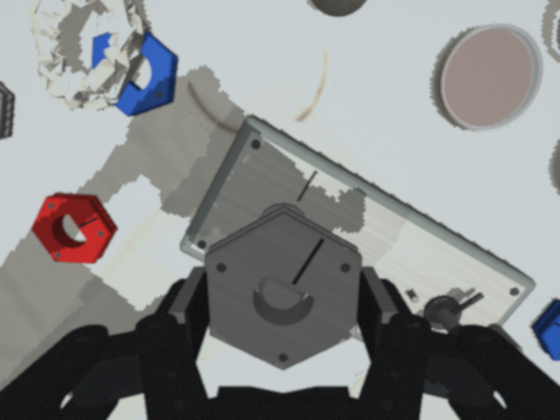

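Call:
carry_out --steps '[0.02,0,0,0,0,0,0.02,0,0,0,0,0,0.02,0,0,0,0,0,0.02,0,0,0,0,0,0.02,0,0,0,0,0,0.02,0,0,0,0,0,0.02,0,0,0,0,0,0.02,0,0,0,0,0,0,0,0,0,0,0,0,0,0,0,0,0]'

```text
time: 20.22
position: [0.6219, -0.0642, 0.0635]
orientation: [-0.227, -0.669, -0.226, 0.67]
ft_force: [0.1, 0.2, -0.7]
grip_width: 0.704
```

```bash
python3 - <<'E'
from h import *
stat();c=Cam("wrist"); cv2.imwrite("pics/w16.png",c.im[150:420,100:460])
c=Cam("scene"); cv2.imwrite("pics/s16.png",cv2.resize(c.im[100:250,200:400],None,fx=4,fy=4,interpolation=cv2.INTER_CUBIC)[:600])
E
```

```text
t 20.22 p [ 0.6219 -0.0642  0.0635] yaw -0.9190 tilt [-0.0013 -0.0009] F [ 0.1  0.2 -0.7] M [-0.02 -0.01  0.06] g 0.704 q [-0.14  0.32  1.86 -0.    0.97  0.78]
```

View pics/s16.png

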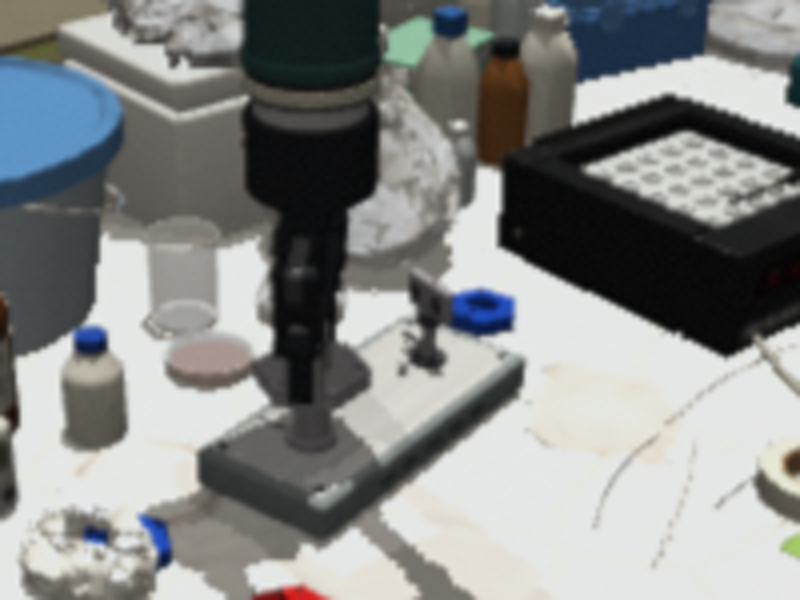

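Call:
carry_out --steps '[0.015,0,0,0,0,0,0.015,0,0,0,0,0,0.015,0,0,0,0,0,0.015,0,0,0,0,0,0.015,0,0,0,0,0,0.01,0,0,0,0,0,0.01,0,0,0,0,0,0,0,0,0,0,0,0,0,0,0,0,0,0,0,0,0,0,0]'

```text
time: 21.15
position: [0.6225, -0.0643, 0.0433]
orientation: [-0.227, -0.67, -0.226, 0.67]
ft_force: [-0.7, 0.6, -1.7]
grip_width: 0.704
```

```bash
python3 - <<'E'
from h import *
stat();c=Cam("wrist"); cv2.imwrite("pics/w17.png",c.im[150:420,100:460])
c=Cam("scene"); cv2.imwrite("pics/s17.png",cv2.resize(c.im[100:250,200:400],None,fx=4,fy=4,interpolation=cv2.INTER_CUBIC)[:600])
E
```

```text
t 21.15 p [ 0.6225 -0.0643  0.0433] yaw -0.9190 tilt [ 0.0002 -0.0011] F [-0.7  0.6 -1.7] M [-0.01  0.01 -0.04] g 0.704 q [-0.14  0.34  1.87 -0.    0.93  0.78]
```

View pics/s17.png

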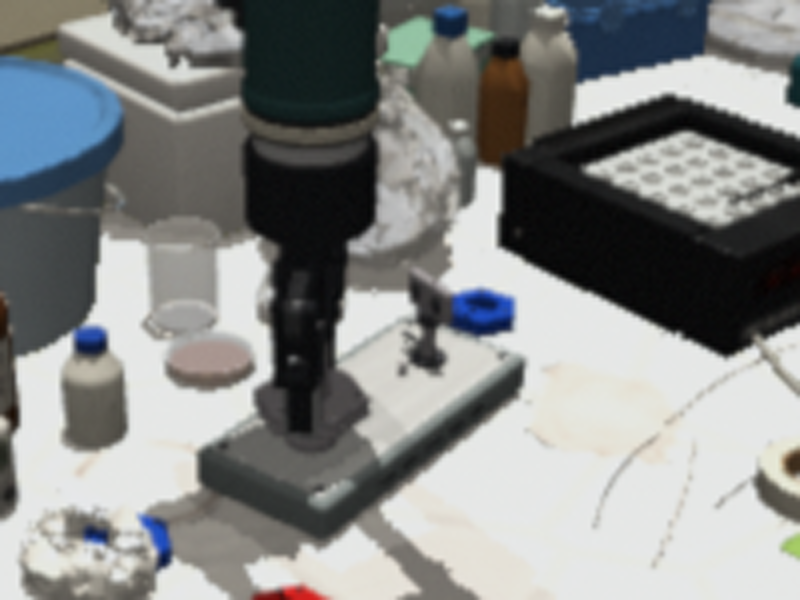

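View pics/w17.png

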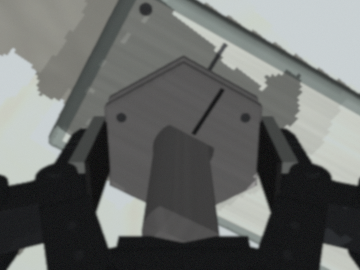

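Call:
carry_out --steps '[0,0,0,0,0,0,0,0,0,0,0,0,0,0,0,0,0,0,0,0,0,0,0,0,0,0,0,0,0,0,-0.02,0,0,0,0,0,-0.05,0,0,0,0,0,-0.08,0,0,0,0,0,-0.08,0,0,0,0,0,-0.08,0,0,0,0,0]' --jaw 0.9

```text
time: 22.08
position: [0.6204, -0.0639, 0.1068]
orientation: [-0.226, -0.668, -0.227, 0.672]
ft_force: [-0.0, 0.4, 0.3]
grip_width: 0.904
```

```bash
python3 - <<'E'
from h import *
stat();c=Cam("wrist"); cv2.imwrite("pics/w18.png",c.im)
c=Cam("scene"); cv2.imwrite("pics/s18.png",cv2.resize(c.im[100:250,200:400],None,fx=4,fy=4,interpolation=cv2.INTER_CUBIC)[:600])
E
```

```text
t 22.08 p [ 0.6204 -0.0639  0.1068] yaw -0.9190 tilt [-0.0052 -0.0003] F [-0.   0.4  0.3] M [ 0.02  0.01 -0.02] g 0.904 q [-0.14  0.27  1.83 -0.    1.05  0.78]
```

View pics/s18.png

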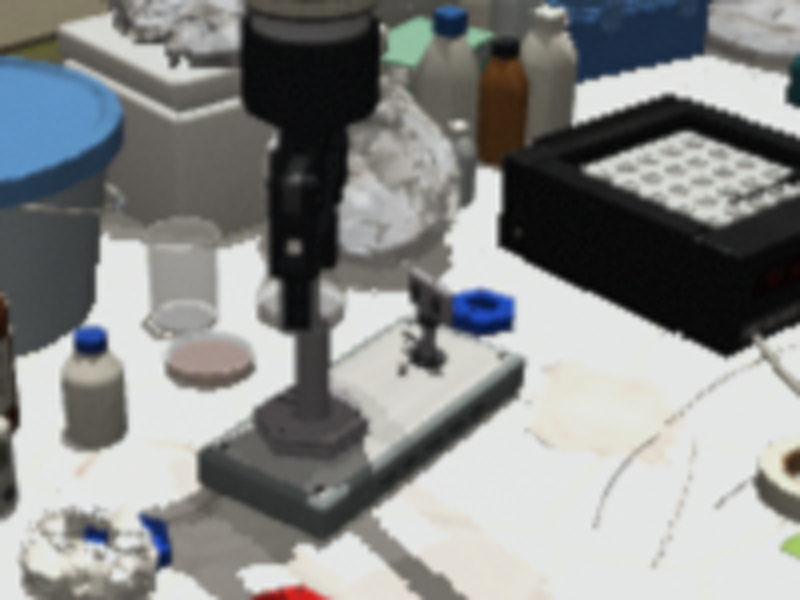

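View pics/w18.png

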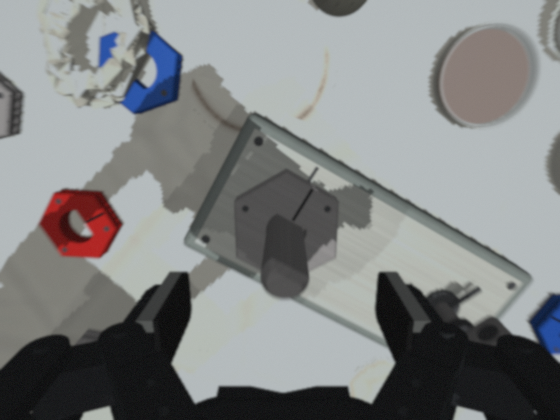

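```bash
python3 - <<'E'
from h import *
plan([((0.6215,-0.0643,0.14),-0.919,3),((0.424,-0.024,0.11),0.436,14)])
E
```

```text
row mm 10.0 deg 0.06
row mm 14.6 deg 5.55
17
[-0.05,-0.002,0.003,0,-0.001,-0.001,
-0.05,-0.002,0.003,0,-0.001,-0.001,
-0.05,-0.002,0.003,0,-0.001,-0.001,
0.011,-0.054,0.047,-0.123,0,0,
0.011,-0.059,0.042,-0.123,0,0,
0.011,-0.062,0.036,-0.123,0,0,
0.011,-0.066,0.03,-0.123,0,0,
0.011,-0.068,0.023,-0.123,0,0,
0.011,-0.07,0.017,-0.123,0,0,
0.011,-0.071,0.01,-0.123,0,0,
0.011,-0.072,0.003,-0.123,0,0,
0.011,-0.072,-0.004,-0.123,0,0,
0.011,-0.071,-0.011,-0.123,0,0,
0.011,-0.07,-0.018,-0.123,0,0,
0.011,-0.068,-0.024,-0.123,0,0,
0.011,-0.065,-0.031,-0.123,0,0,
0.011,-0.062,-0.037,-0.123,0,0]
```

Call:
carry_out --steps '[-0.05,-0.002,0.003,0,0,0,-0.05,-0.002,0.003,0,0,0,-0.05,-0.002,0.003,0,0,0,0.011,-0.054,0.047,-0.123,0,0,0.011,-0.059,0.042,-0.123,0,0,0.011,-0.062,0.036,-0.123,0,0,0.011,-0.066,0.03,-0.123,0,0,0.011,-0.068,0.023,-0.123,0,0,0.011,-0.07,0.017,-0.123,0,0,0.011,-0.071,0.01,-0.123,0,0]'

```text
time: 23.02
position: [0.5214, -0.0454, 0.1304]
orientation: [0.446, 0.552, 0.442, -0.549]
ft_force: [-0.0, 0.8, -0.0]
grip_width: 0.898
```

Call:
carry_out --steps '[0.011,-0.072,0.003,-0.123,0,0,0.011,-0.072,-0.004,-0.123,0,0,0.011,-0.071,-0.011,-0.123,0,0,0.011,-0.07,-0.018,-0.123,0,0,0.011,-0.068,-0.024,-0.123,0,0,0.011,-0.065,-0.031,-0.123,0,0,0.011,-0.062,-0.037,-0.123,0,0,0,0,0,0,0,0,0,0,0,0,0,0,0,0,0,0,0,0]'

```text
time: 23.85
position: [0.4126, -0.0283, 0.1154]
orientation: [0.609, 0.362, 0.606, -0.362]
ft_force: [-0.2, -0.2, 0.3]
grip_width: 0.899
```

```bash
python3 - <<'E'
from h import *
stat(); x,y,yw=look("plate_55_center",.424,-.024,.055,fn="pics/p55.png")
stat()
plan([((x,y,.11),yw-np.pi/3,4)])
E
```

```text
t 23.85 p [ 0.4126 -0.0283  0.1154] yaw 0.4964 tilt [ 0.0037 -0.0017] F [-0.2 -0.2  0.3] M [ 0.01 -0.01 -0.01] g 0.899 q [-0.13 -0.15  2.25 -0.    1.03 -0.62]
plate_55_center conf 0.73 [499. 352. 122. 135.] d 247
plate_55_center conf 0.68 [300. 210.  76.  85.] d 2
FIT cost 0.031 xy [ 0.4245 -0.0245] yaw 1.491 [35.  0.  1.  1.  4.  9.]
mark [(0.93, [0.4259, -0.0239])]
t 24.00 p [ 0.4133 -0.0284  0.1156] yaw 0.4974 tilt [ 0.0041 -0.0017] F [ 0.  -0.2  0.6] M [0.01 0.07 0.02] g 0.900 q [-0.13 -0.15  2.25 -0.    1.03 -0.62]
row mm 3.3 deg 0.77
4
[0.007,0.015,0.002,0.017,0.001,-0.001,
0.007,0.015,0.002,0.017,0.001,-0.001,
0.007,0.015,0.002,0.017,0.001,-0.001,
0.007,0.015,0.002,0.017,0.001,-0.001]
```

View pics/p55.png

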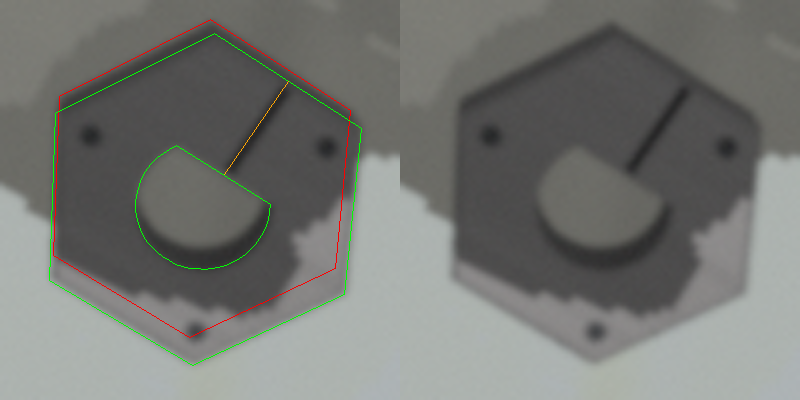

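Call:
carry_out --steps '[0.03,0.015,0.002,0.016,0.001,-0.001,0.06,0.015,0.002,0.016,0.001,-0.001,0.06,0.015,0.002,0.017,0.001,-0.001,0.06,0.015,0.002,0.016,0.001,-0.001,0.06,0,0,0,0,0,0.06,0,0,0,0,0,0.06,0,0,0,0,0,0.03,0,0,0,0,0,0,0,0,0,0,0,0,0,0,0,0,0]'

```text
time: 24.83
position: [0.4341, -0.0247, 0.027]
orientation: [0.597, 0.382, 0.594, -0.381]
ft_force: [-0.4, 0.0, 0.7]
grip_width: 0.9
```

```bash
python3 - <<'E'
from h import *
stat()
plan([((.4248,-.0243,.03),.444,3)])
E
```

```text
t 24.83 p [ 0.4341 -0.0247  0.027 ] yaw 0.4314 tilt [ 0.0046 -0.0005] F [-0.4  0.   0.7] M [-0.    0.04 -0.02] g 0.900 q [-0.11  0.03  2.28 -0.    0.83 -0.55]
row mm 3.3 deg 0.26
3
[-0.005,-0.014,-0.007,-0.005,0.001,-0.002,
-0.005,-0.014,-0.007,-0.005,0.001,-0.002,
-0.005,-0.014,-0.007,-0.005,0.001,-0.002]
```

Call:
carry_out --steps '[0,-0.014,-0.007,-0.005,0.001,-0.002,0,-0.014,-0.007,-0.005,0.001,-0.002,0,-0.014,-0.007,-0.005,0.001,-0.002,0.02,0,0,0,0,0,0.02,0,0,0,0,0,0.02,0,0,0,0,0,0.02,0,0,0,0,0,0.02,0,0,0,0,0,0.02,0,0,0,0,0,0,0,0,0,0,0]'

```text
time: 25.67
position: [0.4267, -0.0248, 0.0036]
orientation: [0.599, 0.378, 0.596, -0.377]
ft_force: [-0.8, 0.2, -0.4]
grip_width: 0.897
```

```bash
python3 - <<'E'
from h import *
stat()
plan([((.4248,-.0243,-.004),.444,3)])
E
```

```text
t 25.67 p [ 0.4267 -0.0248  0.0036] yaw 0.4433 tilt [ 0.0052 -0.0011] F [-0.8  0.2 -0.4] M [-0.04  0.04 -0.06] g 0.897 q [-0.12  0.06  2.31 -0.    0.77 -0.56]
row mm 2.6 deg 0.10
3
[0.013,-0.003,-0.002,0,0.001,-0.002,
0.013,-0.003,-0.002,0,0.001,-0.002,
0.013,-0.003,-0.002,0,0.001,-0.002]
```

Then close in the same call.

Call:
carry_out --steps '[0.013,-0.003,-0.002,0,0.001,-0.002,0.013,-0.003,-0.002,0,0.001,-0.002,0.013,-0.003,-0.002,0,0.001,-0.002,0,0,0,0,0,0,0,0,0,0,0,0,0,0,0,0,0,0,0,0,0,0,0,0,0,0,0,0,0,0,0,0,0,0,0,0,0,0,0,0,0,0]' --jaw 0.5 --grip_force 60

```text
time: 26.5
position: [0.4258, -0.0246, -0.0017]
orientation: [0.597, 0.377, 0.598, -0.378]
ft_force: [-0.4, 0.4, 2.1]
grip_width: 0.62
```

```bash
python3 - <<'E'
from h import *
stat(); c=Cam("wrist"); cv2.imwrite("pics/w20.png",c.im[150:420,100:460])
E
```

```text
t 26.50 p [ 0.4258 -0.0246 -0.0017] yaw 0.4434 tilt [-0.0019 -0.0009] F [-0.4  0.4  2.1] M [0.02 0.09 0.01] g 0.620 q [-0.12  0.07  2.31 -0.    0.76 -0.56]
```

View pics/w20.png

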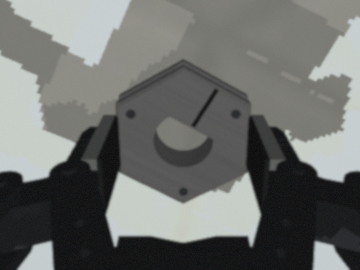

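```bash
python3 - <<'E'
from h import *
plan([((0.428,-0.0246,0.12),.444,7),((0.6215,-0.0646,0.135),-.919,13)])
E
```

```text
row mm 17.4 deg 0.02
row mm 15.2 deg 6.01
20
[-0.087,0.001,0.001,0,0,0,
-0.087,0.001,0.001,0,0,0,
-0.087,0.001,0.001,0,0,0,
-0.087,0.001,0.001,0,0,0,
-0.087,0.001,0.001,0,0,0,
-0.087,0.001,0.001,0,0,0,
-0.087,0.001,0.001,0,0,0,
-0.006,0.061,0.046,0.133,0,0,
-0.006,0.065,0.039,0.133,0,0,
-0.006,0.069,0.032,0.133,0,0,
-0.006,0.072,0.025,0.133,0,0,
-0.006,0.074,0.017,0.133,0,0,
-0.006,0.075,0.009,0.133,0,0,
-0.006,0.076,0.001,0.133,0,0,
-0.006,0.076,-0.007,0.133,0,0,
-0.006,0.075,-0.014,0.133,0,0,
-0.006,0.073,-0.022,0.133,0,0,
-0.006,0.07,-0.03,0.133,0,0,
-0.006,0.066,-0.037,0.133,0,0,
-0.006,0.062,-0.044,0.133,0,0]
```

Call:
carry_out --steps '[-0.04,0,0,0,0,0,-0.095,0.001,0.001,0,0,0,-0.1,0.001,0.001,0,0,0,-0.1,0.001,0.001,0,0,0,-0.1,0.001,0.001,0,0,0,-0.1,0.001,0.001,0,0,0,-0.1,0.001,0.001,0,0,0,-0.012,0.061,0.046,0.133,0,0,-0.012,0.065,0.039,0.133,0,0,-0.012,0.069,0.032,0.133,0,0]'

```text
time: 27.38
position: [0.4672, -0.0335, 0.14]
orientation: [0.526, 0.467, 0.532, -0.471]
ft_force: [0.3, 0.3, -0.6]
grip_width: 0.617
```

```bash
python3 - <<'E'
from h import *
stat()
plan([((0.6215,-0.0646,0.135),-.919,9)])
E
```

```text
t 27.38 p [ 0.4672 -0.0335  0.14  ] yaw 0.1198 tilt [-0.0098  0.    ] F [ 0.3  0.3 -0.6] M [ 0.04 -0.02  0.06] g 0.617 q [-0.12 -0.05  2.12 -0.    1.09 -0.24]
row mm 17.5 deg 6.61
9
[0.002,0.083,0.027,0.147,0.001,0.001,
0.002,0.086,0.018,0.147,0.001,0.001,
0.002,0.087,0.008,0.147,0.001,0.001,
0.002,0.087,-0.002,0.147,0.001,0.001,
0.002,0.087,-0.012,0.147,0.001,0.001,
0.002,0.085,-0.022,0.147,0.001,0.001,
0.003,0.081,-0.032,0.147,0.001,0.001,
0.003,0.077,-0.041,0.147,0.001,0.001,
0.003,0.072,-0.05,0.147,0.001,0.001]
```

Call:
carry_out --steps '[-0.004,0.083,0.027,0.145,0.001,0.001,-0.004,0.086,0.018,0.145,0.001,0.001,-0.004,0.087,0.008,0.145,0.001,0.001,-0.004,0.087,-0.002,0.145,0.001,0.001,-0.004,0.087,-0.012,0.145,0.001,0.001,-0.004,0.085,-0.022,0.145,0.001,0.001,-0.004,0.081,-0.032,0.145,0.001,0.001,-0.004,0.077,-0.041,0.145,0.001,0.001,0,0.05,-0.035,0.1,0.001,0.001,0,0,0,0,0,0]'

```text
time: 28.22
position: [0.6239, -0.0681, 0.1512]
orientation: [0.224, 0.672, 0.225, -0.669]
ft_force: [-0.3, -0.3, -0.3]
grip_width: 0.619
```

```bash
python3 - <<'E'
from h import *
stat()
plan([((0.6215,-0.0646,0.122),-.919,4)])
E
```

```text
t 28.22 p [ 0.6239 -0.0681  0.1512] yaw -0.9248 tilt [0.0025 0.0031] F [-0.3 -0.3 -0.3] M [-0.03 -0.04  0.01] g 0.619 q [-0.15  0.23  1.79  0.    1.12  0.77]
row mm 7.4 deg 0.10
4
[0.037,-0.005,0,-0.002,-0.001,0,
0.037,-0.005,0,-0.002,-0.001,0,
0.037,-0.005,0,-0.002,-0.001,0,
0.037,-0.005,0,-0.002,-0.001,0]
```

Call:
carry_out --steps '[0.034,-0.005,0,-0.002,-0.001,0,0.034,-0.005,0,-0.002,-0.001,0,0.034,-0.005,0,-0.002,-0.001,0,0.02,-0.005,0,-0.002,-0.001,0,0,0,0,0,0,0,0,0,0,0,0,0,0,0,0,0,0,0,0,0,0,0,0,0,0,0,0,0,0,0,0,0,0,0,0,0]'

```text
time: 29.05
position: [0.6156, -0.0632, 0.1231]
orientation: [-0.228, -0.667, -0.231, 0.671]
ft_force: [0.8, -0.9, -0.7]
grip_width: 0.622
```

```bash
python3 - <<'E'
from h import *
stat(); c=Cam("wrist"); cv2.imwrite("pics/w21.png",c.im)
plan([((0.6215,-0.0646,0.122),-.919,4)])
E
```

```text
t 29.05 p [ 0.6156 -0.0632  0.1231] yaw -0.9093 tilt [-0.0069  0.0021] F [ 0.8 -0.9 -0.7] M [-0.01 -0.07  0.02] g 0.622 q [-0.14  0.25  1.82  0.    1.08  0.77]
row mm 1.5 deg 0.17
4
[0.001,0.006,-0.005,0.003,0.001,0.002,
0.001,0.006,-0.005,0.003,0.001,0.002,
0.001,0.006,-0.005,0.003,0.001,0.002,
0.001,0.006,-0.005,0.003,0.001,0.002]
```

View pics/w21.png

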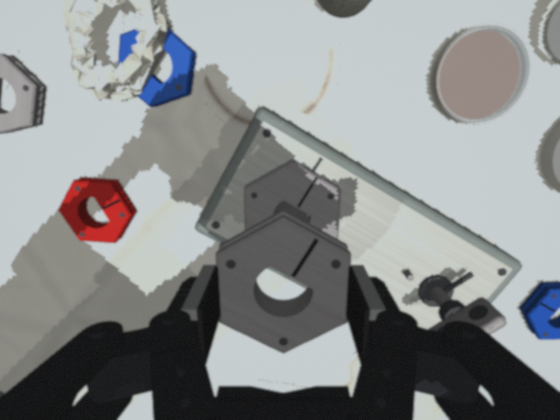

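Plate 55 held, lines parallel. Correct and lower slowly.

Call:
carry_out --steps '[0,0.007,-0.006,0.003,0.001,0.002,0,0.007,-0.006,0.003,0.001,0.002,0,0.007,-0.006,0.003,0.001,0.002,0,0.007,-0.006,0.003,0.001,0.002,0,0,0,0,0,0,0,0,0,0,0,0,0,0,0,0,0,0,0,0,0,0,0,0,0,0,0,0,0,0,0,0,0,0,0,0]'

```text
time: 29.93
position: [0.6248, -0.0652, 0.1241]
orientation: [0.227, 0.671, 0.225, -0.669]
ft_force: [-0.1, 0.7, -1.7]
grip_width: 0.615
```

```bash
python3 - <<'E'
from h import *
stat()
plan([((0.6215,-0.0646,0.122),-.919,2)])
E
```

```text
t 29.93 p [ 0.6248 -0.0652  0.1241] yaw -0.9200 tilt [ 0.0022 -0.0016] F [-0.1  0.7 -1.7] M [ 0.03 -0.02 -0.04] g 0.615 q [-0.14  0.25  1.81 -0.    1.07  0.78]
row mm 2.0 deg 0.08
2
[0.005,-0.006,0.006,-0.001,0,-0.002,
0.005,-0.006,0.006,-0.001,0,-0.002]
```

Call:
carry_out --steps '[0,-0.005,0.005,-0.001,0,-0.001,0,-0.005,0.005,-0.001,0,-0.001,0.015,0,0,0,0,0,0.015,0,0,0,0,0,0.015,0,0,0,0,0,0.015,0,0,0,0,0,0.015,0,0,0,0,0,0.015,0,0,0,0,0,0,0,0,0,0,0,0,0,0,0,0,0]'

```text
time: 30.77
position: [0.6209, -0.0647, 0.1033]
orientation: [-0.227, -0.67, -0.227, 0.67]
ft_force: [-0.3, 0.3, -0.2]
grip_width: 0.62
```

```bash
python3 - <<'E'
from h import *
stat(); c=Cam("wrist"); cv2.imwrite("pics/w22.png",c.im[150:420,100:460])
plan([((0.6218,-0.0644,0.09),-.919,2)])
E
```

```text
t 30.77 p [ 0.6209 -0.0647  0.1033] yaw -0.9182 tilt [-0.0004  0.    ] F [-0.3  0.3 -0.2] M [-0.01 -0.    0.07] g 0.620 q [-0.14  0.27  1.83 -0.    1.04  0.77]
row mm 6.6 deg 0.03
2
[0.033,0.001,-0.002,0,0,0,
0.033,0.001,-0.002,0,0,0]
```

View pics/w22.png

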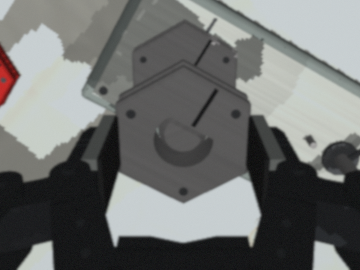

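Call:
carry_out --steps '[0.015,0,-0.002,0,0,0,0.024,0,-0.001,0,0,0,0.026,0,0,0,0,0,0.026,0,0,0,0,0,0.026,0,0,0,0,0,0.026,0,0,0,0,0,0.026,0,0,0,0,0,0.026,0,0,0,0,0,0.02,0,0,0,0,0,0,0,0,0,0,0]'

```text
time: 31.65
position: [0.6211, -0.0642, 0.0553]
orientation: [-0.226, -0.669, -0.227, 0.67]
ft_force: [-0.0, -0.3, -1.4]
grip_width: 0.622
```

```bash
python3 - <<'E'
from h import *
stat()
E
```

```text
t 31.65 p [ 0.6211 -0.0642  0.0553] yaw -0.9182 tilt [-0.001   0.0002] F [-0.  -0.3 -1.4] M [0.02 0.04 0.03] g 0.622 q [-0.14  0.32  1.86  0.    0.96  0.78]
```

Call:
carry_out --steps '[0,0,0,0,0,0,0,0,0,0,0,0,0,0,0,0,0,0,0,0,0,0,0,0,-0.02,0,0,0,0,0,-0.05,0,0,0,0,0,-0.08,0,0,0,0,0,-0.08,0,0,0,0,0,-0.08,0,0,0,0,0,-0.08,0,0,0,0,0]' --jaw 0.9

```text
time: 32.48
position: [0.62, -0.064, 0.1373]
orientation: [-0.226, -0.668, -0.227, 0.671]
ft_force: [0.8, -0.1, -0.3]
grip_width: 0.903
```

```bash
python3 - <<'E'
from h import *
stat();c=Cam("wrist"); cv2.imwrite("pics/w23.png",c.im)
c=Cam("scene"); cv2.imwrite("pics/s23.png",cv2.resize(c.im[120:240,230:370],None,fx=4,fy=4,interpolation=cv2.INTER_CUBIC)[:600])
plan([((0.6215,-0.0643,0.15),-.919,1),((0.5627,0.14,0.12),0,14)])
E
```

```text
t 32.48 p [ 0.62   -0.064   0.1373] yaw -0.9182 tilt [-0.0043  0.0006] F [ 0.8 -0.1 -0.3] M [0.06 0.07 0.04] g 0.903 q [-0.14  0.24  1.81 -0.    1.1   0.78]
row mm 9.6 deg 0.20
row mm 15.3 deg 3.76
15
[-0.048,-0.005,0.005,0.001,-0.003,-0.003,
0.011,-0.071,-0.028,-0.084,0,0,
0.011,-0.069,-0.032,-0.084,0,0,
0.011,-0.067,-0.037,-0.084,0,0,
0.011,-0.064,-0.041,-0.084,0,0,
0.011,-0.061,-0.045,-0.084,0,0,
0.011,-0.058,-0.049,-0.084,0,0,
0.011,-0.055,-0.053,-0.084,0,0,
0.011,-0.051,-0.056,-0.084,0,0,
0.011,-0.047,-0.059,-0.084,0,0,
0.011,-0.043,-0.062,-0.084,0,0,
0.011,-0.039,-0.065,-0.084,0,0,
0.011,-0.035,-0.067,-0.084,0,0,
0.011,-0.03,-0.07,-0.084,0,0,
0.011,-0.026,-0.071,-0.084,0,0]
```

View pics/w23.png

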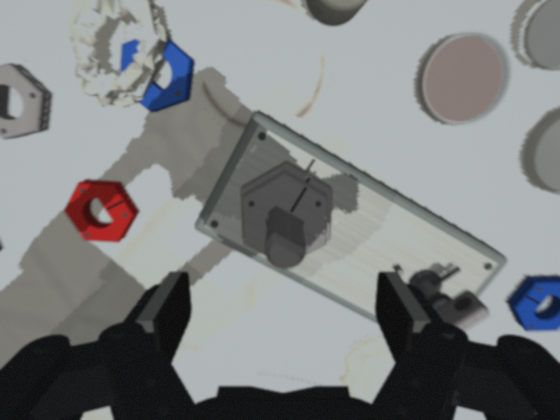

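View pics/s23.png

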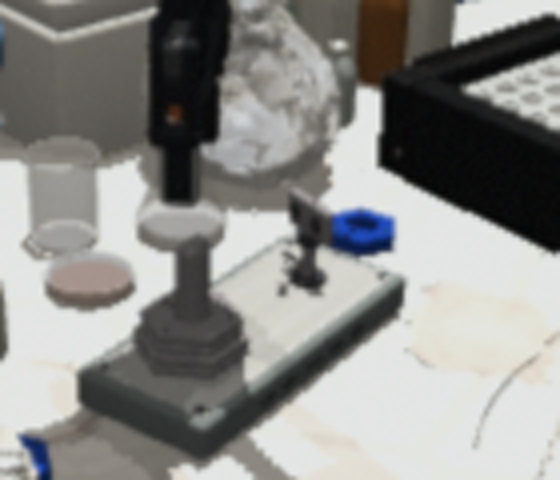

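```bash
python3 - <<'E'
from h import *
plan([((0.5627,0.135,0.125),0.6,16)])
E
```

```text
row mm 13.1 deg 5.44
16
[0.005,-0.061,-0.023,-0.121,0,0,
0.005,-0.059,-0.029,-0.121,0,0,
0.005,-0.056,-0.034,-0.121,0,0,
0.005,-0.052,-0.039,-0.121,0,0,
0.005,-0.048,-0.044,-0.121,0,0,
0.005,-0.044,-0.048,-0.121,0,0,
0.005,-0.039,-0.052,-0.121,0,0,
0.005,-0.034,-0.056,-0.121,0,0,
0.005,-0.028,-0.059,-0.121,0,0,
0.005,-0.023,-0.061,-0.121,0,0,
0.005,-0.017,-0.063,-0.121,0,0,
0.005,-0.011,-0.064,-0.121,0,0,
0.005,-0.005,-0.065,-0.121,0,0,
0.005,0.001,-0.065,-0.121,0,0,
0.005,0.008,-0.065,-0.121,0,0,
0.005,0.014,-0.064,-0.121,0,0]
```

Call:
carry_out --steps '[-0.02,-0.061,-0.023,-0.121,0,0,0,-0.059,-0.029,-0.121,0,0,0.005,-0.056,-0.034,-0.121,0,0,0.005,-0.052,-0.039,-0.121,0,0,0.005,-0.048,-0.044,-0.121,0,0,0.005,-0.044,-0.048,-0.121,0,0,0.005,-0.039,-0.052,-0.121,0,0,0.005,-0.034,-0.056,-0.121,0,0,0.005,-0.028,-0.059,-0.121,0,0,0.005,-0.023,-0.061,-0.121,0,0]'

```text
time: 33.42
position: [0.5813, 0.0618, 0.1347]
orientation: [0.52, 0.483, 0.516, -0.481]
ft_force: [-0.3, -0.1, -0.3]
grip_width: 0.897
```

Call:
carry_out --steps '[0.005,-0.017,-0.063,-0.121,0,0,0.005,-0.011,-0.064,-0.121,0,0,0.005,-0.005,-0.065,-0.121,0,0,0.005,0.001,-0.065,-0.121,0,0,0.005,0.008,-0.06,-0.121,0,0,0,0.01,-0.05,-0.08,0,0,0,0,0,0,0,0,0,0,0,0,0,0,0,0,0,0,0,0,0,0,0,0,0,0]'

```text
time: 34.25
position: [0.5498, 0.1361, 0.1237]
orientation: [0.632, 0.316, 0.632, -0.319]
ft_force: [0.5, 0.3, 0.5]
grip_width: 0.897
```

```bash
python3 - <<'E'
from h import *
stat(); c=Cam("wrist"); cv2.imwrite("pics/w24.png",c.im); x,y,yw=look("plate_48_center",.5627,.141,.048,fn="pics/p48.png")
stat()
plan([((x,y,.11),yw-np.pi/3,4)])
E
```

```text
t 34.25 p [0.5498 0.1361 0.1237] yaw 0.6395 tilt [-0.0008 -0.0031] F [0.5 0.3 0.5] M [ 0.   -0.03  0.02] g 0.897 q [ 0.2   0.15  1.94 -0.    1.05 -0.44]
plate_48_center conf 0.96 [320. 333.  63.  49.] d 126
plate_48_center conf 0.65 [296. 205.  70.  72.] d 5
plate_48_center conf 0.63 [191. 270.  65.  64.] d 125
FIT cost 0.041 xy [0.5584 0.1406] yaw 1.934 [32.  1.  1.  2.  2.  2.]
mark [(0.9, [0.6429, 0.0683]), (0.86, [0.524, 0.0455])]
t 34.45 p [0.55   0.1361 0.1239] yaw 0.6399 tilt [-0.0005 -0.0028] F [ 0.  -0.4  0. ] M [-0.03 -0.03 -0.01] g 0.898 q [ 0.2   0.15  1.94 -0.    1.06 -0.44]
row mm 4.2 deg 3.53
4
[0.017,0.012,0.002,-0.078,0.001,0.001,
0.017,0.012,0.002,-0.078,0.001,0.001,
0.017,0.011,0.003,-0.078,0.001,0.001,
0.017,0.011,0.004,-0.078,0.001,0.001]
```

View pics/p48.png

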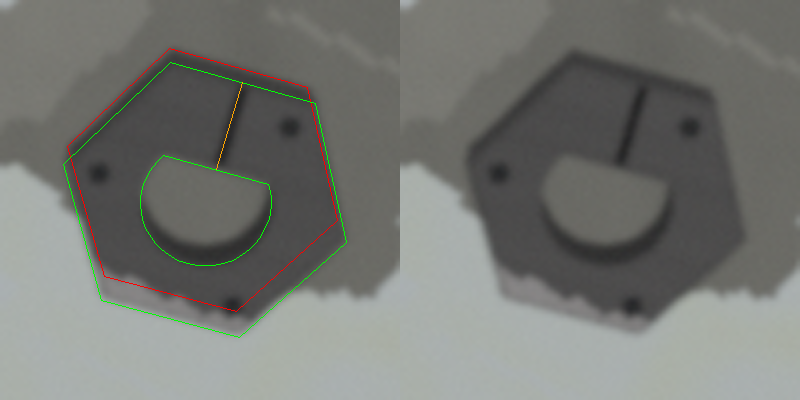

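View pics/w24.png

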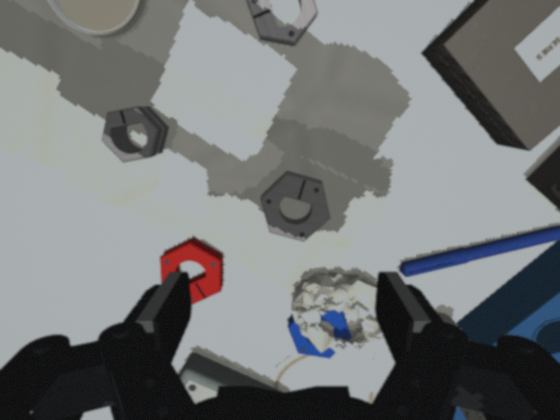

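```bash
python3 - <<'E'
from h import *
plan([((.5546,.1400,.034),.887,8)])
E
```

```text
row mm 11.3 deg 1.77
8
[0.056,0.004,0,-0.039,0,0,
0.056,0.004,0,-0.039,0,0,
0.056,0.004,0,-0.039,0,0,
0.056,0.004,0,-0.039,0,0,
0.056,0.004,0,-0.039,0,0,
0.056,0.004,0,-0.039,0,0,
0.056,0.004,0,-0.039,0,0,
0.056,0.004,0.001,-0.039,0,0]
```

Call:
carry_out --steps '[0.04,0.004,0,-0.039,0,0,0.056,0.004,0,-0.039,0,0,0.056,0.004,0,-0.039,0,0,0.056,0.004,0,-0.039,0,0,0.056,0.004,0,-0.039,0,0,0.056,0.004,0,-0.039,0,0,0.056,0.004,0,-0.039,0,0,0.04,0.004,0,-0.03,0,0,0,0,0,0,0,0,0,0,0,0,0,0]'

```text
time: 35.28
position: [0.5595, 0.1377, 0.04]
orientation: [0.668, 0.239, 0.663, -0.239]
ft_force: [0.3, 0.4, 0.5]
grip_width: 0.902
```

```bash
python3 - <<'E'
from h import *
stat()
plan([((.5586,.1406,.03),.887,3)])
E
```

```text
t 35.28 p [0.5595 0.1377 0.04  ] yaw 0.8815 tilt [ 0.0061 -0.0019] F [0.3 0.4 0.5] M [-0.06  0.04  0.03] g 0.902 q [ 0.2   0.26  1.98 -0.    0.89 -0.68]
row mm 3.5 deg 0.16
3
[0.017,0.003,-0.004,-0.002,0.003,-0.001,
0.017,0.003,-0.004,-0.002,0.003,-0.001,
0.017,0.003,-0.004,-0.002,0.003,-0.001]
```

Call:
carry_out --steps '[0.02,0.002,-0.004,-0.002,0.002,-0.001,0.022,0.002,-0.004,-0.002,0.002,-0.001,0.022,0.002,-0.003,-0.001,0.002,-0.001,0.022,0,-0.001,0,0,0,0.022,0,-0.001,0,0,0,0.022,0,0,0,0,0,0.022,0,0,0,0,0,0.012,0,0,0,0,0,0,0,0,0,0,0,0,0,0,0,0,0]'

```text
time: 36.12
position: [0.5601, 0.1408, 0.0061]
orientation: [0.667, 0.239, 0.664, -0.238]
ft_force: [0.0, -0.3, -0.5]
grip_width: 0.899
```

```bash
python3 - <<'E'
from h import *
stat()
plan([((.5586,.1406,.003),.887,3)])
E
```

```text
t 36.12 p [0.5601 0.1408 0.0061] yaw 0.8837 tilt [0.0041 0.0001] F [ 0.  -0.3 -0.5] M [0.04 0.01 0.04] g 0.899 q [ 0.2   0.31  1.99 -0.    0.83 -0.68]
row mm 1.2 deg 0.10
3
[0.005,-0.002,-0.002,-0.001,0.001,-0.001,
0.005,-0.002,-0.002,-0.001,0.001,-0.001,
0.005,-0.002,-0.002,-0.001,0.001,-0.001]
```

Call:
carry_out --steps '[0.004,-0.002,-0.002,-0.001,0.001,-0.001,0.004,-0.002,-0.002,-0.001,0.001,-0.001,0,-0.001,-0.001,0,0,0,0,0,0,0,0,0,0,0,0,0,0,0,0,0,0,0,0,0,0,0,0,0,0,0,0,0,0,0,0,0,0,0,0,0,0,0,0,0,0,0,0,0]' --jaw 0.4 --grip_force 60

```text
time: 36.95
position: [0.5611, 0.1398, 0.0097]
orientation: [0.668, 0.238, 0.664, -0.237]
ft_force: [-0.2, 0.3, -1.3]
grip_width: 0.398
```

```bash
python3 - <<'E'
from h import *
stat()
c=Cam("wrist"); cv2.imwrite("pics/w25.png",c.im[150:420,100:460])
plan([((0.563,.1406,0.12),.884,7),((0.6215,-0.0646,0.14),-.919,15)])
E
```

```text
t 36.95 p [0.5611 0.1398 0.0097] yaw 0.8862 tilt [ 0.0059 -0.0013] F [-0.2  0.3 -1.3] M [ 0.02 -0.05  0.05] g 0.398 q [ 0.2   0.3   1.99 -0.    0.84 -0.68]
row mm 15.8 deg 0.05
row mm 14.3 deg 6.89
22
[-0.079,0.002,0.001,0,0.001,0,
-0.079,0.002,0.001,0,0.001,0,
-0.079,0.001,0.001,0,0.001,0,
-0.079,0.001,0.001,0,0.001,0,
-0.079,0.001,0.001,0,0.001,0,
-0.079,0.001,0.001,0,0.001,0,
-0.079,0.001,0.001,0,0.001,0,
-0.007,-0.041,0.058,0.153,0,0,
-0.007,-0.033,0.063,0.153,0,0,
-0.007,-0.025,0.066,0.153,0,0,
-0.007,-0.017,0.069,0.153,0,0,
-0.007,-0.009,0.071,0.153,0,0,
-0.007,0,0.071,0.153,0,0,
-0.007,0.008,0.071,0.153,0,0,
-0.007,0.017,0.069,0.153,0,0,
-0.007,0.025,0.067,0.153,0,0,
-0.007,0.033,0.063,0.153,0,0,
-0.007,0.04,0.059,0.153,0,0,
-0.007,0.047,0.054,0.153,0,0,
-0.007,0.053,0.048,0.153,0,0,
-0.007,0.058,0.041,0.153,0,0,
-0.007,0.063,0.034,0.153,0,0]
```

View pics/w25.png

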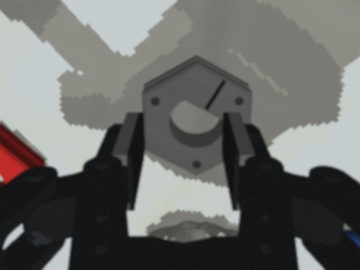

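Call:
carry_out --steps '[-0.02,0,0,0,0,0,-0.02,0,0,0,0,0,-0.04,0,0,0,0,0,-0.06,0,0,0,0,0,-0.06,0,0,0,0,0,-0.06,0,0,0,0,0,-0.03,0,0,0,0,0,0,0,0,0,0,0,0,0,0,0,0,0,0,0,0,0,0,0]' --jaw 0.9

```text
time: 37.83
position: [0.5621, 0.1404, 0.0764]
orientation: [0.669, 0.238, 0.663, -0.236]
ft_force: [-0.6, -0.1, 0.2]
grip_width: 0.902
```

```bash
python3 - <<'E'
from h import *
stat(); x,y,yw=look("plate_48_center",.560,.141,.048,fn="pics/p48b.png")
stat()
plan([((x-.004,y,.02),yw-np.pi/3,6)])
E
```

```text
t 37.83 p [0.5621 0.1404 0.0764] yaw 0.8866 tilt [ 0.0097 -0.0004] F [-0.6 -0.1  0.2] M [0.   0.04 0.  ] g 0.902 q [ 0.2   0.22  1.96 -0.    0.96 -0.68]
plate_48_center conf 0.72 [289. 219.  76.  87.] d 9
plate_48_center conf 0.61 [271. 366.  71.  48.] d 146
plate_48_center conf 0.60 [136. 266.  84.  78.] d 150
FIT cost 0.035 xy [0.5634 0.1465] yaw 1.944 [39.  1.  1.  1.  2.  2.]
mark [(0.89, [0.5232, 0.048]), (0.73, [0.5637, 0.1486])]
t 37.98 p [0.5613 0.1403 0.0753] yaw 0.8865 tilt [ 0.0077 -0.0008] F [-0.3  0.3 -0.6] M [ 0.02 -0.02  0.05] g 0.901 q [ 0.2   0.22  1.96 -0.    0.96 -0.68]
row mm 9.3 deg 0.12
6
[0.046,0.003,-0.005,-0.002,0.001,-0.001,
0.046,0.003,-0.005,-0.002,0.001,-0.001,
0.046,0.003,-0.005,-0.002,0.001,-0.001,
0.046,0.003,-0.005,-0.002,0.001,-0.001,
0.046,0.003,-0.005,-0.002,0.001,-0.001,
0.046,0.003,-0.005,-0.002,0.001,-0.001]
```

View pics/p48b.png

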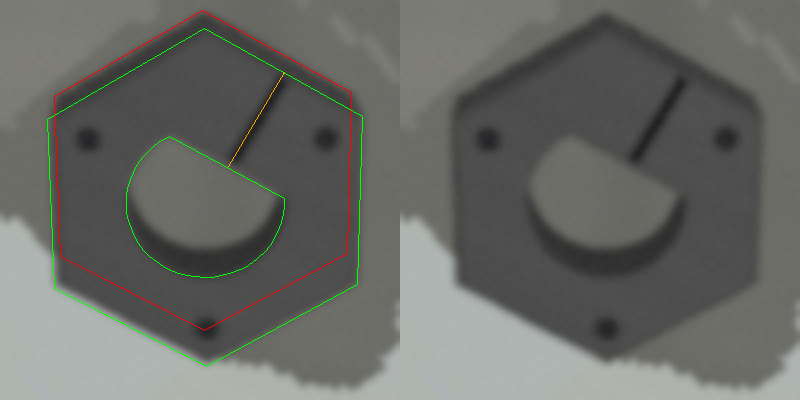

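Call:
carry_out --steps '[0.03,0.004,-0.005,-0.002,0.001,-0.001,0.046,0.004,-0.005,-0.002,0.001,-0.001,0.046,0.004,-0.005,-0.002,0.001,-0.001,0.046,0.004,-0.005,-0.002,0.001,-0.001,0.046,0.004,-0.005,-0.002,0.001,-0.001,0.03,0.003,-0.003,-0.002,0.001,-0.001,0,0,0,0,0,0,0,0,0,0,0,0,0,0,0,0,0,0,0,0,0,0,0,0]'

```text
time: 38.82
position: [0.5553, 0.1473, 0.0154]
orientation: [0.664, 0.231, 0.67, -0.236]
ft_force: [-0.5, 0.4, 0.0]
grip_width: 0.903
```

```bash
python3 - <<'E'
from h import *
stat()
plan([((.5630,.1465,-.004),.895,6)])
E
```

```text
t 38.82 p [0.5553 0.1473 0.0154] yaw 0.8973 tilt [-0.0101 -0.0039] F [-0.5  0.4  0. ] M [ 0.01 -0.02 -0.01] g 0.903 q [ 0.22  0.3   1.99 -0.    0.87 -0.68]
row mm 3.5 deg 0.11
6
[0.016,0.004,0.005,0,-0.001,0.002,
0.016,0.004,0.005,0,-0.001,0.002,
0.016,0.004,0.005,0,-0.001,0.002,
0.016,0.004,0.005,0,-0.001,0.002,
0.016,0.004,0.005,0,-0.001,0.002,
0.016,0.004,0.005,0,-0.001,0.002]
```

Call:
carry_out --steps '[0,0.007,0.008,0,-0.002,0.003,0,0.007,0.008,0,-0.002,0.003,0.01,0.006,0.008,0,-0.002,0.003,0.016,0,0,0,0,0,0.016,0,0,0,0,0,0.016,0,0,0,0,0,0.016,0,0,0,0,0,0.01,0,0,0,0,0,0,0,0,0,0,0,0,0,0,0,0,0]'

```text
time: 39.65
position: [0.5645, 0.1476, -0.0009]
orientation: [0.668, 0.234, 0.666, -0.233]
ft_force: [-0.7, 0.4, -0.4]
grip_width: 0.901
```

```bash
python3 - <<'E'
from h import *
stat()
plan([((.5634,.1465,-.004),.895,3)])
E
```

```text
t 39.65 p [ 0.5645  0.1476 -0.0009] yaw 0.8968 tilt [ 0.0035 -0.    ] F [-0.7  0.4 -0.4] M [0.01 0.01 0.02] g 0.901 q [ 0.21  0.33  1.98 -0.    0.82 -0.68]
row mm 1.1 deg 0.07
3
[0.005,-0.002,0,0.001,0.001,-0.001,
0.005,-0.002,0,0.001,0.001,-0.001,
0.005,-0.002,0,0.001,0.001,-0.001]
```

Call:
carry_out --steps '[0.005,-0.002,0,0,0.001,-0.001,0.005,-0.002,0,0,0.001,-0.001,0.004,-0.001,0,0,0,0,0,0,0,0,0,0,0,0,0,0,0,0,0,0,0,0,0,0,0,0,0,0,0,0,0,0,0,0,0,0,0,0,0,0,0,0,0,0,0,0,0,0]' --jaw 0.4 --grip_force 60

```text
time: 40.48
position: [0.5643, 0.1469, -0.0031]
orientation: [0.668, 0.234, 0.667, -0.234]
ft_force: [1.0, 0.3, 0.4]
grip_width: 0.54
```

```bash
python3 - <<'E'
from h import *
stat()
c=Cam("wrist"); cv2.imwrite("pics/w26.png",c.im[150:420,100:460])
E
```

```text
t 40.48 p [ 0.5643  0.1469 -0.0031] yaw 0.8969 tilt [ 0.0019 -0.0001] F [1.  0.3 0.4] M [-0.    0.03 -0.03] g 0.540 q [ 0.21  0.33  1.98 -0.    0.82 -0.68]
```

View pics/w26.png

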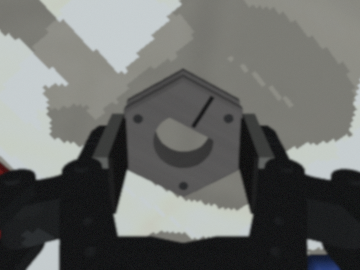

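Call:
carry_out --steps '[-0.04,0,0,0,0,0,-0.095,0.001,0.001,0,0,0,-0.1,0.001,0.001,0,0,0,-0.1,0.001,0.001,0,0,0,-0.1,0.001,0.001,0,0,0,-0.1,0.001,0.001,0,0,0,-0.1,0.001,0.001,0,0,0,-0.007,-0.041,0.058,0.15,0,0,-0.007,-0.033,0.063,0.15,0,0,-0.007,-0.025,0.066,0.15,0,0]'

```text
time: 41.37
position: [0.5756, 0.1074, 0.1374]
orientation: [0.614, 0.35, 0.615, -0.35]
ft_force: [0.5, -0.5, -0.5]
grip_width: 0.539
```

```bash
python3 - <<'E'
from h import *
stat()
plan([((0.6215,-0.0646,0.140),-.919,13)])
E
```

```text
t 41.37 p [0.5756 0.1074 0.1374] yaw 0.5352 tilt [-0.0012  0.    ] F [ 0.5 -0.5 -0.5] M [ 0.07 -0.02 -0.01] g 0.539 q [ 0.14  0.17  1.89  0.    1.09 -0.39]
row mm 13.7 deg 6.41
13
[-0.001,-0.019,0.066,0.142,0,0,
-0.001,-0.011,0.068,0.142,0,0,
-0.001,-0.003,0.068,0.142,0,0,
-0.001,0.004,0.068,0.142,0,0,
-0.001,0.012,0.067,0.142,0,0,
-0.001,0.019,0.066,0.142,0,0,
-0.001,0.026,0.063,0.142,0,0,
-0.001,0.033,0.06,0.142,0,0,
-0.001,0.04,0.056,0.142,0,0,
-0.001,0.046,0.051,0.142,0,0,
-0.001,0.051,0.045,0.142,0,0,
-0.001,0.056,0.039,0.142,0,0,
-0.001,0.06,0.033,0.142,0,0]
```

Call:
carry_out --steps '[-0.005,-0.019,0.066,0.142,0,0,-0.005,-0.011,0.068,0.142,0,0,-0.005,-0.003,0.068,0.142,0,0,-0.005,0.004,0.068,0.142,0,0,-0.005,0.012,0.067,0.142,0,0,-0.005,0.019,0.066,0.142,0,0,-0.005,0.026,0.063,0.142,0,0,-0.005,0.033,0.06,0.142,0,0,-0.005,0.04,0.056,0.142,0,0,-0.005,0.046,0.051,0.142,0,0]'

```text
time: 42.2
position: [0.6085, -0.0319, 0.1548]
orientation: [0.319, 0.633, 0.318, -0.63]
ft_force: [0.4, -0.2, -0.4]
grip_width: 0.54
```

```bash
python3 - <<'E'
from h import *
stat()
plan([((0.6215,-0.0646,0.135),-.919,4)])
E
```

```text
t 42.20 p [ 0.6085 -0.0319  0.1548] yaw -0.6371 tilt [0.0037 0.0004] F [ 0.4 -0.2 -0.4] M [ 0.02 -0.02  0.  ] g 0.540 q [-0.09  0.19  1.83  0.    1.12  0.54]
row mm 10.1 deg 4.04
4
[0.025,0.037,0.023,0.09,-0.001,-0.001,
0.025,0.039,0.021,0.09,-0.001,-0.001,
0.025,0.04,0.018,0.09,-0.001,-0.001,
0.025,0.041,0.015,0.09,-0.001,-0.001]
```

Call:
carry_out --steps '[0.02,0.03,0.015,0.07,0,0,0.02,0.034,0.016,0.08,0,0,0.02,0.034,0.015,0.08,0,0,0.02,0.034,0.013,0.07,0,0,0,0,0,0,0,0,0,0,0,0,0,0,0,0,0,0,0,0,0,0,0,0,0,0,0,0,0,0,0,0,0,0,0,0,0,0]'

```text
time: 43.03
position: [0.6207, -0.0619, 0.1434]
orientation: [0.238, 0.668, 0.236, -0.664]
ft_force: [0.0, 0.2, -1.2]
grip_width: 0.535
```

```bash
python3 - <<'E'
from h import *
stat()
plan([((0.6216,-0.0644,0.122),-.919,4)])
E
```

```text
t 43.03 p [ 0.6207 -0.0619  0.1434] yaw -0.8874 tilt [ 0.0069 -0.0003] F [ 0.   0.2 -1.2] M [0.02 0.01 0.03] g 0.535 q [-0.14  0.23  1.81  0.    1.1   0.75]
row mm 5.4 deg 0.46
4
[0.027,0.003,0.001,0.01,-0.002,-0.001,
0.027,0.003,0.001,0.01,-0.002,-0.001,
0.027,0.003,0.001,0.01,-0.002,-0.001,
0.027,0.003,0.001,0.01,-0.002,-0.001]
```

Call:
carry_out --steps '[0.02,0.003,0.001,0.01,-0.002,-0.001,0.022,0.003,0.001,0.01,-0.002,-0.001,0.022,0.003,0.001,0.01,-0.002,-0.001,0.02,0.002,0.001,0.009,-0.002,-0.001,0,0,0,0,0,0,0,0,0,0,0,0,0,0,0,0,0,0,0,0,0,0,0,0,0,0,0,0,0,0,0,0,0,0,0,0]'

```text
time: 43.87
position: [0.6212, -0.0633, 0.1243]
orientation: [-0.227, -0.669, -0.226, 0.671]
ft_force: [-1.3, -0.0, 0.4]
grip_width: 0.54
```

```bash
python3 - <<'E'
from h import *
stat();c=Cam("wrist"); cv2.imwrite("pics/w27.png",c.im)
plan([((0.6216,-0.0644,0.122),-.919,4)])
E
```

```text
t 43.87 p [ 0.6212 -0.0633  0.1243] yaw -0.9193 tilt [-0.0016 -0.0016] F [-1.3 -0.   0.4] M [ 0.01 -0.02  0.01] g 0.540 q [-0.14  0.25  1.82 -0.    1.08  0.78]
row mm 0.7 deg 0.03
4
[0.003,0.001,0,0,0.001,0,
0.003,0.001,0,0,0.001,0,
0.003,0.001,0,0,0.001,0,
0.003,0.001,0,0,0.001,0]
```

View pics/w27.png

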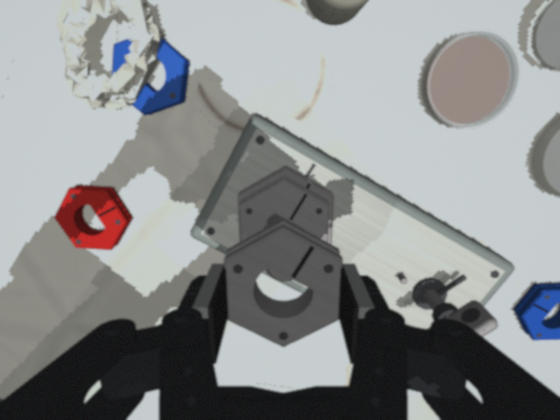

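Aligned; lower.

Call:
carry_out --steps '[0.004,0.002,0,0,0.001,0,0.012,0.001,0,0,0.001,0,0.015,0,0,0,0,0,0.015,0,0,0,0,0,0.015,0,0,0,0,0,0.015,0,0,0,0,0,0.015,0,0,0,0,0,0.012,0,0,0,0,0,0,0,0,0,0,0,0,0,0,0,0,0]'

```text
time: 44.75
position: [0.6213, -0.0639, 0.1014]
orientation: [-0.226, -0.67, -0.226, 0.67]
ft_force: [-1.2, 0.3, -0.2]
grip_width: 0.542
```

```bash
python3 - <<'E'
from h import *
stat();c=Cam("wrist"); cv2.imwrite("pics/w28.png",c.im[150:420,100:460])
E
```

```text
t 44.75 p [ 0.6213 -0.0639  0.1014] yaw -0.9193 tilt [-0.0006 -0.0006] F [-1.2  0.3 -0.2] M [ 0.01 -0.01  0.  ] g 0.542 q [-0.14  0.27  1.83 -0.    1.04  0.78]
```

View pics/w28.png

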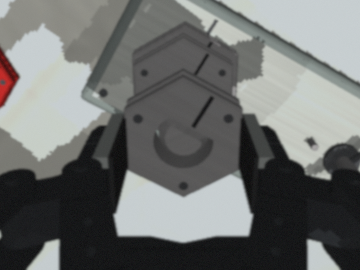

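Call:
carry_out --steps '[0.015,0,0,0,0,0,0.021,0,0,0,0,0,0.021,0,0,0,0,0,0.021,0,0,0,0,0,0.021,0,0,0,0,0,0.021,0,0,0,0,0,0.021,0,0,0,0,0,0.018,0,0,0,0,0,0,0,0,0,0,0,0,0,0,0,0,0]'

```text
time: 45.63
position: [0.6211, -0.0639, 0.0658]
orientation: [-0.226, -0.669, -0.226, 0.67]
ft_force: [-0.0, -0.6, 0.1]
grip_width: 0.54
```

Call:
carry_out --steps '[0,0,0,0,0,0,0,0,0,0,0,0,0,0,0,0,0,0,0,0,0,0,0,0,-0.02,0,0,0,0,0,-0.05,0,0,0,0,0,-0.08,0,0,0,0,0,-0.08,0,0,0,0,0,-0.08,0,0,0,0,0,-0.08,0,0,0,0,0]' --jaw 0.9

```text
time: 46.47
position: [0.6195, -0.0636, 0.1472]
orientation: [-0.226, -0.668, -0.227, 0.672]
ft_force: [0.1, -0.0, -0.4]
grip_width: 0.9
```

```bash
python3 - <<'E'
from h import *
stat();c=Cam("wrist"); cv2.imwrite("pics/w29.png",c.im)
c=Cam("scene"); cv2.imwrite("pics/s29.png",cv2.resize(c.im[120:240,230:370],None,fx=4,fy=4,interpolation=cv2.INTER_CUBIC)[:600])
for n in ("plate_41_center","collar_center"): print(n,[(round(d["confidence"],2),np.round(c.at(d["location"],.007 if n[0]=='p' else .014),3)) for d in mark_of("scene",n)])
plan([((0.468,0.245,0.12),-.3,15)])
E
```

```text
t 46.47 p [ 0.6195 -0.0636  0.1472] yaw -0.9193 tilt [-0.0054  0.0001] F [ 0.1 -0.  -0.4] M [-0.04  0.01  0.04] g 0.900 q [-0.14  0.23  1.8  -0.    1.12  0.78]
plate_41_center [(0.67, array([0.469, 0.242, 0.007])), (0.4, array([ 0.401, -0.27 ,  0.007]))]
collar_center [(0.7, array([0.429, 0.126, 0.014]))]
row mm 23.0 deg 2.37
15
[0.009,-0.113,-0.022,-0.053,0,0,
0.009,-0.112,-0.027,-0.053,0,0,
0.009,-0.11,-0.031,-0.053,0,0,
0.009,-0.109,-0.036,-0.053,0,0,
0.009,-0.107,-0.04,-0.053,0,0,
0.009,-0.106,-0.045,-0.053,0,0,
0.009,-0.104,-0.049,-0.053,0,0,
0.009,-0.102,-0.053,-0.053,0,0,
0.009,-0.099,-0.057,-0.053,0,0,
0.009,-0.097,-0.061,-0.053,0,0,
0.009,-0.094,-0.065,-0.053,0,0,
0.009,-0.091,-0.069,-0.053,0,0,
0.009,-0.089,-0.073,-0.053,0,0,
0.009,-0.085,-0.077,-0.053,0,0,
0.009,-0.082,-0.08,-0.053,0,0]
```

View pics/s29.png

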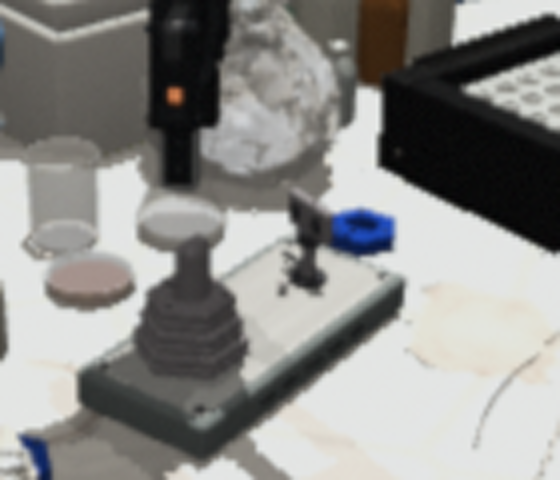

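```bash
python3 - <<'E'
from h import *
plan([((0.462,0.235,0.12),-1.2,15)])
E
```

```text
row mm 22.6 deg 1.07
15
[0.009,-0.111,-0.019,0.024,0,0,
0.009,-0.111,-0.016,0.024,0,0,
0.009,-0.112,-0.014,0.024,0,0,
0.009,-0.112,-0.012,0.024,0,0,
0.009,-0.112,-0.01,0.024,0,0,
0.009,-0.112,-0.008,0.024,0,0,
0.009,-0.112,-0.006,0.024,0,0,
0.009,-0.113,-0.004,0.024,0,0,
0.009,-0.113,-0.002,0.024,0,0,
0.009,-0.113,0,0.024,0,0,
0.009,-0.113,0.003,0.024,0,0,
0.009,-0.113,0.005,0.024,0,0,
0.009,-0.112,0.007,0.024,0,0,
0.009,-0.112,0.009,0.024,0,0,
0.009,-0.112,0.011,0.024,0,0]
```

Call:
carry_out --steps '[0.0,-0.111,-0.019,0.024,0,0,0.0,-0.111,-0.016,0.024,0,0,0.009,-0.112,-0.014,0.024,0,0,0.009,-0.112,-0.012,0.024,0,0,0.009,-0.112,-0.01,0.024,0,0,0.009,-0.112,-0.008,0.024,0,0,0.009,-0.112,-0.006,0.024,0,0,0.009,-0.113,-0.004,0.024,0,0,0.009,-0.113,-0.002,0.024,0,0,0.009,-0.113,0,0.024,0,0]'

```text
time: 47.5
position: [0.5028, 0.1387, 0.1174]
orientation: [-0.155, -0.68, -0.157, 0.699]
ft_force: [-0.3, -0.1, 0.3]
grip_width: 0.9
```

Call:
carry_out --steps '[0.009,-0.113,0.003,0.024,0,0,0.009,-0.113,0.005,0.024,0,0,0.009,-0.112,0.007,0.024,0,0,0.009,-0.09,0.009,0.024,0,0,0,-0.05,0,0,0,0,0,0,0,0,0,0,0,0,0,0,0,0,0,0,0,0,0,0,0,0,0,0,0,0,0,0,0,0,0,0]'

```text
time: 48.33
position: [0.4474, 0.2261, 0.0991]
orientation: [-0.132, -0.678, -0.13, 0.711]
ft_force: [-0.3, 0.6, -0.3]
grip_width: 0.898
```

```bash
python3 - <<'E'
from h import *
stat(); c=Cam("wrist"); cv2.imwrite("pics/w30.png",c.im); x,y,yw=look("plate_41_center",.468,.243,.041,fn="pics/p41.png")
stat()
E
```

```text
t 48.33 p [0.4474 0.2261 0.0991] yaw -1.1993 tilt [-0.0451 -0.0112] F [-0.3  0.6 -0.3] M [ 0.   -0.02 -0.01] g 0.898 q [0.41 0.08 2.06 0.01 1.04 1.61]
plate_41_center conf 0.68 [272. 173.  66.  70.] d 1
FIT cost 0.047 xy [0.4694 0.2439] yaw -2.139 [38.  2.  0.  0.  1.  2.]
mark [(0.76, [0.4688, 0.2424])]
t 48.53 p [0.4474 0.2264 0.0994] yaw -1.1994 tilt [-0.0448 -0.0109] F [0.5 0.6 0.2] M [ 0.02 -0.02  0.02] g 0.903 q [0.41 0.08 2.06 0.01 1.04 1.61]
```

View pics/p41.png

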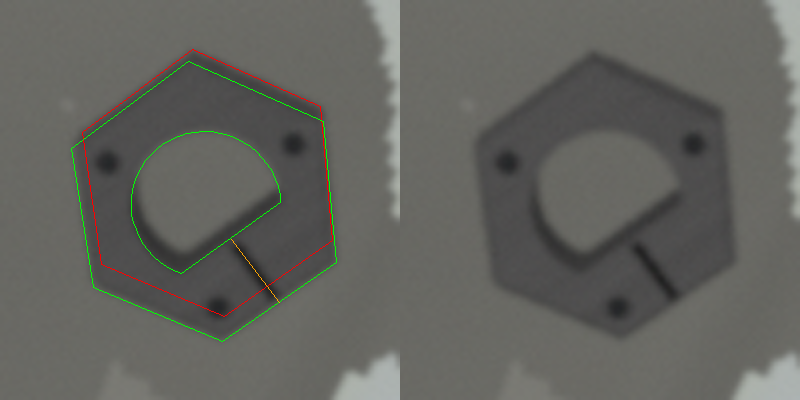

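View pics/w30.png

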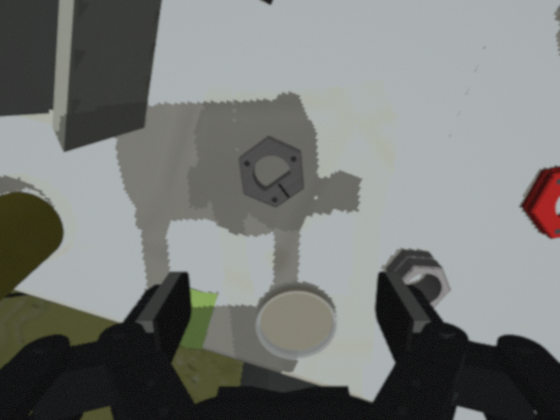

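```bash
python3 - <<'E'
from h import *
plan([((0.467,0.243,0.07),-1.092,5)])
E
```

```text
row mm 7.8 deg 1.34
5
[0.028,-0.008,-0.026,-0.027,0.012,0.002,
0.028,-0.008,-0.025,-0.027,0.012,0.002,
0.029,-0.007,-0.025,-0.027,0.012,0.002,
0.029,-0.007,-0.025,-0.027,0.012,0.002,
0.029,-0.006,-0.025,-0.027,0.012,0.002]
```

Call:
carry_out --steps '[0.028,-0.008,-0.022,-0.027,0.012,0.002,0.028,-0.008,-0.022,-0.027,0.012,0.002,0.029,-0.007,-0.022,-0.027,0.012,0.002,0.029,-0.007,-0.022,-0.027,0.012,0.002,0.029,-0.006,-0.022,-0.027,0.012,0.002,0,0,0,0,0,0,0,0,0,0,0,0,0,0,0,0,0,0,0,0,0,0,0,0,0,0,0,0,0,0]'

```text
time: 49.37
position: [0.4656, 0.2431, 0.0663]
orientation: [0.171, 0.688, 0.172, -0.684]
ft_force: [0.1, 0.2, -0.3]
grip_width: 0.9
```

```bash
python3 - <<'E'
from h import *
stat(); x,y,yw=look("plate_41_center",.469,.243,.041,fn="pics/p41b.png")
plan([((0.469,0.2437,0.02),-1.092,5)])
E
```

```text
t 49.37 p [0.4656 0.2431 0.0663] yaw -1.0815 tilt [0.0053 0.0025] F [ 0.1  0.2 -0.3] M [-0.01 -0.04 -0.01] g 0.900 q [ 0.43  0.14  2.08 -0.    0.92  1.52]
plate_41_center conf 0.96 [288. 226.  68.  78.] d 2
FIT cost 0.029 xy [0.4694 0.2438] yaw -2.143 [41.  2.  0.  0.  2.  2.]
mark [(0.57, [0.4707, 0.2432])]
row mm 9.3 deg 0.14
5
[0.047,0.001,-0.003,0.003,-0.002,0,
0.047,0.001,-0.003,0.003,-0.002,0,
0.047,0.001,-0.003,0.003,-0.002,0,
0.047,0.001,-0.003,0.003,-0.002,0,
0.047,0.001,-0.003,0.003,-0.002,0]
```

View pics/p41b.png

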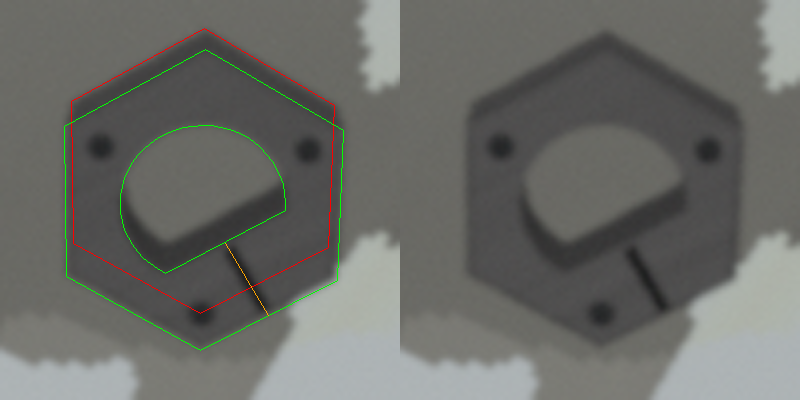

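Call:
carry_out --steps '[0.03,0,-0.002,0.003,-0.001,0,0.035,0,-0.002,0.003,-0.001,0,0.035,0,-0.001,0.003,-0.001,0,0.035,0,-0.001,0.003,-0.001,0,0.035,0,0,0.002,-0.001,0,0.035,0,0,0,0,0,0.035,0,0,0,0,0,0.02,0,0,0,0,0,0,0,0,0,0,0,0,0,0,0,0,0]'

```text
time: 50.35
position: [0.4663, 0.2432, 0.0076]
orientation: [-0.167, -0.687, -0.167, 0.687]
ft_force: [-0.2, 0.8, 0.8]
grip_width: 0.897
```

```bash
python3 - <<'E'
from h import *
stat()
plan([((0.4695,0.2438,-.002),-1.096,5)])
E
```

```text
t 50.35 p [0.4663 0.2432 0.0076] yaw -1.0943 tilt [-0.0001 -0.0003] F [-0.2  0.8  0.8] M [-0.04  0.02 -0.04] g 0.897 q [ 0.43  0.23  2.1  -0.    0.81  1.53]
row mm 2.0 deg 0.02
5
[0.01,0.001,-0.003,0,0,0,
0.01,0.001,-0.003,0,0,0,
0.01,0.001,-0.003,0,0,0,
0.01,0.001,-0.003,0,0,0,
0.01,0.001,-0.003,0,0,0]
```

Call:
carry_out --steps '[0.01,0.001,-0.003,0,0,0,0.01,0.001,-0.003,0,0,0,0.01,0.001,-0.003,0,0,0,0.01,0.001,-0.003,0,0,0,0.007,0,-0.002,0,0,0,0,0,0,0,0,0,0,0,0,0,0,0,0,0,0,0,0,0,0,0,0,0,0,0,0,0,0,0,0,0]'

```text
time: 51.18
position: [0.4711, 0.2446, -0.001]
orientation: [0.167, 0.688, 0.167, -0.686]
ft_force: [-0.8, -0.2, -0.3]
grip_width: 0.902
```

Call:
carry_out --steps '[0,0,0,0,0,0,0,0,0,0,0,0,0,0,0,0,0,0,0,0,0,0,0,0,0,0,0,0,0,0,0,0,0,0,0,0,0,0,0,0,0,0,0,0,0,0,0,0,0,0,0,0,0,0,0,0,0,0,0,0]' --jaw 0.3 --grip_force 60

```text
time: 52.02
position: [0.4715, 0.2448, -0.0003]
orientation: [0.167, 0.689, 0.167, -0.686]
ft_force: [0.3, 0.2, 0.8]
grip_width: 0.458
```

```bash
python3 - <<'E'
from h import *
stat()
c=Cam("wrist"); cv2.imwrite("pics/w31.png",c.im[150:420,100:460])
plan([((0.472,.2438,0.14),-1.096,8),((0.6215,-0.0646,0.14),1.175,20)])
E
```

```text
t 52.02 p [ 4.715e-01  2.448e-01 -3.000e-04] yaw -1.0942 tilt [0.0042 0.0017] F [0.3 0.2 0.8] M [ 0.03 -0.01 -0.03] g 0.458 q [ 0.43  0.24  2.1  -0.    0.8   1.53]
row mm 17.5 deg 0.04
row mm 17.1 deg 6.51
28
[-0.088,0.001,0,0,-0.001,0,
-0.088,0.001,0,0,-0.001,0,
-0.088,0.001,0,0,-0.001,0,
-0.088,0.001,0,0,-0.001,0,
-0.088,0.001,0,0,-0.001,0,
-0.088,0.001,0,0,-0.001,0,
-0.088,0.001,0,0,-0.001,0,
-0.088,0.001,0,0,-0.001,0,
0,0.086,0.002,-0.145,0,0,
0,0.085,0.012,-0.145,0,0,
0,0.083,0.021,-0.145,0,0,
0,0.08,0.031,-0.145,0,0,
0,0.076,0.039,-0.145,0,0,
0,0.071,0.048,-0.145,0,0,
0,0.065,0.056,-0.145,0,0,
0,0.059,0.063,-0.145,0,0,
0,0.051,0.069,-0.145,0,0,
0,0.043,0.074,-0.145,0,0,
0,0.034,0.079,-0.145,0,0,
0,0.025,0.082,-0.145,0,0,
0,0.016,0.084,-0.145,0,0,
0,0.006,0.085,-0.145,0,0,
0,-0.004,0.086,-0.145,0,0,
0,-0.013,0.085,-0.145,0,0,
0,-0.023,0.083,-0.145,0,0,
0,-0.032,0.079,-0.145,0,0,
0,-0.041,0.075,-0.145,0,0,
0,-0.049,0.07,-0.145,0,0]
```

View pics/w31.png

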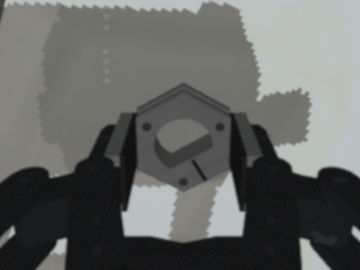

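Call:
carry_out --steps '[-0.04,0,0,0,0,0,-0.095,0.001,0,0,0,0,-0.1,0.001,0,0,0,0,-0.1,0.001,0,0,0,0,-0.1,0.001,0,0,0,0,-0.1,0.001,0,0,0,0,-0.1,0.001,0,0,0,0,-0.03,0.086,0.002,-0.145,0,0,-0.01,0.085,0.012,-0.145,0,0,-0.005,0.083,0.021,-0.145,0,0]'

```text
time: 52.9
position: [0.4908, 0.1972, 0.1442]
orientation: [-0.286, -0.646, -0.287, 0.647]
ft_force: [-0.7, -0.4, -1.1]
grip_width: 0.457
```

```bash
python3 - <<'E'
from h import *
stat()
plan([((0.6193,-0.0633,0.143),1.175,18)])
E
```

```text
t 52.90 p [0.4908 0.1972 0.1442] yaw -0.7365 tilt [-0.0006  0.0002] F [-0.7 -0.4 -1.1] M [ 0.02 -0.02 -0.02] g 0.457 q [0.33 0.06 2.   0.   1.09 1.07]
row mm 16.1 deg 6.08
18
[0,0.075,0.03,-0.135,0,0,
0,0.071,0.037,-0.135,0,0,
0,0.067,0.045,-0.135,0,0,
0,0.062,0.052,-0.135,0,0,
0,0.056,0.058,-0.135,0,0,
0,0.05,0.064,-0.135,0,0,
0,0.043,0.068,-0.135,0,0,
0,0.035,0.073,-0.135,0,0,
0,0.027,0.076,-0.135,0,0,
0,0.019,0.078,-0.135,0,0,
0,0.011,0.08,-0.135,0,0,
0,0.002,0.081,-0.135,0,0,
0,-0.006,0.08,-0.135,0,0,
0,-0.015,0.079,-0.135,0,0,
0,-0.023,0.077,-0.135,0,0,
0,-0.031,0.074,-0.135,0,0,
0,-0.039,0.071,-0.135,0,0,
0,-0.046,0.066,-0.135,0,0]
```

Call:
carry_out --steps '[-0.002,0.075,0.03,-0.135,0,0,-0.002,0.071,0.037,-0.135,0,0,-0.002,0.067,0.045,-0.135,0,0,-0.002,0.062,0.052,-0.135,0,0,-0.002,0.056,0.058,-0.135,0,0,-0.002,0.05,0.064,-0.135,0,0,-0.002,0.043,0.068,-0.135,0,0,-0.002,0.035,0.073,-0.135,0,0,-0.002,0.027,0.076,-0.135,0,0,-0.002,0.019,0.078,-0.135,0,0]'

```text
time: 53.73
position: [0.5673, 0.0469, 0.1546]
orientation: [0.586, 0.397, 0.585, -0.396]
ft_force: [-0.2, 0.6, 0.1]
grip_width: 0.455
```

```bash
python3 - <<'E'
from h import *
stat()
plan([((0.6193,-0.0633,0.140),1.175,8)])
E
```

```text
t 53.73 p [0.5673 0.0469 0.1546] yaw 0.3804 tilt [0.0029 0.0012] F [-0.2  0.6  0.1] M [-0.06 -0.04 -0.01] g 0.455 q [ 0.04  0.12  1.91  0.    1.11 -0.34]
row mm 15.3 deg 5.69
8
[0.009,0.005,0.076,-0.126,0,0,
0.009,-0.003,0.076,-0.126,0,0,
0.009,-0.011,0.075,-0.126,0,0,
0.009,-0.018,0.074,-0.126,0,0,
0.009,-0.025,0.072,-0.126,0,0,
0.009,-0.032,0.069,-0.126,0,0,
0.009,-0.039,0.065,-0.126,0,0,
0.009,-0.045,0.061,-0.126,0,0]
```

Call:
carry_out --steps '[0.005,0.005,0.073,-0.126,0,0,0.005,-0.003,0.073,-0.126,0,0,0.005,-0.011,0.072,-0.126,0,0,0.005,-0.018,0.07,-0.126,0,0,0.005,-0.025,0.068,-0.126,0,0,0.005,-0.032,0.065,-0.126,0,0,0.004,-0.035,0.055,-0.11,0,0,0,-0.02,0.03,-0.06,0,0,0,0,0,0,0,0,0,0,0,0,0,0]'

```text
time: 54.57
position: [0.6149, -0.0585, 0.1509]
orientation: [0.692, 0.15, 0.69, -0.149]
ft_force: [0.4, 0.1, -0.2]
grip_width: 0.455
```

```bash
python3 - <<'E'
from h import *
stat()
plan([((0.6193,-0.0633,0.128),1.175,4)])
E
```

```text
t 54.57 p [ 0.6149 -0.0585  0.1509] yaw 1.1443 tilt [0.0022 0.0005] F [ 0.4  0.1 -0.2] M [-0.02 -0.01  0.01] g 0.455 q [-0.14  0.21  1.81  0.    1.12 -1.28]
row mm 6.0 deg 0.44
4
[0.029,-0.003,0.007,-0.01,0.001,0,
0.029,-0.003,0.007,-0.01,0.001,0,
0.029,-0.003,0.007,-0.01,0.001,0,
0.029,-0.003,0.007,-0.01,0.001,0]
```

Call:
carry_out --steps '[0.022,-0.003,0.006,-0.009,0.001,0,0.022,-0.003,0.006,-0.009,0.001,0,0.022,-0.003,0.006,-0.009,0.001,0,0.022,-0.002,0.006,-0.009,0.001,0,0,0,0,0,0,0,0,0,0,0,0,0,0,0,0,0,0,0,0,0,0,0,0,0,0,0,0,0,0,0,0,0,0,0,0,0]'

```text
time: 55.4
position: [0.6168, -0.0597, 0.131]
orientation: [0.692, 0.14, 0.695, -0.139]
ft_force: [0.4, 0.2, 0.2]
grip_width: 0.453
```

```bash
python3 - <<'E'
from h import *
stat();c=Cam("wrist"); cv2.imwrite("pics/w32.png",c.im)
plan([((0.6193,-0.0633,0.122),1.175,4)])
print(c.proj((.6213,-.0641,.114)),c.proj((.6213,-.0641,.078)))
E
```

```text
t 55.40 p [ 0.6168 -0.0597  0.131 ] yaw 1.1741 tilt [-0.0035  0.003 ] F [0.4 0.2 0.2] M [ 0.04  0.02 -0.02] g 0.453 q [-0.14  0.24  1.82  0.    1.09 -1.31]
row mm 2.5 deg 0.07
4
[0.011,-0.003,0.005,0,-0.001,0,
0.011,-0.003,0.005,0,-0.001,0,
0.011,-0.003,0.005,0,-0.001,0,
0.011,-0.003,0.005,0,-0.001,0]
[276.84505243 267.87566331] [277.70686022 241.87834896]
```

View pics/w32.png

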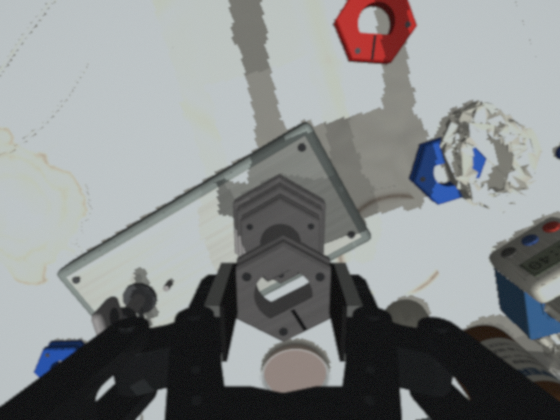

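```bash
cat >> h.py <<'E'
def held(c,w,bot,zt,fn,crop,sx=.6213,sy=-.0641,syaw=.128,stack=(),h=.014,sc=4):
    p,Rm,o=cur(); x0,y0,x1,y1=crop
    a=cv2.resize(c.im[y0:y1,x0:x1],None,fx=sc,fy=sc,interpolation=cv2.INTER_CUBIC); im=a.copy()
    def L(P,col):
        q=(np.array([c.proj(k) for k in P])+.5-[x0,y0])*sc; cv2.polylines(im,[np.round(q).astype(int)],1,col,1)
    for xt,col in ((bot,(0,0,255)),(bot-h,(0,255,0))):
        L([p+Rm@np.array([xt,w/np.sqrt(3)*np.cos(t),zt+w/np.sqrt(3)*np.sin(t)]) for t in np.pi/6+np.arange(6)*np.pi/3],col)
    for w2,z in stack: L(hexpts(sx,sy,syaw,w2,z),(255,255,0))
    L(dpts(sx,sy,syaw,.114,.008,.0025),(0,255,255))
    cv2.imwrite(fn,np.hstack([im,a]))
E
python3 - <<'E'
from h import *
c=Cam("wrist"); held(c,.041,-.0003,.0022,"pics/h41.png",(230,165,335,345),stack=((.048,.078),(.055,.064),(.062,.05)),sc=3.3)
E
```

```text
(no output)
```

View pics/h41.png

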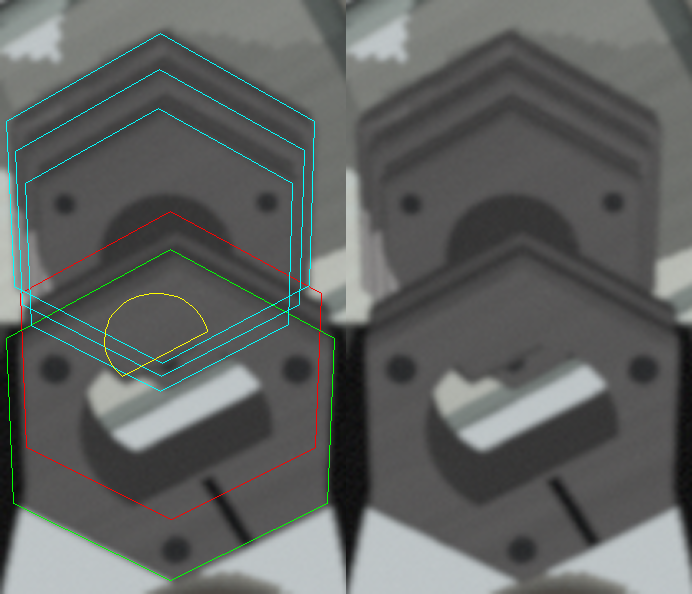

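```bash
python3 - <<'E'
from h import *
stat()
plan([((0.618,-0.0625,0.122),1.175,4)])
E
```

```text
t 55.50 p [ 0.6168 -0.0598  0.131 ] yaw 1.1740 tilt [-0.0034  0.003 ] F [ 0.4  0.2 -0.8] M [-0.01 -0.06 -0.04] g 0.458 q [-0.14  0.24  1.82  0.    1.09 -1.31]
row mm 2.4 deg 0.07
4
[0.011,-0.003,0.003,0,-0.001,0,
0.011,-0.003,0.003,0,-0.001,0,
0.011,-0.003,0.003,0,-0.001,0,
0.011,-0.003,0.003,0,-0.001,0]
```

Call:
carry_out --steps '[0.01,-0.003,0.003,0,-0.001,0,0.01,-0.003,0.003,0,-0.001,0,0.01,-0.003,0.003,0,-0.001,0,0.004,-0.002,0.002,0,0,0,0,0,0,0,0,0,0,0,0,0,0,0,0,0,0,0,0,0,0,0,0,0,0,0,0,0,0,0,0,0,0,0,0,0,0,0]'

```text
time: 56.33
position: [0.6183, -0.0632, 0.1238]
orientation: [0.693, 0.14, 0.693, -0.139]
ft_force: [1.1, 0.1, -1.3]
grip_width: 0.457
```

```bash
python3 - <<'E'
from h import *
stat()
plan([((0.618,-0.0625,0.110),1.175,4)])
E
```

```text
t 56.33 p [ 0.6183 -0.0632  0.1238] yaw 1.1736 tilt [-0.0004  0.0019] F [ 1.1  0.1 -1.3] M [ 0.04  0.01 -0.03] g 0.457 q [-0.14  0.25  1.82  0.    1.07 -1.32]
row mm 3.4 deg 0.03
4
[0.017,0.001,-0.001,0,0,-0.001,
0.017,0.001,-0.001,0,0,-0.001,
0.017,0.001,-0.001,0,0,-0.001,
0.017,0.001,-0.001,0,0,-0.001]
```

Call:
carry_out --steps '[0.006,0.001,-0.001,0,0,0,0.01,0.001,-0.001,0,0,0,0.013,0.001,0,0,0,0,0.013,0,0,0,0,0,0.013,0,0,0,0,0,0.013,0,0,0,0,0,0.01,0,0,0,0,0,0,0,0,0,0,0,0,0,0,0,0,0,0,0,0,0,0,0]'

```text
time: 57.17
position: [0.6177, -0.0622, 0.1059]
orientation: [0.693, 0.14, 0.694, -0.139]
ft_force: [-0.6, -0.1, -1.2]
grip_width: 0.458
```

```bash
python3 - <<'E'
from h import *
stat();c=Cam("wrist"); cv2.imwrite("pics/w33.png",cv2.resize(c.im[150:400,200:360],None,fx=2.4,fy=2.4))
E
```

```text
t 57.17 p [ 0.6177 -0.0622  0.1059] yaw 1.1738 tilt [-0.0014  0.002 ] F [-0.6 -0.1 -1.2] M [ 0.    0.05 -0.  ] g 0.458 q [-0.14  0.26  1.84  0.    1.04 -1.32]
```

View pics/w33.png

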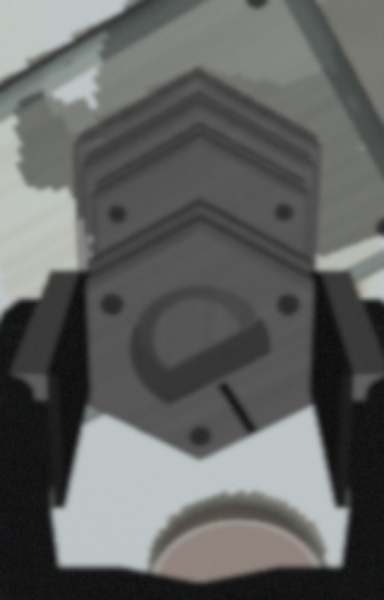

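Call:
carry_out --steps '[0.01,0,0,0,0,0,0.013,0,0,0,0,0,0.013,0,0,0,0,0,0.013,0,0,0,0,0,0.013,0,0,0,0,0,0.013,0,0,0,0,0,0.013,0,0,0,0,0,0.011,0,0,0,0,0,0,0,0,0,0,0,0,0,0,0,0,0]'

```text
time: 58.05
position: [0.6179, -0.0622, 0.0841]
orientation: [0.693, 0.14, 0.694, -0.139]
ft_force: [0.2, 0.5, -0.1]
grip_width: 0.453
```

```bash
python3 - <<'E'
from h import *
stat();c=Cam("wrist"); cv2.imwrite("pics/w34.png",cv2.resize(c.im[150:400,200:360],None,fx=2.4,fy=2.4))
E
```

```text
t 58.05 p [ 0.6179 -0.0622  0.0841] yaw 1.1739 tilt [-0.0009  0.0019] F [ 0.2  0.5 -0.1] M [-0.03 -0.11 -0.01] g 0.453 q [-0.14  0.29  1.85  0.    1.   -1.32]
```

View pics/w34.png

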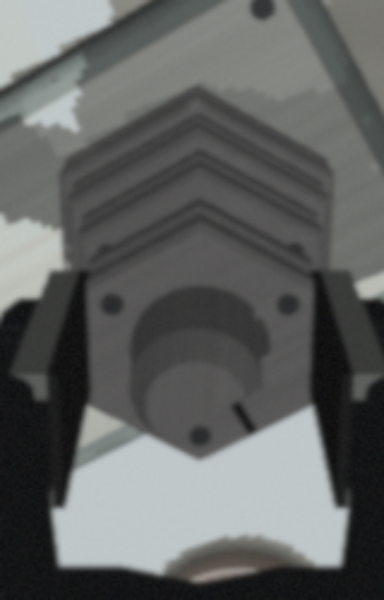

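Threaded on the spindle. Release and rise.

Call:
carry_out --steps '[0,0,0,0,0,0,0,0,0,0,0,0,0,0,0,0,0,0,0,0,0,0,0,0,-0.02,0,0,0,0,0,-0.05,0,0,0,0,0,-0.08,0,0,0,0,0,-0.08,0,0,0,0,0,-0.08,0,0,0,0,0,-0.06,0,0,0,0,0]' --jaw 0.9

```text
time: 58.93
position: [0.6163, -0.0621, 0.1615]
orientation: [0.691, 0.14, 0.695, -0.139]
ft_force: [0.1, 0.4, -0.0]
grip_width: 0.902
```

```bash
python3 - <<'E'
from h import *
stat();c=Cam("wrist"); cv2.imwrite("pics/w35.png",c.im)
c=Cam("scene"); cv2.imwrite("pics/s35.png",cv2.resize(c.im[120:240,230:370],None,fx=4,fy=4,interpolation=cv2.INTER_CUBIC)[:600])
for n in ("collar_center",): print(n,[(round(d["confidence"],2),np.round(c.at(d["location"],.014),3)) for d in mark_of("scene",n)])
E
```

```text
t 58.93 p [ 0.6163 -0.0621  0.1615] yaw 1.1738 tilt [-0.0053  0.0026] F [ 0.1  0.4 -0. ] M [ 0.05 -0.03  0.  ] g 0.902 q [-0.14  0.21  1.79  0.    1.15 -1.32]
collar_center [(0.68, array([0.431, 0.119, 0.014])), (0.49, array([ 0.392, -0.255,  0.014]))]
```

View pics/s35.png

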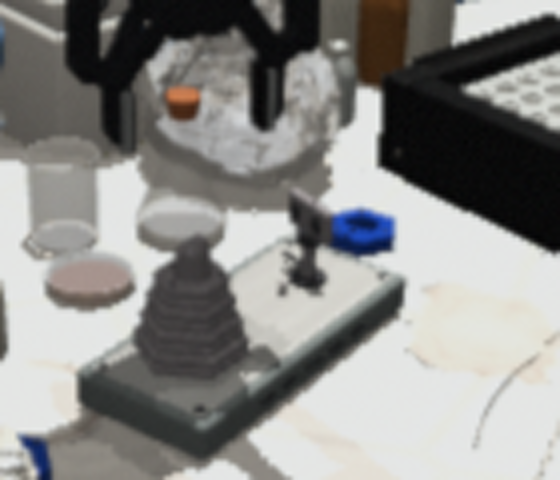

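View pics/w35.png

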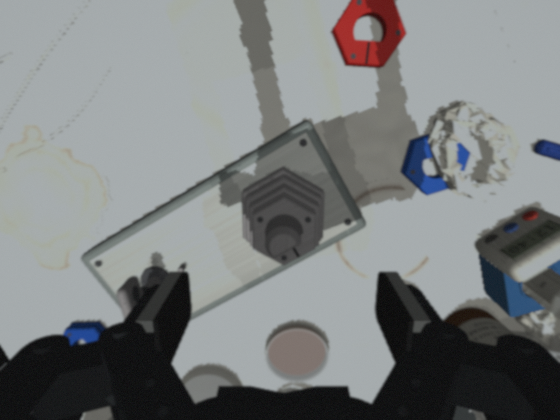

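```bash
python3 - <<'E'
from h import *
plan([((0.428,0.112,0.125),1.15,11)])
E
```

```text
row mm 23.6 deg 0.13
11
[0.017,0.04,-0.11,0.003,0,0,
0.017,0.04,-0.11,0.003,0,0,
0.017,0.039,-0.11,0.003,0,0,
0.017,0.039,-0.11,0.003,0,0,
0.017,0.039,-0.11,0.003,0,0,
0.017,0.039,-0.11,0.003,0,0,
0.017,0.038,-0.11,0.003,0,0,
0.017,0.038,-0.11,0.003,0,0,
0.017,0.038,-0.11,0.003,0,0,
0.017,0.038,-0.111,0.003,0,0,
0.017,0.037,-0.111,0.003,0,0]
```

Call:
carry_out --steps '[0.0,0.04,-0.11,0.003,0,0,0.005,0.04,-0.11,0.003,0,0,0.012,0.039,-0.11,0.003,0,0,0.012,0.039,-0.11,0.003,0,0,0.012,0.039,-0.11,0.003,0,0,0.012,0.039,-0.11,0.003,0,0,0.012,0.038,-0.11,0.003,0,0,0.012,0.038,-0.11,0.003,0,0,0.012,0.038,-0.11,0.003,0,0,0.01,0.03,-0.08,0.003,0,0]'

```text
time: 59.92
position: [0.4385, 0.0952, 0.1309]
orientation: [0.685, 0.149, 0.697, -0.151]
ft_force: [-0.7, -0.4, 0.7]
grip_width: 0.899
```

Call:
carry_out --steps '[0,0,0,0,0,0,0,0,0,0,0,0,0,0,0,0,0,0,0,0,0,0,0,0,0,0,0,0,0,0,0,0,0,0,0,0,0,0,0,0,0,0,0,0,0,0,0,0,0,0,0,0,0,0,0,0,0,0,0,0]'

```text
time: 60.75
position: [0.4366, 0.0938, 0.1274]
orientation: [0.683, 0.148, 0.699, -0.152]
ft_force: [0.8, 0.3, 0.5]
grip_width: 0.898
```

```bash
python3 - <<'E'
from h import *
stat(); x,y,yw=look("collar_center",.430,.121,.034,z1=.028,fn="pics/pc.png")
plan([((x-.003,y,0.065),yw-np.pi/3,6)])
E
```

```text
t 60.75 p [0.4366 0.0938 0.1274] yaw 1.1430 tilt [-0.0237 -0.0008] F [0.8 0.3 0.5] M [-0.01 -0.01  0.03] g 0.898 q [ 0.15 -0.07  2.16  0.    1.08 -0.99]
collar_center conf 0.59 [311. 192.  56.  57.] d 7
collar_center conf 0.40 [359.  60.  87.  99.] d 133
collar_center conf 0.27 [212. 392.  38.  20.] d 230
FIT cost 0.086 xy [0.4355 0.1179] yaw 2.391 [36.  3.  5.  3.  2. 18.]
mark [(0.55, [0.4357, 0.1176])]
row mm 11.2 deg 1.93
6
[0.052,0.017,-0.01,-0.042,-0.005,0.002,
0.052,0.018,-0.01,-0.042,-0.005,0.002,
0.052,0.018,-0.009,-0.042,-0.005,0.002,
0.052,0.018,-0.009,-0.042,-0.005,0.002,
0.052,0.018,-0.009,-0.042,-0.005,0.002,
0.052,0.019,-0.008,-0.042,-0.005,0.002]
```

View pics/pc.png

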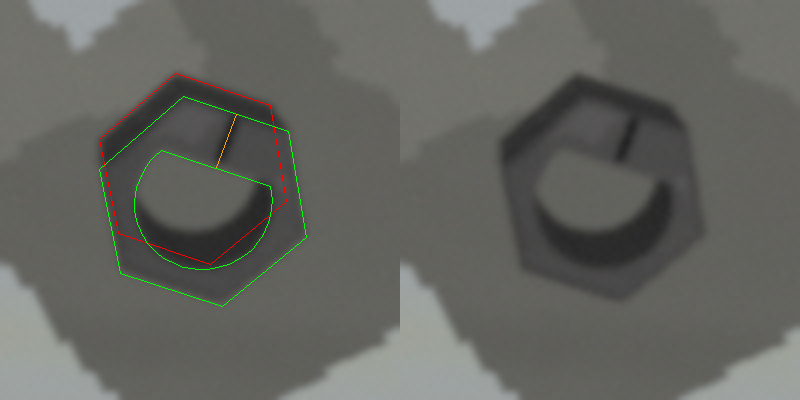

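Call:
carry_out --steps '[0.04,0.017,-0.01,-0.042,-0.005,0.002,0.05,0.018,-0.01,-0.042,-0.005,0.002,0.05,0.018,-0.009,-0.042,-0.005,0.002,0.05,0.018,-0.009,-0.042,-0.005,0.002,0.05,0.018,-0.009,-0.042,-0.005,0.002,0.035,0.012,-0.006,-0.03,-0.003,0.001,0,0,0,0,0,0,0,0,0,0,0,0,0,0,0,0,0,0,0,0,0,0,0,0]'

```text
time: 61.73
position: [0.4317, 0.119, 0.0679]
orientation: [0.704, 0.078, 0.702, -0.077]
ft_force: [-0.2, -0.1, -0.1]
grip_width: 0.9
```

```bash
python3 - <<'E'
from h import *
stat(); x,y,yw=look("collar_center",.435,.119,.034,z1=.028,fn="pics/pc2.png")
plan([((x-.003,y,0.03),yw-np.pi/3,6)])
E
```

```text
t 61.73 p [0.4317 0.119  0.0679] yaw 1.3510 tilt [0.0023 0.0007] F [-0.2 -0.1 -0.1] M [-0.01 -0.01  0.01] g 0.900 q [ 0.21 -0.01  2.23  0.    0.92 -1.14]
collar_center conf 0.49 [371.  90. 122. 127.] d 171
FIT cost 0.640 xy [0.3587 0.1901] yaw 2.214 [0. 0. 0. 0. 1. 0.]
mark [(0.91, [0.4363, 0.1176])]
row mm 18.5 deg 1.76
6
[0.032,0.044,-0.075,0.039,0.001,0,
0.032,0.042,-0.076,0.039,0.001,0,
0.032,0.039,-0.078,0.039,0.001,0,
0.032,0.037,-0.079,0.039,0.001,0,
0.032,0.034,-0.08,0.039,0.001,0,
0.032,0.032,-0.081,0.039,0.001,0]
```

View pics/pc2.png

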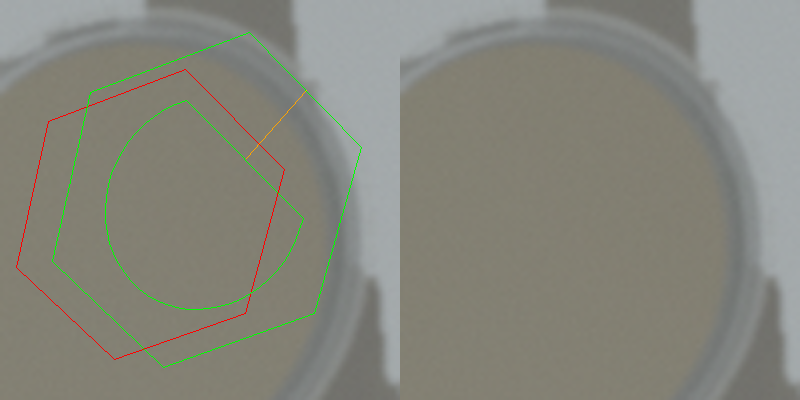

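```bash
python3 - <<'E'
from h import *
c=Cam("wrist"); ms=masks_of("wrist","collar_center"); print([(m["confidence"],np.round(m["extent"])) for m in ms])
v=(.4357,.1180); yw=2.391
for m in ms:
    if np.hypot(*(np.array(m["extent"][:2])-c.proj([*v,.014])))<30:
        f=fit(c,m["pixels"],*v,.034,0,.028,yaws=[yw]); print(f)
p=c.proj([*v,.014]).astype(int); x0,y0=p-50
a=cv2.resize(c.im[y0:y0+100,x0:x0+100],None,fx=4,fy=4,interpolation=cv2.INTER_CUBIC); b=a.copy()
for P,col in ((hexpts(*v,yw,.034,0),(0,0,255)),(hexpts(*v,yw,.034,.028),(0,255,0)),(dpts(*v,yw,.028),(0,255,0))):
    q=(np.array([c.proj(k) for k in P])+.5-[x0,y0])*4; cv2.polylines(b,[np.round(q).astype(int)],1,col,1)
cv2.imwrite("pics/pc3.png",np.hstack([b,a]))
E
```

```text
[(0.82, array([282., 239.,  60.,  72.]))]
(np.float64(0.08228067798359882), array([0.4353834 , 0.11788621, 2.35794068]))
```

View pics/pc3.png

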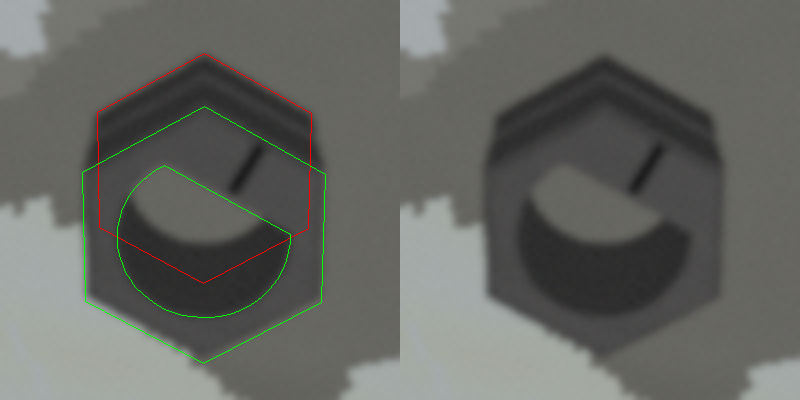

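```bash
python3 - <<'E'
from h import *
plan([((.4336,.1180,.012),1.344,6)])
E
```

```text
row mm 9.4 deg 0.07
6
[0.047,-0.001,0.001,0.001,0.001,0,
0.047,-0.001,0.001,0.001,0.001,0,
0.047,-0.001,0.002,0.001,0.001,0,
0.047,0,0.002,0.001,0.001,0,
0.047,0,0.002,0.001,0.001,0,
0.047,0,0.002,0.001,0.001,0]
```

Call:
carry_out --steps '[0.035,-0.001,0.001,0.001,0,0,0.04,-0.001,0.001,0.001,0,0,0.04,-0.001,0.002,0.001,0,0,0.04,0,0.002,0,0,0,0.04,0,0.002,0,0,0,0.04,0,0.002,0,0,0,0.025,0,0,0,0,0,0,0,0,0,0,0,0,0,0,0,0,0,0,0,0,0,0,0]'

```text
time: 62.82
position: [0.4329, 0.1173, 0.0091]
orientation: [0.703, 0.079, 0.703, -0.079]
ft_force: [0.4, -0.2, 0.8]
grip_width: 0.898
```

```bash
python3 - <<'E'
from h import *
stat()
plan([((.4356,.1180,.004),1.344,4)])
E
```

```text
t 62.82 p [0.4329 0.1173 0.0091] yaw 1.3474 tilt [-0.      0.0002] F [ 0.4 -0.2  0.8] M [-0.01 -0.02  0.02] g 0.898 q [ 0.21  0.09  2.26  0.    0.79 -1.14]
row mm 1.4 deg 0.05
4
[0.006,0.002,0.003,0.001,0,0,
0.006,0.002,0.003,0.001,0,0,
0.006,0.002,0.003,0.001,0,0,
0.006,0.002,0.003,0.001,0,0]
```

Call:
carry_out --steps '[0.006,0.002,0.003,0.001,0,0,0.006,0.002,0.003,0.001,0,0,0.004,0.002,0.003,0.001,0,0,0,0.001,0.001,0,0,0,0,0,0,0,0,0,0,0,0,0,0,0,0,0,0,0,0,0,0,0,0,0,0,0,0,0,0,0,0,0,0,0,0,0,0,0]'

```text
time: 63.65
position: [0.4377, 0.1189, 0.0078]
orientation: [0.704, 0.08, 0.701, -0.079]
ft_force: [-0.6, 0.3, 0.3]
grip_width: 0.907
```

Call:
carry_out --steps '[0,0,0,0,0,0,0,0,0,0,0,0,0,0,0,0,0,0,0,0,0,0,0,0,0,0,0,0,0,0,0,0,0,0,0,0,0,0,0,0,0,0,0,0,0,0,0,0,0,0,0,0,0,0,0,0,0,0,0,0]' --jaw 0.2 --grip_force 60

```text
time: 64.48
position: [0.4379, 0.1189, 0.0081]
orientation: [0.704, 0.08, 0.701, -0.079]
ft_force: [0.2, 0.0, 0.7]
grip_width: 0.379
```

```bash
python3 - <<'E'
from h import *
stat()
c=Cam("wrist"); cv2.imwrite("pics/w36.png",c.im[150:420,100:460])
plan([((0.438,.118,0.16),1.344,9),((0.6215,-0.0646,0.155),-.919,20)])
E
```

```text
t 64.48 p [0.4379 0.1189 0.0081] yaw 1.3450 tilt [0.0051 0.0013] F [0.2 0.  0.7] M [-0.04 -0.03  0.02] g 0.379 q [ 0.21  0.1   2.25  0.    0.78 -1.14]
row mm 16.9 deg 0.03
row mm 12.9 deg 6.48
29
[-0.084,0,0.001,0,0.001,0,
-0.084,0,0.001,0,0.001,0,
-0.084,0,0,0,0.001,0,
-0.084,0,0,0,0.001,0,
-0.084,0,0,0,0.001,0,
-0.084,0,0,0,0.001,0,
-0.084,0,0,0,0.001,0,
-0.084,0,0,0,0.001,0,
-0.084,0,0,0,0.001,0,
0.001,-0.034,0.055,0.144,0,0,
0.001,-0.028,0.058,0.144,0,0,
0.001,-0.021,0.061,0.144,0,0,
0.001,-0.014,0.063,0.144,0,0,
0.001,-0.007,0.064,0.144,0,0,
0.001,0.001,0.065,0.144,0,0,
0.001,0.008,0.064,0.144,0,0,
0.001,0.015,0.063,0.144,0,0,
0.001,0.022,0.061,0.144,0,0,
0.001,0.029,0.058,0.144,0,0,
0.001,0.035,0.054,0.144,0,0,
0.001,0.041,0.05,0.144,0,0,
0.001,0.047,0.045,0.144,0,0,
0.001,0.051,0.039,0.144,0,0,
0.001,0.055,0.033,0.144,0,0,
0.001,0.059,0.027,0.144,0,0,
0.001,0.062,0.02,0.144,0,0,
0.001,0.063,0.013,0.144,0,0,
0.001,0.064,0.006,0.144,0,0,
0.001,0.065,-0.001,0.144,0,0]
```

View pics/w36.png

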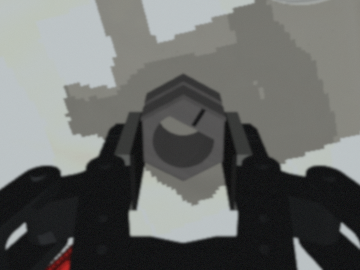

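Call:
carry_out --steps '[-0.04,0,0,0,0,0,-0.095,0.001,0.001,0,0,0,-0.1,0.001,0.001,0,0,0,-0.1,0.001,0.001,0,0,0,-0.1,0.001,0.001,0,0,0,-0.1,0.001,0.001,0,0,0,-0.1,0.001,0.001,0,0,0,-0.03,-0.034,0.055,0.144,0,0,-0.01,-0.028,0.058,0.144,0,0,-0.005,-0.021,0.061,0.144,0,0]'

```text
time: 65.37
position: [0.4621, 0.0922, 0.153]
orientation: [0.678, 0.2, 0.678, -0.2]
ft_force: [0.1, 0.4, -0.8]
grip_width: 0.376
```

```bash
python3 - <<'E'
from h import *
stat()
plan([((0.6196,-0.065,0.158),-.919,18)])
E
```

```text
t 65.37 p [0.4621 0.0922 0.153 ] yaw 0.9970 tilt [-0.0003  0.0007] F [ 0.1  0.4 -0.8] M [ 0.   -0.05 -0.02] g 0.376 q [ 0.14 -0.07  2.11  0.    1.1  -0.85]
row mm 12.4 deg 6.10
18
[-0.001,-0.013,0.06,0.136,0,0,
-0.001,-0.006,0.061,0.136,0,0,
-0.001,0,0.062,0.136,0,0,
-0.001,0.007,0.061,0.136,0,0,
-0.001,0.013,0.06,0.136,0,0,
-0.001,0.02,0.059,0.136,0,0,
-0.001,0.026,0.056,0.136,0,0,
-0.001,0.031,0.053,0.136,0,0,
-0.001,0.037,0.05,0.136,0,0,
-0.001,0.042,0.045,0.136,0,0,
-0.001,0.047,0.041,0.136,0,0,
-0.001,0.051,0.035,0.136,0,0,
-0.001,0.054,0.03,0.136,0,0,
-0.001,0.057,0.024,0.136,0,0,
-0.001,0.059,0.018,0.136,0,0,
-0.001,0.061,0.011,0.136,0,0,
-0.001,0.062,0.005,0.136,0,0,
-0.001,0.062,-0.002,0.136,0,0]
```

Call:
carry_out --steps '[-0.003,-0.013,0.06,0.136,0,0,-0.003,-0.006,0.061,0.136,0,0,-0.003,0,0.062,0.136,0,0,-0.003,0.007,0.061,0.136,0,0,-0.003,0.013,0.06,0.136,0,0,-0.003,0.02,0.059,0.136,0,0,-0.003,0.026,0.056,0.136,0,0,-0.003,0.031,0.053,0.136,0,0,-0.003,0.037,0.05,0.136,0,0,-0.003,0.042,0.045,0.136,0,0]'

```text
time: 66.2
position: [0.5497, -0.0015, 0.1654]
orientation: [0.468, 0.532, 0.467, -0.53]
ft_force: [-0.0, 0.2, -0.7]
grip_width: 0.38
```

```bash
python3 - <<'E'
from h import *
stat()
plan([((0.6196,-0.065,0.155),-.919,8)])
E
```

```text
t 66.20 p [ 0.5497 -0.0015  0.1654] yaw -0.1264 tilt [0.0025 0.0013] F [-0.   0.2 -0.7] M [-0.05  0.02  0.03] g 0.380 q [-0.05  0.07  1.94  0.    1.13  0.08]
row mm 11.9 deg 5.68
8
[0.007,0.048,0.034,0.126,0,0,
0.007,0.051,0.029,0.126,0,0,
0.007,0.054,0.024,0.126,0,0,
0.007,0.056,0.018,0.126,0,0,
0.007,0.058,0.013,0.126,0,0,
0.007,0.059,0.007,0.126,0,0,
0.007,0.059,0.001,0.126,0,0,
0.006,0.059,-0.005,0.126,0,0]
```

Call:
carry_out --steps '[0.004,0.046,0.034,0.126,0,0,0.004,0.049,0.029,0.126,0,0,0.004,0.052,0.024,0.126,0,0,0.004,0.054,0.018,0.126,0,0,0.004,0.055,0.013,0.126,0,0,0.004,0.055,0.007,0.126,0,0,0.004,0.05,0.001,0.11,0,0,0,0.025,-0.002,0.06,0,0,0,0,0,0,0,0,0,0,0,0,0,0]'

```text
time: 67.03
position: [0.6114, -0.0644, 0.163]
orientation: [0.234, 0.668, 0.234, -0.667]
ft_force: [0.1, 0.3, 0.0]
grip_width: 0.38
```

```bash
python3 - <<'E'
from h import *
stat()
plan([((0.6196,-0.065,0.134),-.919,4)])
E
```

```text
t 67.03 p [ 0.6114 -0.0644  0.163 ] yaw -0.8970 tilt [0.0009 0.0011] F [0.1 0.3 0. ] M [ 0.01  0.08 -0.03] g 0.380 q [-0.15  0.2   1.8   0.    1.14  0.75]
row mm 7.5 deg 0.32
4
[0.036,0.007,-0.008,0.007,0,0,
0.036,0.007,-0.008,0.007,0,0,
0.036,0.007,-0.008,0.007,0,0,
0.036,0.007,-0.008,0.007,0,0]
```

Call:
carry_out --steps '[0.028,0.006,-0.007,0.007,0,0,0.03,0.006,-0.007,0.007,0,0,0.03,0.006,-0.007,0.006,0,0,0.02,0.005,-0.006,0.006,0,0,0,0,0,0,0,0,0,0,0,0,0,0,0,0,0,0,0,0,0,0,0,0,0,0,0,0,0,0,0,0,0,0,0,0,0,0]'

```text
time: 67.87
position: [0.6169, -0.0627, 0.1385]
orientation: [-0.227, -0.669, -0.229, 0.67]
ft_force: [0.1, -0.6, 0.3]
grip_width: 0.373
```

```bash
python3 - <<'E'
from h import *
stat(); c=Cam("wrist"); held(c,.034,.0081,-.002,"pics/hc.png",(235,180,335,345),stack=((.041,.092),(.048,.078)),sc=3.5,h=.028,sx=.6215,sy=-.0643)
plan([((0.6196,-0.065,0.134),-.919,3)])
E
```

```text
t 67.87 p [ 0.6169 -0.0627  0.1385] yaw -0.9134 tilt [-0.002   0.0019] F [ 0.1 -0.6  0.3] M [-0.01  0.04  0.02] g 0.373 q [-0.14  0.23  1.81  0.    1.1   0.77]
row mm 1.9 deg 0.12
3
[0.008,0.006,-0.001,0.002,0,0.001,
0.008,0.006,-0.001,0.002,0,0.001,
0.008,0.006,-0.001,0.002,0,0.001]
```

View pics/hc.png

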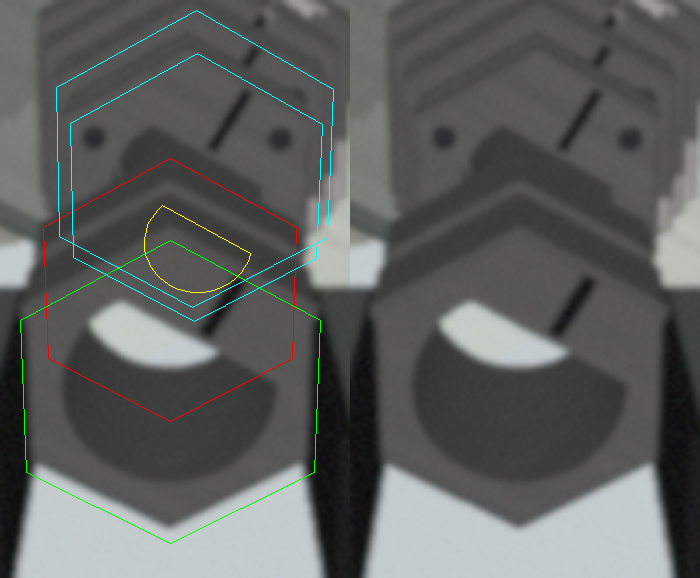

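```bash
python3 - <<'E'
from h import *
plan([((0.619,-0.0653,0.128),-.919,4)])
E
```

```text
row mm 2.8 deg 0.09
4
[0.013,0.004,0,0.002,0,0.001,
0.013,0.004,0,0.002,0,0.001,
0.013,0.004,0,0.002,0,0.001,
0.013,0.004,0,0.002,0,0.001]
```

Call:
carry_out --steps '[0.012,0.004,0,0.002,0,0.001,0.012,0.004,0,0.002,0,0.001,0.012,0.004,0,0.002,0,0.001,0.008,0.002,0,0.002,0,0,0,0,0,0,0,0,0,0,0,0,0,0,0,0,0,0,0,0,0,0,0,0,0,0,0,0,0,0,0,0,0,0,0,0,0,0]'

```text
time: 68.75
position: [0.6191, -0.0654, 0.1293]
orientation: [0.226, 0.67, 0.226, -0.67]
ft_force: [0.5, -0.9, -0.7]
grip_width: 0.378
```

```bash
python3 - <<'E'
from h import *
stat(); c=Cam("wrist"); held(c,.034,.0081,-.0037,"pics/hc2.png",(235,180,335,345),stack=((.041,.092),(.048,.078)),sc=3.5,h=.028,sx=.6216,sy=-.0633)
plan([((0.619,-0.0653,0.12),-.919,4)])
E
```

```text
t 68.75 p [ 0.6191 -0.0654  0.1293] yaw -0.9206 tilt [ 0.0006 -0.0003] F [ 0.5 -0.9 -0.7] M [0.02 0.02 0.02] g 0.378 q [-0.15  0.24  1.82 -0.    1.08  0.78]
row mm 2.3 deg 0.03
4
[0.012,0,0,-0.001,0,0,
0.012,0,0,-0.001,0,0,
0.012,0,0,-0.001,0,0,
0.012,0,0,-0.001,0,0]
```

View pics/hc2.png

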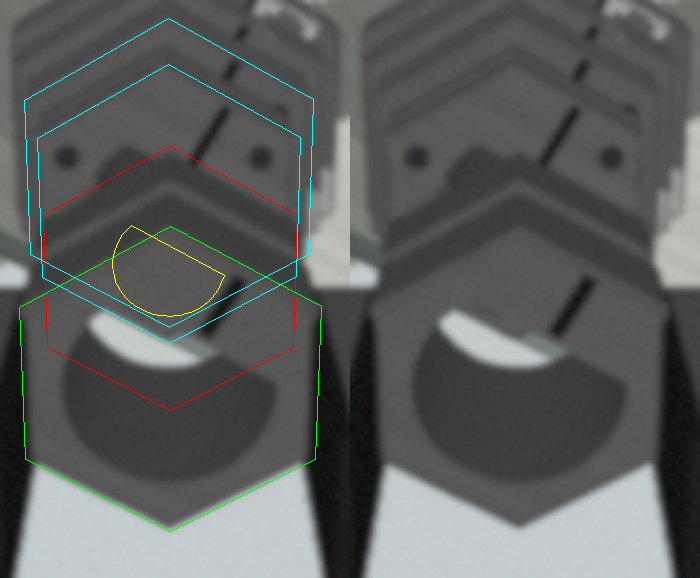

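Call:
carry_out --steps '[0.008,-0.001,-0.001,0,0,0,0.01,-0.001,-0.001,0,0,0,0.01,0,-0.001,0,0,0,0.01,0,0,0,0,0,0.01,0,0,0,0,0,0.01,0,0,0,0,0,0.01,0,0,0,0,0,0.005,0,0,0,0,0,0,0,0,0,0,0,0,0,0,0,0,0]'

```text
time: 69.63
position: [0.6192, -0.0646, 0.1128]
orientation: [0.226, 0.67, 0.226, -0.67]
ft_force: [0.0, -0.8, -1.2]
grip_width: 0.378
```

```bash
python3 - <<'E'
from h import *
stat(); c=Cam("wrist"); cv2.imwrite("pics/w37.png",cv2.resize(c.im[150:400,200:360],None,fx=2.4,fy=2.4))
E
```

```text
t 69.63 p [ 0.6192 -0.0646  0.1128] yaw -0.9205 tilt [ 0.0001 -0.0004] F [ 0.  -0.8 -1.2] M [ 0.01  0.01 -0.02] g 0.378 q [-0.14  0.26  1.83 -0.    1.05  0.78]
```

View pics/w37.png

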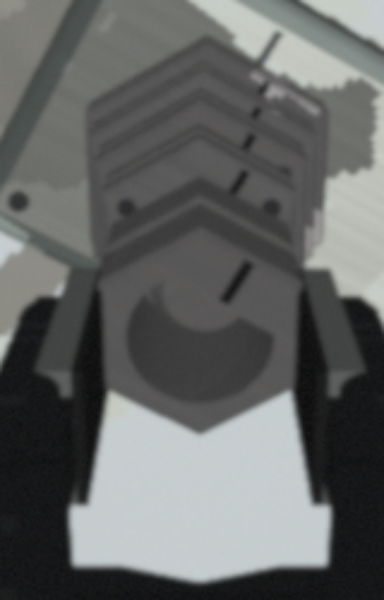

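Call:
carry_out --steps '[0.008,0,0,0,0,0,0.01,0,0,0,0,0,0.01,0,0,0,0,0,0.01,0,0,0,0,0,0.006,0,0,0,0,0,0,0,0,0,0,0,0,0,0,0,0,0,0,0,0,0,0,0,0,0,0,0,0,0,0,0,0,0,0,0]'

```text
time: 70.52
position: [0.6194, -0.0646, 0.1033]
orientation: [0.226, 0.67, 0.226, -0.67]
ft_force: [-0.0, 0.0, -1.0]
grip_width: 0.376
```

```bash
python3 - <<'E'
from h import *
stat()
E
```

```text
t 70.52 p [ 0.6194 -0.0646  0.1033] yaw -0.9205 tilt [ 0.0007 -0.0004] F [-0.  0. -1.] M [-0.01 -0.01  0.03] g 0.376 q [-0.14  0.27  1.84 -0.    1.04  0.78]
```

Release and rise well clear (collar top 0.12).

Call:
carry_out --steps '[0,0,0,0,0,0,0,0,0,0,0,0,0,0,0,0,0,0,0,0,0,0,0,0,-0.02,0,0,0,0,0,-0.05,0,0,0,0,0,-0.08,0,0,0,0,0,-0.08,0,0,0,0,0,-0.06,0,0,0,0,0,0,0,0,0,0,0]' --jaw 0.8

```text
time: 71.35
position: [0.6195, -0.0646, 0.1666]
orientation: [0.226, 0.67, 0.226, -0.67]
ft_force: [-0.0, -0.2, 0.5]
grip_width: 0.802
```

```bash
python3 - <<'E'
from h import *
stat();c=Cam("wrist"); cv2.imwrite("pics/w38.png",c.im)
c=Cam("scene"); cv2.imwrite("pics/s38.png",cv2.resize(c.im[120:240,230:370],None,fx=4,fy=4,interpolation=cv2.INTER_CUBIC)[:600])
E
```

```text
t 71.35 p [ 0.6195 -0.0646  0.1666] yaw -0.9205 tilt [ 0.001  -0.0004] F [-0.  -0.2  0.5] M [ 0.   -0.01 -0.03] g 0.802 q [-0.14  0.21  1.78 -0.    1.15  0.78]
```

View pics/s38.png

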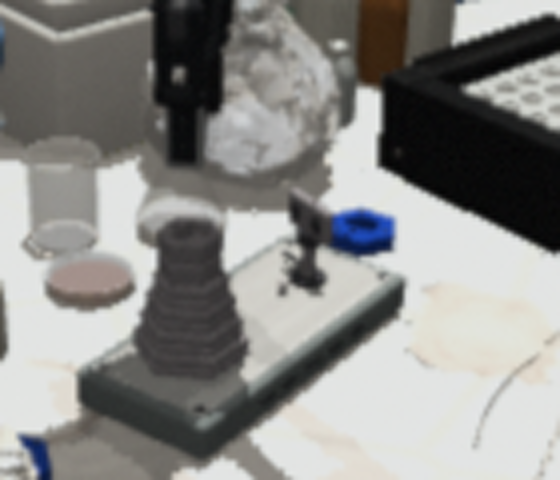

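View pics/w38.png

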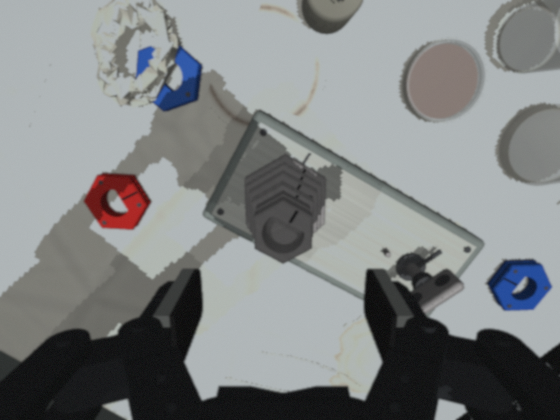

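```bash
python3 - <<'E'
from h import *
plan([((0.635,-0.18,0.165),1.25,20)])
E
```

```text
row mm 5.8 deg 6.22
20
[0,0.026,0.014,-0.138,0,0,
0,0.024,0.017,-0.138,0,0,
0,0.022,0.019,-0.138,0,0,
0,0.02,0.022,-0.138,0,0,
0,0.017,0.024,-0.138,0,0,
0,0.015,0.025,-0.138,0,0,
0,0.012,0.027,-0.138,0,0,
0,0.009,0.028,-0.138,0,0,
0,0.006,0.029,-0.138,0,0,
0,0.003,0.029,-0.138,0,0,
0,-0.001,0.029,-0.138,0,0,
0,-0.004,0.029,-0.138,0,0,
0,-0.007,0.028,-0.138,0,0,
0,-0.01,0.027,-0.138,0,0,
0,-0.013,0.026,-0.138,0,0,
0,-0.016,0.025,-0.138,0,0,
0,-0.018,0.023,-0.138,0,0,
0,-0.021,0.021,-0.138,0,0,
0,-0.023,0.018,-0.138,0,0,
0,-0.025,0.016,-0.138,0,0]
```

Call:
carry_out --steps '[0,0.026,0.014,-0.138,0,0,0,0.024,0.017,-0.138,0,0,0,0.022,0.019,-0.138,0,0,0,0.02,0.022,-0.138,0,0,0,0.017,0.024,-0.138,0,0,0,0.015,0.025,-0.138,0,0,0,0.012,0.027,-0.138,0,0,0,0.009,0.028,-0.138,0,0,0,0.006,0.029,-0.138,0,0,0,0.003,0.029,-0.138,0,0]' --jaw 0.6

```text
time: 72.28
position: [0.6207, -0.1218, 0.1515]
orientation: [0.544, 0.44, 0.558, -0.447]
ft_force: [-0.2, -1.5, -0.5]
grip_width: 0.599
```

Call:
carry_out --steps '[0,-0.001,0.029,-0.138,0,0,0,-0.004,0.029,-0.138,0,0,0,-0.007,0.028,-0.138,0,0,0,-0.01,0.027,-0.138,0,0,0,-0.013,0.026,-0.138,0,0,0,-0.016,0.025,-0.138,0,0,0,-0.018,0.023,-0.138,0,0,0,-0.01,0.01,-0.06,0,0,0,0,0,0,0,0,0,0,0,0,0,0]'

```text
time: 73.12
position: [0.6211, -0.1655, 0.1356]
orientation: [0.669, 0.177, 0.7, -0.177]
ft_force: [0.4, -0.6, -0.3]
grip_width: 0.6
```

```bash
python3 - <<'E'
from ov import *
import pickle
stat(); c=Cam("wrist"); pickle.dump(c,open("c40.pkl","wb")); cv2.imwrite("pics/w40.png",c.im)
for n,z in (("key_grip",.077),("spindle_tip",.114)):
    print([(round(d["confidence"],2),np.round(d["location"]),np.round(c.at(d["location"],z),4)) for d in mark_of("wrist",n)])
E
```

```text
t 73.12 p [ 0.6211 -0.1655  0.1356] yaw 1.0654 tilt [-0.0435  0.0105] F [ 0.4 -0.6 -0.3] M [-0.02  0.06 -0.01] g 0.600 q [-0.3   0.3   1.73 -0.    1.16 -1.36]
[(0.69, array([265., 274.]), array([ 0.6397, -0.1887,  0.077 ]))]
[(0.94, array([468., 159.]), array([ 0.6211, -0.0637,  0.114 ]))]
```

View pics/w40.png

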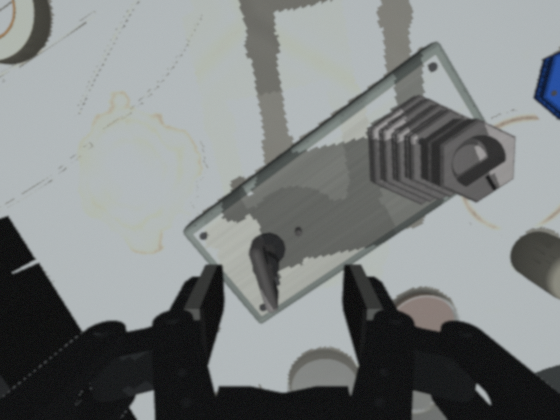

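```bash
cat >> ov.py <<'E'
def ovk(c,K,b,fn,r=55,sc=5):
    p=c.proj([*K,.08]).astype(int); x0,y0=p-r
    x0=max(x0,0);y0=max(y0,0)
    a=cv2.resize(c.im[y0:y0+2*r,x0:x0+2*r],None,fx=sc,fy=sc,interpolation=cv2.INTER_CUBIC); im=a.copy()
    for z,col in ((.064,(0,0,255)),(.090,(0,255,0))):
        P=[]
        for u,v in ((-.022,-.004),(.022,-.004),(.022,.004),(-.022,.004)):
            P.append([K[0]+u*np.cos(b)-v*np.sin(b),K[1]+u*np.sin(b)+v*np.cos(b),z])
        q=(np.array([c.proj(k) for k in P])+.5-[x0,y0])*sc; cv2.polylines(im,[np.round(q).astype(int)],1,col,1)
    for z,rr in ((.03,.005),(.064,.005)):
        q=(np.array([c.proj(k) for k in circ(K[0],K[1],z,rr)])+.5-[x0,y0])*sc; cv2.polylines(im,[np.round(q).astype(int)],1,(255,255,0),1)
    P=[[K[0]+u*np.cos(b),K[1]+u*np.sin(b),.034] for u in (0,.02)]
    q=(np.array([c.proj(k) for k in P])+.5-[x0,y0])*sc; cv2.polylines(im,[np.round(q).astype(int)],0,(0,165,255),1)
    im=np.hstack([im,a]); im=cv2.resize(im,None,fx=min(1,800/im.shape[1]),fy=min(1,800/im.shape[1])); cv2.imwrite(fn,im)
E
python3 - <<'E'
from ov import *
import pickle
c=pickle.load(open("c40.pkl","rb")); ovk(c,(.6371,-.1890),-.35,"pics/k1.png",sc=4)
E
```

```text
(no output)
```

View pics/k1.png

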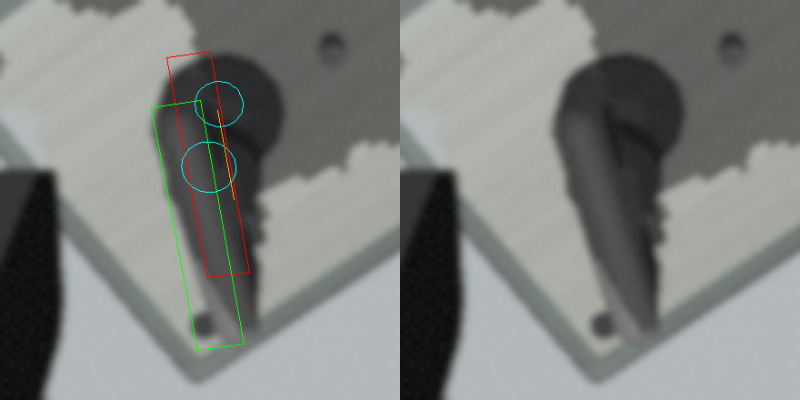

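```bash
python3 - <<'E'
from h import *
plan([((0.6366,-0.188,0.135),1.326,5)])
E
```

```text
row mm 5.5 deg 3.02
5
[0,-0.013,0.024,-0.066,-0.011,0.002,
0.001,-0.014,0.024,-0.066,-0.011,0.002,
0.001,-0.015,0.023,-0.066,-0.011,0.002,
0.001,-0.016,0.022,-0.066,-0.011,0.002,
0.001,-0.017,0.021,-0.066,-0.011,0.002]
```

Call:
carry_out --steps '[0,-0.012,0.022,-0.066,-0.011,0.002,0,-0.013,0.022,-0.066,-0.011,0.002,0,-0.014,0.022,-0.066,-0.011,0.002,0,-0.015,0.021,-0.066,-0.011,0.002,0,-0.012,0.015,-0.06,-0.008,0.002,0,0,0,0,0,0,0,0,0,0,0,0,0,0,0,0,0,0,0,0,0,0,0,0,0,0,0,0,0,0]'

```text
time: 74.1
position: [0.6354, -0.1828, 0.136]
orientation: [0.702, 0.088, 0.702, -0.086]
ft_force: [0.1, 1.1, -1.2]
grip_width: 0.601
```

```bash
python3 - <<'E'
from ov import *
stat(); c=Cam("wrist"); ovk(c,(.6376,-.188),-.245,"pics/k2.png",sc=4)
plan([((0.6376,-0.188,0.1),1.326,5)])
E
```

```text
t 74.10 p [ 0.6354 -0.1828  0.136 ] yaw 1.3250 tilt [-0.0004  0.0028] F [ 0.1  1.1 -1.2] M [-0.   -0.01  0.  ] g 0.601 q [-0.32  0.3   1.72  0.    1.12 -1.65]
row mm 7.3 deg 0.03
5
[0.036,-0.005,0.003,0,0,-0.001,
0.036,-0.005,0.003,0,0,-0.001,
0.036,-0.005,0.003,0,0,-0.001,
0.036,-0.005,0.003,0,0,-0.001,
0.036,-0.005,0.003,0,0,-0.001]
```

View pics/k2.png

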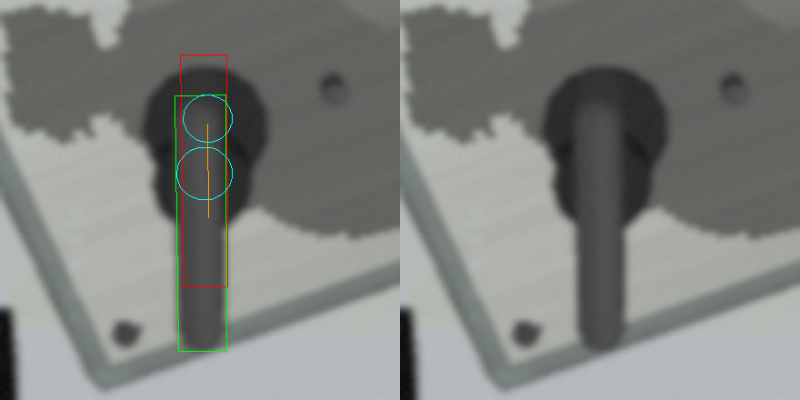

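Call:
carry_out --steps '[0.03,-0.005,0.003,0,0,0,0.036,-0.005,0.002,0,0,0,0.036,-0.005,0.002,0,0,0,0.036,-0.005,0.002,0,0,0,0.036,-0.005,0.001,0,0,0,0.036,0,0,0,0,0,0.036,0,0,0,0,0,0.03,0,0,0,0,0,0.01,0,0,0,0,0,0,0,0,0,0,0]'

```text
time: 74.98
position: [0.6344, -0.1879, 0.07]
orientation: [0.7, 0.088, 0.703, -0.086]
ft_force: [-0.4, -0.1, 0.6]
grip_width: 0.597
```

```bash
python3 - <<'E'
from h import *
stat()
plan([((0.6376,-0.1887,0.066),1.325,3)])
E
```

```text
t 74.98 p [ 0.6344 -0.1879  0.07  ] yaw 1.3241 tilt [-0.0043  0.0042] F [-0.4 -0.1  0.6] M [ 0.    0.01 -0.02] g 0.597 q [-0.33  0.37  1.77  0.    1.01 -1.65]
row mm 1.7 deg 0.12
3
[0.007,0,0.006,0,-0.002,-0.001,
0.007,0,0.006,0,-0.002,-0.001,
0.007,0,0.006,0,-0.002,-0.001]
```

Correct, then close on the bow.

Call:
carry_out --steps '[0.006,-0.001,0.005,0,-0.002,-0.001,0.006,-0.001,0.005,0,-0.002,-0.001,0.006,0,0.004,0,-0.001,-0.001,0,0,0,0,0,0,0,0,0,0,0,0,0,0,0,0,0,0,0,0,0,0,0,0,0,0,0,0,0,0,0,0,0,0,0,0,0,0,0,0,0,0]' --jaw 0.0 --grip_force 50

```text
time: 75.82
position: [0.6378, -0.1891, 0.0667]
orientation: [0.702, 0.087, 0.702, -0.087]
ft_force: [0.6, -0.4, -1.7]
grip_width: 0.078
```

```bash
python3 - <<'E'
from h import *
stat(); c=Cam("wrist"); cv2.imwrite("pics/w41.png",cv2.resize(c.im[180:400,200:360],None,fx=2.5,fy=2.5))
E
```

```text
t 75.82 p [ 0.6378 -0.1891  0.0667] yaw 1.3245 tilt [0.0003 0.0001] F [ 0.6 -0.4 -1.7] M [-0.02 -0.05 -0.03] g 0.078 q [-0.33  0.38  1.76  0.    1.   -1.65]
```

View pics/w41.png

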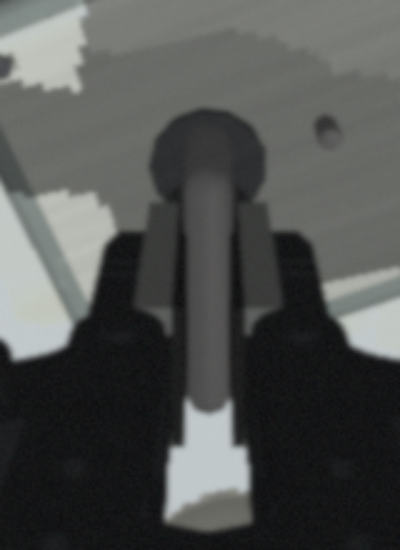

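Call:
carry_out --steps '[0,0,0,0.04,0,0,0,0,0,0.07,0,0,0,0,0,0.08,0,0,0,0,0,0.08,0,0,0,0,0,0.08,0,0,0,0,0,0.08,0,0,0,0,0,0.08,0,0,0,0,0,0.08,0,0,0,0,0,0.05,0,0,0,0,0,0,0,0]'

```text
time: 76.7
position: [0.6378, -0.189, 0.0666]
orientation: [0.655, 0.266, 0.655, -0.266]
ft_force: [1.0, 0.8, -1.4]
grip_width: 0.077
```

```bash
python3 - <<'E'
from h import *
stat()
plan([((0.6378,-0.1891,0.0667),.8,3)])
E
```

```text
t 76.70 p [ 0.6378 -0.189   0.0666] yaw 0.7990 tilt [ 0.0004 -0.0003] F [ 1.   0.8 -1.4] M [-0.03  0.   -0.01] g 0.077 q [-0.33  0.38  1.76 -0.    1.   -1.12]
row mm 0.0 deg 0.02
3
[0,0,0,0,0,0,
0,0,0,0,0,0,
0,0,0,0,0,0]
```

Call:
carry_out --steps '[0,0,0,0.06,0,0,0,0,0,0.11,0,0,0,0,0,0.12,0,0,0,0,0,0.12,0,0,0,0,0,0.12,0,0,0,0,0,0.12,0,0,0,0,0,0.12,0,0,0,0,0,0.12,0,0,0,0,0,0.12,0,0,0,0,0,0.12,0,0]'

```text
time: 77.53
position: [0.638, -0.1889, 0.0667]
orientation: [0.471, 0.528, 0.47, -0.528]
ft_force: [0.7, -0.7, -1.6]
grip_width: 0.077
```

Call:
carry_out --steps '[0,0,0,0.12,0,0,0,0,0,0.12,0,0,0,0,0,0.12,0,0,0,0,0,0.12,0,0,0,0,0,0.12,0,0,0,0,0,0.12,0,0,0,0,0,0.12,0,0,0,0,0,0.06,0,0,0,0,0,0,0,0,0,0,0,0,0,0]'

```text
time: 78.37
position: [0.6382, -0.189, 0.0666]
orientation: [0.252, 0.661, 0.251, -0.661]
ft_force: [-0.2, -0.1, -2.9]
grip_width: 0.08
```

```bash
python3 - <<'E'
from h import *
stat(); c=Cam("wrist"); cv2.imwrite("pics/w42.png",cv2.resize(c.im[180:400,200:360],None,fx=2.5,fy=2.5))
E
```

```text
t 78.37 p [ 0.6382 -0.189   0.0666] yaw -0.8448 tilt [ 0.0009 -0.0012] F [-0.2 -0.1 -2.9] M [ 0.02  0.01 -0.06] g 0.080 q [-0.32  0.38  1.76 -0.    1.    0.52]
```

View pics/w42.png

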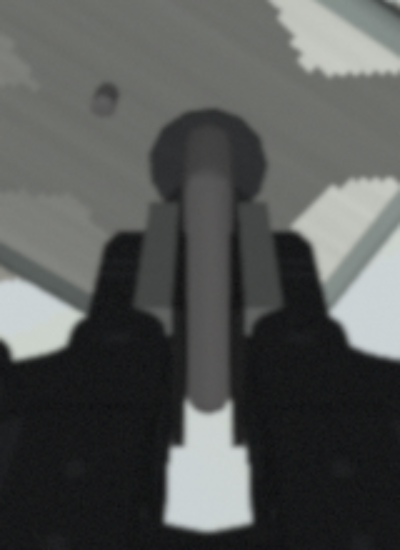

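Call:
carry_out --steps '[0,0,0,0.06,0,0,0,0,0,0.11,0,0,0,0,0,0.12,0,0,0,0,0,0.12,0,0,0,0,0,0.12,0,0,0,0,0,0.12,0,0,0,0,0,0.12,0,0,0,0,0,0.12,0,0,0,0,0,0.12,0,0,0,0,0,0.06,0,0]'

```text
time: 79.25
position: [0.6383, -0.1892, 0.0666]
orientation: [-0.046, 0.706, -0.048, -0.705]
ft_force: [-0.2, 0.0, -1.1]
grip_width: 0.079
```

Call:
carry_out --steps '[0,0,0,0.08,0,0,0,0,0,0.08,0,0,0,0,0,0.08,0,0,0,0,0,0.05,0,0,0,0,0,0,0,0,0,0,0,0,0,0,0,0,0,0,0,0,0,0,0,0,0,0,0,0,0,0,0,0,0,0,0,0,0,0]'

```text
time: 80.08
position: [0.6383, -0.1893, 0.0667]
orientation: [-0.125, 0.696, -0.127, -0.695]
ft_force: [0.4, -0.5, -2.0]
grip_width: 0.076
```

```bash
python3 - <<'E'
from h import *
stat()
E
```

```text
t 80.08 p [ 0.6383 -0.1893  0.0667] yaw -1.9291 tilt [ 0.001  -0.0022] F [ 0.4 -0.5 -2. ] M [-0.   -0.03 -0.08] g 0.076 q [-0.32  0.38  1.76 -0.    1.    1.61]
```

Call:
carry_out --steps '[0,0,0,0,0,0,0,0,0,0,0,0,0,0,0,0,0,0,-0.03,0,0,0,0,0,-0.06,0,0,0,0,0,-0.07,0,0,0,0,0,-0.07,0,0,0,0,0,-0.05,0,0,0,0,0,0,0,0,0,0,0,0,0,0,0,0,0]' --jaw 0.5

```text
time: 80.92
position: [0.6406, -0.1898, 0.1333]
orientation: [-0.124, 0.699, -0.127, -0.693]
ft_force: [-0.4, 0.2, 0.2]
grip_width: 0.5
```

Call:
carry_out --steps '[0,0,0,-0.06,0,0,0,0,0,-0.12,0,0,0,0,0,-0.13,0,0,0,0,0,-0.13,0,0,0,0,0,-0.13,0,0,0,0,0,-0.13,0,0,0,0,0,-0.13,0,0,0,0,0,-0.13,0,0,0,0,0,-0.13,0,0,0,0,0,-0.13,0,0]'

```text
time: 81.75
position: [0.6391, -0.1893, 0.1319]
orientation: [0.226, 0.672, 0.223, -0.669]
ft_force: [-0.3, 0.3, 0.5]
grip_width: 0.5
```

```bash
python3 - <<'E'
from h import *
stat()
plan([((0.638,-0.1892,0.12),1.2126,18)])
E
```

```text
t 81.75 p [ 0.6391 -0.1893  0.1319] yaw -0.9248 tilt [ 0.0053 -0.0037] F [-0.3  0.3  0.5] M [-0.01  0.    0.04] g 0.500 q [-0.32  0.31  1.72 -0.    1.1   0.6 ]
row mm 0.7 deg 6.80
18
[0.003,0,0,-0.151,0,0,
0.003,0,0,-0.151,0,0,
0.003,0,0,-0.151,0,0,
0.003,0,0,-0.151,0,0,
0.003,0,0,-0.151,0,0,
0.003,0,0,-0.151,0,0,
0.003,0,0,-0.151,0,0,
0.003,0,0,-0.151,0,0,
0.003,0,0,-0.151,0,0,
0.003,0,0,-0.151,0,0,
0.003,0,0,-0.151,0,0,
0.003,0,0,-0.151,0,0,
0.003,0,0,-0.151,0,0,
0.003,0,0,-0.151,0,0,
0.003,0,0,-0.151,0,0,
0.003,0,0,-0.151,0,0,
0.003,0,0,-0.151,0,0,
0.003,0,0,-0.151,0,0]
```

Call:
carry_out --steps '[0,0,0,-0.14,0,0,0,0,0,-0.14,0,0,0,0,0,-0.14,0,0,0,0,0,-0.14,0,0,0,0,0,-0.14,0,0,0,0,0,-0.14,0,0,0,0,0,-0.14,0,0,0,0,0,-0.14,0,0,0,0,0,-0.14,0,0,0,0,0,-0.14,0,0]'

```text
time: 82.58
position: [0.6352, -0.188, 0.1261]
orientation: [0.554, 0.438, 0.555, -0.44]
ft_force: [-0.5, -0.7, -0.2]
grip_width: 0.5
```

Call:
carry_out --steps '[0,0,0,-0.14,0,0,0,0,0,-0.14,0,0,0,0,0,-0.14,0,0,0,0,0,-0.14,0,0,0,0,0,-0.14,0,0,0,0,0,-0.14,0,0,0,0,0,-0.1,0,0,0,0,0,0,0,0,0,0,0,0,0,0,0,0,0,0,0,0]'

```text
time: 83.42
position: [0.6316, -0.1869, 0.1209]
orientation: [0.675, 0.196, 0.683, -0.197]
ft_force: [0.1, 0.9, -1.0]
grip_width: 0.498
```

```bash
python3 - <<'E'
from ov import *
stat(); c=Cam("wrist"); cv2.imwrite("pics/w43.png",c.im); ovk(c,(.6376,-.188),1.2126+np.pi/2,"pics/k3.png",sc=4)
plan([((0.638,-0.1892,0.1),1.2126,5)])
E
```

```text
t 83.42 p [ 0.6316 -0.1869  0.1209] yaw 1.0079 tilt [-0.0116  0.0019] F [ 0.1  0.9 -1. ] M [0.   0.01 0.05] g 0.498 q [-0.32  0.32  1.73 -0.    1.1  -1.33]
row mm 4.4 deg 2.35
5
[0.021,0.002,0.007,-0.052,-0.003,0.001,
0.021,0.001,0.007,-0.052,-0.003,0.001,
0.021,0.001,0.007,-0.052,-0.003,0.001,
0.021,0.001,0.007,-0.052,-0.003,0.001,
0.021,0,0.007,-0.052,-0.003,0.001]
```

View pics/k3.png

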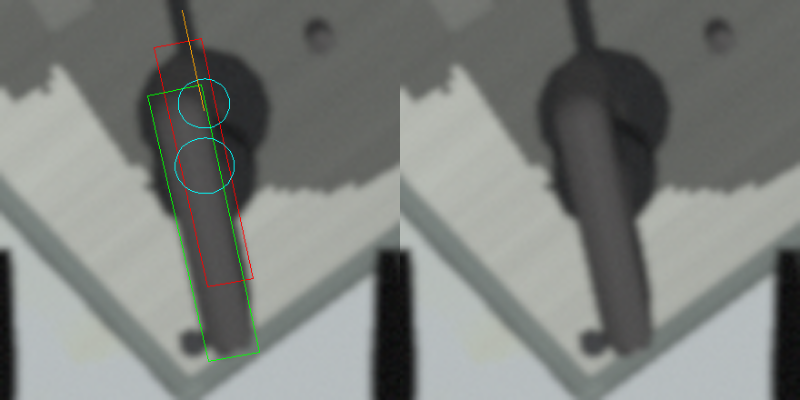

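Call:
carry_out --steps '[0.01,0.002,0.008,-0.052,-0.003,0.001,0.02,0.001,0.008,-0.052,-0.003,0.001,0.02,0.001,0.007,-0.052,-0.003,0.001,0.02,0.001,0.007,-0.052,-0.003,0.001,0.02,0,0.007,-0.052,-0.003,0.001,0.02,0,0,0,0,0,0.01,0,0,0,0,0,0,0,0,0,0,0,0,0,0,0,0,0,0,0,0,0,0,0]'

```text
time: 84.3
position: [0.6388, -0.1895, 0.0957]
orientation: [0.696, 0.128, 0.695, -0.128]
ft_force: [0.1, -0.1, 0.3]
grip_width: 0.5
```

```bash
python3 - <<'E'
from ov import *
stat(); c=Cam("wrist"); ovk(c,(.6376,-.188),1.2126+np.pi/2,"pics/k4.png",sc=4)
plan([((0.638,-0.1892,0.067),1.2126,5)])
E
```

```text
t 84.30 p [ 0.6388 -0.1895  0.0957] yaw 1.2075 tilt [0.0012 0.0001] F [ 0.1 -0.1  0.3] M [ 0.01 -0.01 -0.02] g 0.500 q [-0.33  0.35  1.74  0.    1.05 -1.53]
row mm 5.8 deg 0.06
5
[0.029,0,-0.001,-0.001,0,0,
0.029,0,-0.001,-0.001,0,0,
0.029,0,-0.001,-0.001,0,0,
0.029,0,-0.001,-0.001,0,0,
0.029,0,-0.001,-0.001,0,0]
```

View pics/k4.png

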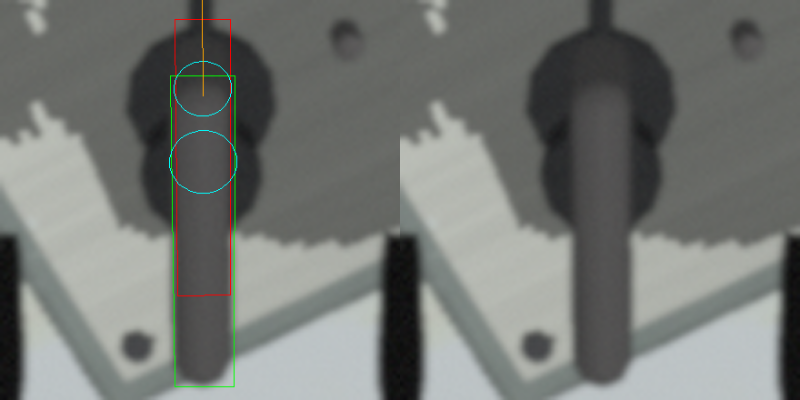

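Aligned. Descend 29 mm, then close.

Call:
carry_out --steps '[0.02,0,-0.001,0,0,0,0.026,0,-0.001,0,0,0,0.026,0,-0.001,0,0,0,0.026,0,0,0,0,0,0.024,0,0,0,0,0,0.014,0,0,0,0,0,0,0,0,0,0,0,0,0,0,0,0,0,0,0,0,0,0,0,0,0,0,0,0,0]'

```text
time: 85.18
position: [0.638, -0.1891, 0.0654]
orientation: [0.696, 0.128, 0.695, -0.128]
ft_force: [0.3, 1.1, -1.0]
grip_width: 0.499
```

```bash
python3 - <<'E'
from h import *
stat()
plan([((0.638,-0.1892,0.067),1.2126,2)])
E
```

```text
t 85.18 p [ 0.638  -0.1891  0.0654] yaw 1.2066 tilt [0.0008 0.0003] F [ 0.3  1.1 -1. ] M [-0.03  0.   -0.01] g 0.499 q [-0.33  0.38  1.76  0.    1.   -1.53]
row mm 0.8 deg 0.17
2
[-0.004,0,0,-0.004,0,0,
-0.004,0,0,-0.004,0,0]
```

Call:
carry_out --steps '[0,0,0,0,0,0,0,0,0,0,0,0,0,0,0,0,0,0,0,0,0,0,0,0,0,0,0,0,0,0,0,0,0,0,0,0,0,0,0,0,0,0,0,0,0,0,0,0,0,0,0,0,0,0,0,0,0,0,0,0]' --jaw 0.0 --grip_force 50

```text
time: 86.02
position: [0.6385, -0.1894, 0.0663]
orientation: [0.696, 0.128, 0.695, -0.128]
ft_force: [0.5, 0.5, 0.6]
grip_width: 0.076
```

Call:
carry_out --steps '[0,0,0,0.04,0,0,0,0,0,0.08,0,0,0,0,0,0.08,0,0,0,0,0,0.08,0,0,0,0,0,0.08,0,0,0,0,0,0.08,0,0,0,0,0,0.08,0,0,0,0,0,0.08,0,0,0,0,0,0.04,0,0,0,0,0,0,0,0]'

```text
time: 86.85
position: [0.6384, -0.1896, 0.0663]
orientation: [0.639, 0.304, 0.638, -0.304]
ft_force: [-0.4, -0.3, -0.5]
grip_width: 0.081
```

```bash
python3 - <<'E'
from h import *
stat(); c=Cam("wrist"); cv2.imwrite("pics/w44.png",cv2.resize(c.im[130:400,200:400],None,fx=2.2,fy=2.2))
E
```

```text
t 86.85 p [ 0.6384 -0.1896  0.0663] yaw 0.6817 tilt [ 0.0016 -0.0013] F [-0.4 -0.3 -0.5] M [-0.01  0.05 -0.01] g 0.081 q [-0.33  0.38  1.76 -0.    1.   -1.01]
```

View pics/w44.png

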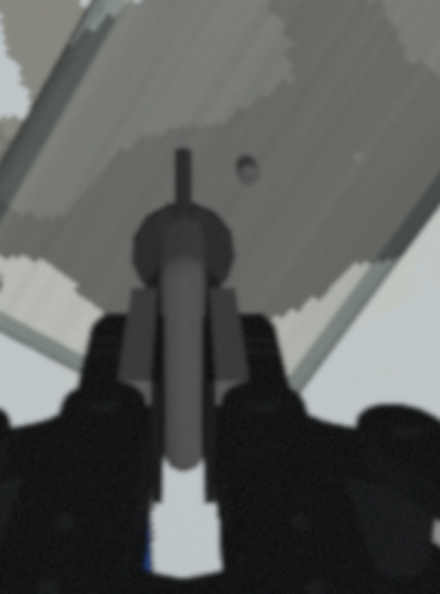

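Call:
carry_out --steps '[0,0,0,0.045,0,0,0,0,0,0.045,0,0,0,0,0,0.045,0,0,0,0,0,0.045,0,0,0,0,0,0.045,0,0,0,0,0,0.045,0,0,0,0,0,0.045,0,0,0,0,0,0.045,0,0,0,0,0,0.03,0,0,0,0,0,0,0,0]'

```text
time: 87.73
position: [0.6383, -0.1897, 0.0664]
orientation: [0.585, 0.398, 0.584, -0.398]
ft_force: [0.7, 1.5, -0.1]
grip_width: 0.08
```

```bash
python3 - <<'E'
from h import *
stat(); c=Cam("wrist"); cv2.imwrite("pics/w45.png",cv2.resize(c.im[130:400,200:400],None,fx=2.2,fy=2.2))
E
```

```text
t 87.73 p [ 0.6383 -0.1897  0.0664] yaw 0.3750 tilt [ 0.0012 -0.0019] F [ 0.7  1.5 -0.1] M [-0.04  0.02 -0.01] g 0.080 q [-0.33  0.38  1.76 -0.    1.   -0.7 ]
```

View pics/w45.png

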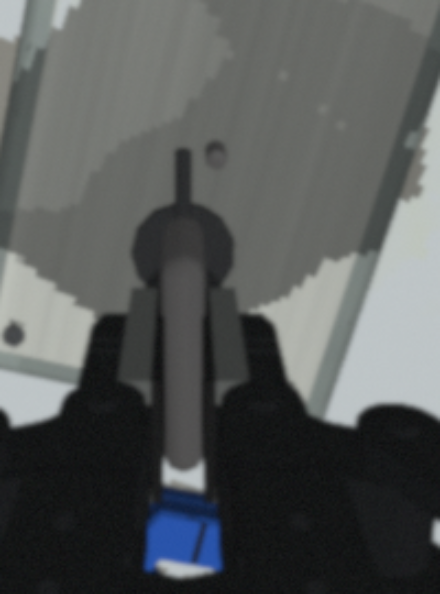

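Call:
carry_out --steps '[0,0,0,0.025,0,0,0,0,0,0.025,0,0,0,0,0,0.025,0,0,0,0,0,0.025,0,0,0,0,0,0.025,0,0,0,0,0,0.025,0,0,0,0,0,0.025,0,0,0,0,0,0.025,0,0,0,0,0,0.025,0,0,0,0,0,0.025,0,0]'

```text
time: 88.62
position: [0.6381, -0.1897, 0.0664]
orientation: [0.541, 0.455, 0.54, -0.457]
ft_force: [-1.3, -0.3, 0.1]
grip_width: 0.079
```

```bash
python3 - <<'E'
from h import *
stat(); c=Cam("wrist"); cv2.imwrite("pics/w46.png",cv2.resize(c.im[150:280,230:340],None,fx=5,fy=5,interpolation=cv2.INTER_CUBIC)[:600])
E
```

```text
t 88.62 p [ 0.6381 -0.1897  0.0664] yaw 0.1693 tilt [ 0.0004 -0.0035] F [-1.3 -0.3  0.1] M [0.03 0.06 1.35] g 0.079 q [-0.32  0.38  1.76 -0.    1.   -0.49]
```

View pics/w46.png

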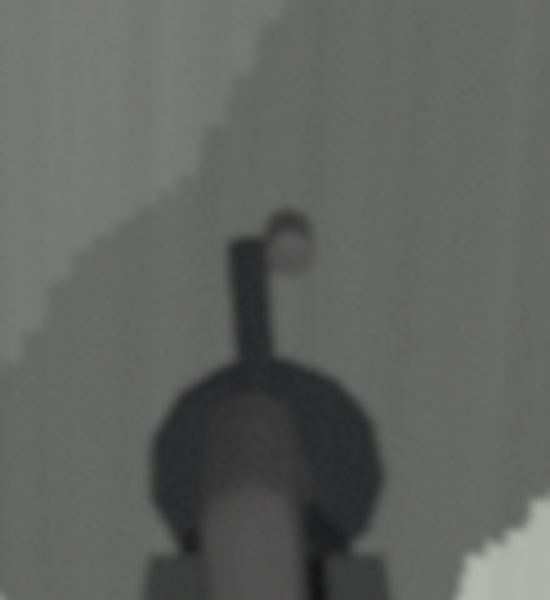

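Call:
carry_out --steps '[0,0,0,0,0,0,0,0,0,0,0,0,0,0,0,0,0,0,0,0,0,0,0,0,-0.03,0,0,0,0,0,-0.06,0,0,0,0,0,-0.08,0,0,0,0,0,-0.08,0,0,0,0,0,-0.06,0,0,0,0,0,0,0,0,0,0,0]' --jaw 0.5

```text
time: 89.5
position: [0.6383, -0.1898, 0.1343]
orientation: [0.539, 0.459, 0.537, -0.459]
ft_force: [0.1, -0.5, 0.8]
grip_width: 0.498
```

```bash
python3 - <<'E'
from ov import *
stat(); c=Cam("wrist"); cv2.imwrite("pics/w47.png",c.im)
cv2.imwrite("pics/w47z.png",cv2.resize(c.im[150:300,220:350],None,fx=4.5,fy=4.5,interpolation=cv2.INTER_CUBIC)[:600])
c=Cam("scene"); cv2.imwrite("pics/s47.png",cv2.resize(c.im[120:240,230:370],None,fx=5,fy=5,interpolation=cv2.INTER_CUBIC))
cv2.imwrite("pics/s47f.png",c.im)
E
```

```text
t 89.50 p [ 0.6383 -0.1898  0.1343] yaw 0.1588 tilt [ 0.0015 -0.0012] F [ 0.1 -0.5  0.8] M [ 0.02  0.01 -0.09] g 0.498 q [-0.33  0.31  1.72 -0.    1.11 -0.48]
```

View pics/w47z.png

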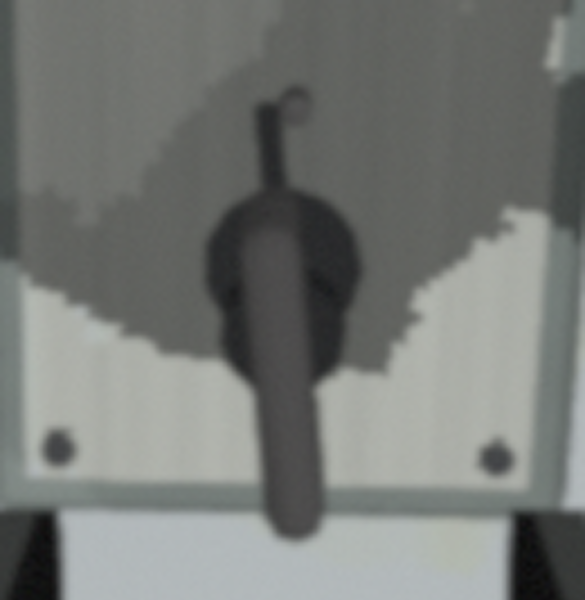

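View pics/s47.png

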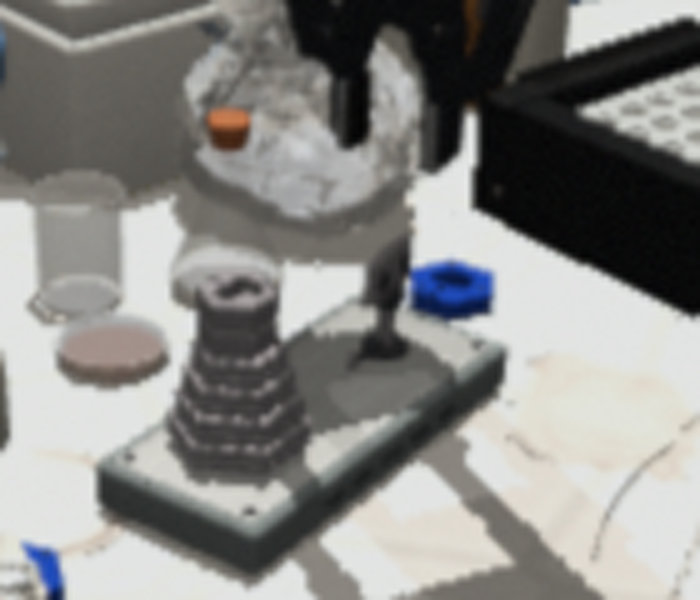

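View pics/w47.png

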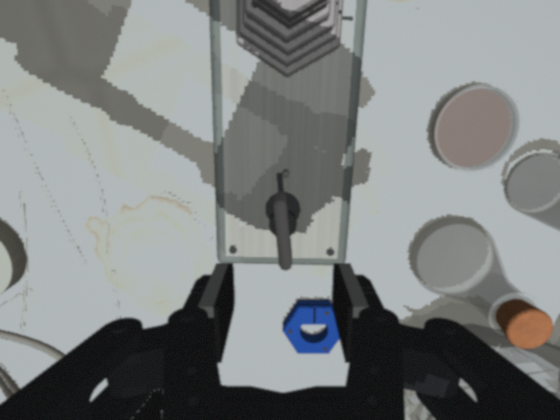

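```bash
python3 - <<'E'
from h import *
c=Cam("scene"); sx,sy,yw=.6205,-.0638,.128
x0,y0,x1,y1=255,160,325,225; sc=8
a=cv2.resize(c.im[y0:y1,x0:x1],None,fx=sc,fy=sc,interpolation=cv2.INTER_CUBIC); im=a.copy()
def L(P,col):
    q=(np.array([c.proj(k) for k in P])+.5-[x0,y0])*sc; cv2.polylines(im,[np.round(q).astype(int)],1,col,1)
for i,w in enumerate((.062,.055,.048,.041)):
    L(hexpts(sx,sy,yw,w,.036+.014*i),(0,0,255)); L(hexpts(sx,sy,yw,w,.05+.014*i),(0,255,0))
L(hexpts(sx,sy,yw,.034,.092),(0,0,255));L(hexpts(sx,sy,yw,.034,.120),(0,255,0)); L(dpts(sx,sy,yw,.114,.008,.0025),(0,255,255))
cv2.imwrite("pics/st.png",im); cv2.imwrite("pics/sta.png",a); 
t=Cam("top"); cv2.imwrite("pics/topf.png",cv2.resize(t.im[100:310,140:420],None,fx=2.8,fy=2.8,interpolation=cv2.INTER_CUBIC))
E
```

```text
(no output)
```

View pics/st.png

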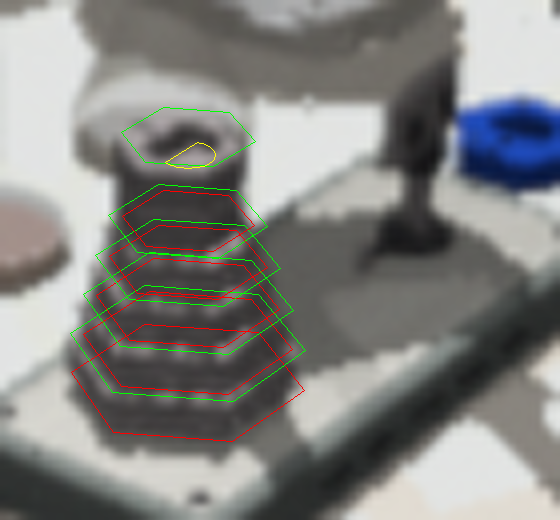

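View pics/topf.png

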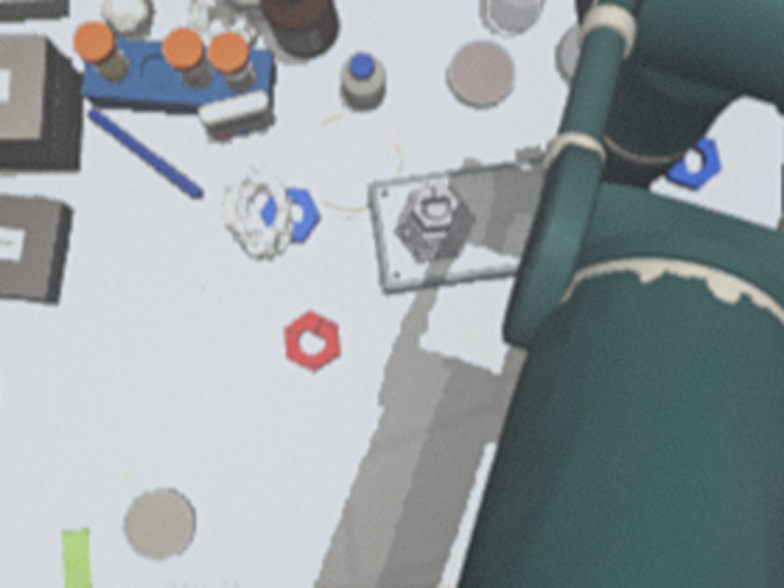

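```bash
python3 - <<'E'
from h import *
stat(); print(hand_in())
E
```

```text
t 89.70 p [ 0.6355 -0.1888  0.1293] yaw 0.1590 tilt [-0.0053  0.001 ] F [0.3 1.4 0.6] M [-0.05 -0.02  0.01] g 0.502 q [-0.33  0.32  1.72 -0.    1.11 -0.48]
the job is handed in; nothing more can be done
None
```

The rotor is built and the key is wound to its stop. I handed the job in at about 90 s of the 208 s; no verdict came back.

- **Stack:** All four grey plates were present. I fitted them in order 62, 55, 48, 41, then the collar, each with its D-flat on the spindle's flat. In the last scene view the layers match the fully seated model to within about 1 pixel of constant offset, and the scribed lines run in one line.
- **Key:** I wound it clockwise in two grasps, about 4.3 rad in total. It stopped with the moment rising to 1.35 N m and the pointer touching the pin. After I let go and lifted clear, the pointer was still against the pin.
- **Look-alikes and bystanders:** I did not touch the red and blue look-alikes. The bottle and dish look unmoved in the last top view. I did not check the tape roll at the end; it was outside that picture, and I never worked close to it.
- **Problems on the way:**
    - The fingertips sat about 25 mm further back than the 22 mm given, so I worked out the grasp heights by trial.
    - The first grasp on the 48 plate closed on top of it and pushed it about 8 mm. I measured it again and then gripped it properly.
    - The wrist camera's view of the spindle differed by 1 to 2 mm between tool directions, and I allowed for that when lowering the 41 plate and the collar.

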